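# Load the test cards into the magazine

## Task

Swing the magazine's retaining gate right back, then load every test card that lies in the bays of the cold plate into the magazine, pushed fully home: blue on the bottom level, orange in the middle, green on top (the bays leave no room for fingers beside a card, so slide each one part way out over the front edge and lift it there by its sides). Finally swing the gate fully shut in front of the cards, and leave everything else on the bench where it stands.

Things in the scene. Friction and masses are not known exactly. Their poses are not given: they have to be found in the camera images.
- chiller: fixed cold plate, 250 mm (its x) by 330 mm (its y). Origin: centre of its underside, on the bench. Its front edge (its x = -125 mm) faces the robot, bench below free. Aluminium deck with three straight bays along x, centred at y = -100, 0, 100 mm, each 68 mm wide, floor 55 mm above the bench, between ribs 5 mm higher; open at the front edge, closed at x = 113 mm. One card at most lies in each bay.
- magazine: fixed card magazine with three levels, 170 x 100 mm, 84 mm high. Origin: centre of its underside, on the bench. Cards slide in along its +x through its open front. Side walls: inner faces at y = +-34 mm, from x = -62 to 75 mm, up to z = 84 mm. Back stop: face at x = 70.5 mm. Base plate: 14 mm high, x = +-85 mm. Each level is a pair of ledges 14 mm wide and 3 mm thick along the side walls, open between.
- gate (a joint): angle (rad) of the retaining gate: steel arm (z = 72 to 82 mm) with a 14 mm wide bar that hangs down before the levels (to z = 28 mm; at magazine x = -88, y = 0 mm when shut). 0 = shut, 2.8 = swung right back beside the magazine's -y side (stops). Opens counter-clockwise seen from above, free end first towards the robot. Friction about 0.04 N m: stays where left. Starts shut or ajar.
- gate_grip (a point): point on the axis of the gate's upright red grip post (round, 16 mm diameter, z = 82 to 116 mm; this point at z = 104 mm), at the gate's free end; it moves with the gate, 95 mm from the hinge line.
- gate_hinge (a point): fixed point on the gate's vertical hinge line, at z = 104 mm (magazine x = -50, y = -52 mm; the hinge pin ends at z = 102 mm).
- level_blue (a point): where the centre of the underside of the blue card lies when fully home on the bottom level (blue ledges): magazine x = 0, y = 0, z = 36 mm, the ledges' upper face; axes as the magazine's. The ledges begin 62 mm before this point (its -x), so a card that is home stands 8 mm out of them; 13 mm of free height above the ledges.
- level_orange (a point): where the centre of the underside of the orange card lies when fully home on the middle level (orange ledges): magazine x = 0, y = 0, z = 52 mm, the ledges' upper face; axes as the magazine's. The ledges begin 62 mm before this point (its -x), so a card that is home stands 8 mm out of them; 13 mm of free height above the ledges.
- level_green (a point): where the centre of the underside of the green card lies when fully home on the top level (green ledges): magazine x = 0, y = 0, z = 68 mm, the ledges' upper face; axes as the magazine's. The ledges begin 62 mm before this point (its -x), so a card that is home stands 8 mm out of them; no cover above it, side walls rise 16 mm above its ledges.
- card_blue: blue test card, a stiff flat plastic card 140 mm (its x) by 60 mm (its y) by 3 mm thick, 25 to 49 g, blue with a grey array panel and a white label panel on its upper face; friction about 0.4 on the cold plate, 0.6 in the magazine. Origin: centre of its underside. Belongs on the bottom level, either end first. May be absent (None).
- card_orange: orange test card, a stiff flat plastic card 140 mm (its x) by 60 mm (its y) by 3 mm thick, 25 to 49 g, orange with a grey array panel and a white label panel on its upper face; friction about 0.4 on the cold plate, 0.6 in the magazine. Origin: centre of its underside. Belongs on the middle level, either end first. May be absent (None).
- card_green: green test card, a stiff flat plastic card 140 mm (its x) by 60 mm (its y) by 3 mm thick, 25 to 49 g, green with a grey array panel and a white label panel on its upper face; friction about 0.4 on the cold plate, 0.6 in the magazine. Origin: centre of its underside. Belongs on the top level, either end first. May be absent (None).
- tube_rack: red tube rack with capped tubes, 100 x 60 mm, 52 mm high; loose bystander, to be left alone. Origin: centre of its underside.
- tip_box: teal pipette tip box, 120 x 82 mm, 73 mm high; loose bystander, to be left alone. Origin: centre of its underside.
- dropper_a: small white dropper bottle, 28 mm diameter, 65 mm high; loose bystander, to be left alone. Origin: centre of its underside.
- dropper_b: small white dropper bottle with blue cap, 28 mm diameter, 65 mm high; loose bystander, to be left alone. Origin: centre of its underside.
- marker: dark marker pen with blue cap, 130 x 13 mm, 12 mm high, lying on the bench; loose bystander, to be left alone. Origin: centre of its underside.
- timer: white bench timer, 65 x 65 mm, 19 mm high; loose bystander, to be left alone. Origin: centre of its underside.
Things that resemble listed ones, but are neither listed nor needed, are in the scene too. Of the things that look like the card_green, the largest one is meant.

How it is judged (in metres and radians):
On the way, in this order (a step that is already met when the one before it is completed fails the run):
1. the gate is swung right back (more than 2.2 rad) (value of joint gate above 2.2 rad), for 0.2 s.
2. every card is home on its own level (x of card_blue in the frame of magazine between -0.006 and 0.006 m and y of card_blue in the frame of magazine between -0.008 and 0.008 m and z of card_blue in the frame of magazine between 0.032 and 0.04 m and angle between the z axis of each of card_blue, card_orange, card_green and the z axis of magazine, either way round below 0.08 rad and x of card_orange in the frame of magazine between -0.006 and 0.006 m and y of card_orange in the frame of magazine between -0.008 and 0.008 m and z of card_orange in the frame of magazine between 0.048 and 0.056 m and x of card_green in the frame of magazine between -0.006 and 0.006 m and y of card_green in the frame of magazine between -0.008 and 0.008 m and z of card_green in the frame of magazine between 0.064 and 0.072 m), for 0.2 s.
At the end, for the whole second after the job is handed in: Every card present lies flat and at rest on the level of its colour (height within 4 mm, sideways within 8 mm), pushed in to within 6 mm of the back stop, and the gate is shut (below 0.1 rad) and at rest (all of step 2 and value of joint gate below 0.1 rad and velocity of joint gate below 0.05 rad/s and linear speed of each of card_blue, card_orange, card_green below 0.02 m/s); the robot touches nothing.
It fails at once if a bystander (tube rack, tip box, bottle, marker or timer) is shifted by more than 30 mm (distance of any of tube_rack, tip_box, dropper_a, dropper_b, marker, timer from where it was at the start of the episode above 0.03 m).
Of card_blue, card_orange, card_green only 2 to 3 are there at a start; the rules pass over those that are not, and their reading is None.
At some moment in a run one of card_blue, card_orange, card_green may be knocked a few centimetres aside while the robot is not near it.
It also fails if it takes over 210 s, if anything falls off the work surface, if the arm or the gripper's body presses on something with over 40 N, if the wrist force passes 120 N, or if a joint passes its speed limit or range.

## Robot

A 6-joint arm with a two-finger parallel gripper is mounted at the origin on the work surface. World frame = base frame: x ahead of the robot, y to its left, z up, the work surface at z = 0. Lengths are in mm, angles in rad, forces in N, time in s.
With the tool pointing down it reaches from about 350 to 775 mm from the base axis. Payload 7.3 kg.
Tool frame: the origin (TCP) lies between the finger pads; the fingertips stand 14 mm ahead of it and the grasp point (between the pads) lies 5 mm behind it; y points along the fingers, z is the direction in which the jaws open and shut, and the axes are right-handed (so a half turn about y gives the same grasp; the last joint's range is limited). The gripper opens to 92 mm and grips with 3 to 60 N. Pads are 19 mm wide; open, the fingers measure 130 mm over their backs; the gripper's body (75 mm by 190 mm) begins 47 mm behind the grasp point.
Start: joints at [1.03, 0.342, 1.524, -0, 1.275, -0.146], TCP at [201.914, 484.638, 240.741] pointing down, gripper open.
Joint ranges: [-2.53, 2.53], [-0.77, 2.02], [0.04, 2.7], [-1, 4.14], [0.28, 2.66], [-3.11, 3.11]. Speed limits (rad/s): [2.57, 2.57, 3.14, 3.14, 3.14, 3.14].

## Interface

Orientations are given as [roll, pitch, yaw] about the fixed x, y, z axes, in that order (R = Rz(yaw) Ry(pitch) Rx(roll)).
In Python, from plant import bot, vision, order gives the robot as it stands.
- The arm moves only by the tool apply_moves, never from a script. Its argument "rows" is a list of rows, each a list of 3 entries, a list of its own where there are three numbers: the shift along the tool's x, y, z in cm, then the turn about the tool's y in rad, then the finger opening in cm, from 0 to 9.18. A call has 1 to 5 rows; each row is the pose to reach, as a shift and turn from the pose measured when the call began, along the tool's axes at that moment; what a row does not reach only later rows make up. A row lasts 1/8 s, in which the tool goes at most 62.5 mm and 10.7 degrees, less where a joint would pass 70% of its speed; a pose out of reach is approached as far as the arm can. A call with a gripper value outside its range is refused whole. The fingers move at their own pace and stop on an object; the grip force is fixed at half the most. Time passes only in rows, so rows that repeat a pose let the fingers close. It gives the time, the measured TCP pose, the force and the opening at its end, in the units of the state.
- bot.get_obs(): the state, without advancing time (a new reading comes with each control period).
- vision.capture(name): name is "side" or "top"; returns the picture (420x560x3 uint8, red, green, blue); there is no depth.
- vision.camera_info(name): a dict with "mtx" (3x3 intrinsics, pixels), "rvec" (rotation vector, rad) and "tvec" (3), from world to camera coordinates, as OpenCV has them. Camera axes: x right, y down, z forward; pixel columns grow to the right and rows downward; lengths in mm; the calibration is good to about 2 mm. A picture is of the moment at which its call begins. camera_info takes no time and is no camera call.
- order.close_job(): hands the job in, once; it reports no verdict.
The state is a dict: "time": time; "joint_positions": joint angles; "dq": joint speeds; "tau": joint torques, N m; "tool_pos": TCP position; "tcp_rot": TCP orientation; "contact_force": force on the tool from outside, world axes, zero at the start; "moment": the same for the moment, N m; "grip_width": finger opening in mm.
Only numpy, scipy, OpenCV 4.12 (cv2) and the standard library are available. Lean on these libraries where they do the work, as an engineer would, in place of code of your own. Each camera call takes 0.05 s, during which the arm holds its last target.

## Working session

There is one attempt and no reset: what is moved stays moved. The work goes in short steps, Python scripts to look and compute and a tool call to move; the robot and the scene stay as the last step left them, time stands still between calls to the robot, and variables do not carry over. Pictures are saved under pics/ and viewed, and the job is handed in when it is done.

Besides the shell and the picture viewer there is one more tool, called after "Call:" by a JSON object that holds its "api" and its "payload". apply_moves: Moves the arm, as the interface text tells. Its arguments: {"type":"object","properties":{"rows":{"type":"array","items":{"type":"array"}}},"required":["rows"]}

```bash
mkdir -p pics; ls
python3 - <<'E'
from plant import bot,vision
import cv2,numpy as np
print(bot.get_obs())
for n in("top","side"):
    i=vision.camera_info(n);print(n,i)
    im=vision.capture(n);cv2.imwrite(f"pics/{n}0.png",im[:,:,::-1])
E
```

```text
pics
{'time': 0.0, 'joint_positions': array([ 1.03002913e+00,  3.42695025e-01,  1.52498307e+00, -5.11812513e-06,
        1.27542871e+00, -1.46007316e-01]), 'dq': array([-0.00179195,  0.0010695 , -0.00014446,  0.00040818,  0.00016266,
        0.00056437]), 'tau': array([-3.25247474e-04, -4.31252003e+01, -2.44217402e+01,  7.16893421e-02,
        5.61510539e-02, -1.57065870e-04]), 'tool_pos': array([201.69436585, 484.29852325, 240.07118304]), 'tcp_rot': array([-1.57229508e+00,  2.15450461e-04, -3.94758549e-01]), 'contact_force': array([-0.1690118 ,  0.39801884, -0.30813869]), 'moment': array([ 0.00879481, -0.00537427,  0.04612856]), 'grip_width': 91.86045639472387}
top {'mtx': array([[422.4979415 ,   0.        , 278.40496644],
       [  0.        , 422.4979415 , 211.79137508],
       [  0.        ,   0.        ,   1.        ]]), 'rvec': array([ 2.1774748 , -2.03879992,  0.2067888 ]), 'tvec': array([ -57.10894932,  534.49756934, 1350.30464698])}
side {'mtx': array([[410.08102228,   0.        , 281.66461263],
       [  0.        , 410.08102228, 214.76937437],
       [  0.        ,   0.        ,   1.        ]]), 'rvec': array([ 2.18935122, -0.50755113,  0.26239796]), 'tvec': array([-497.1643691 ,  176.67480673, 1031.84299574])}
```

View pics/top0.png

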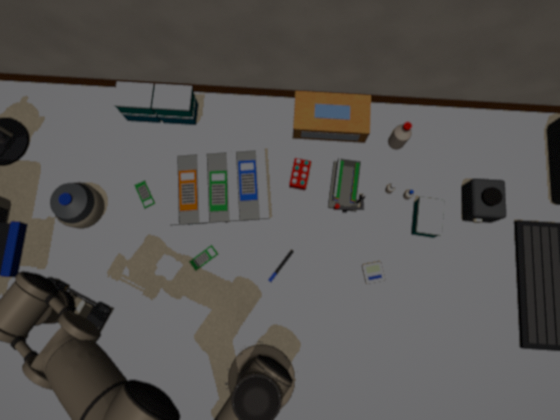

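View pics/side0.png

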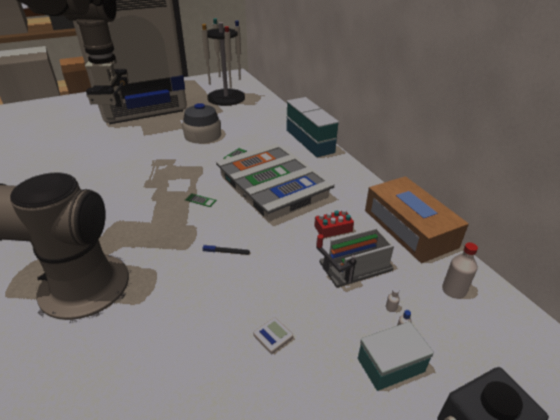

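```bash
cat > h.py <<'E'
from plant import bot,vision
import cv2,numpy as np
def unp(n,uv,z):
    i=vision.camera_info(n);R=cv2.Rodrigues(np.array(i['rvec']))[0];t=np.array(i['tvec'])
    d=R.T@np.linalg.inv(i['mtx'])@np.array([uv[0],uv[1],1.]);c=-R.T@t
    return c+d*(z-c[2])/d[2]
def proj(n,P):
    i=vision.camera_info(n)
    return cv2.projectPoints(np.array(P,float).reshape(-1,3),np.array(i['rvec']),np.array(i['tvec']),i['mtx'],None)[0].reshape(-1,2)
def crop(n,x0,y0,w,h,s,name,im=None,gain=1.8):
    if im is None: im=vision.capture(n)
    c=im[y0:y0+h,x0:x0+w,::-1]
    c=np.clip(c.astype(float)*gain,0,255).astype(np.uint8)
    c=cv2.resize(c,None,fx=s,fy=s,interpolation=cv2.INTER_CUBIC)
    for k in range(0,w,10): cv2.line(c,(k*s,0),(k*s,6 if k%50 else 14),(0,255,255),1)
    for k in range(0,h,10): cv2.line(c,(0,k*s),(6 if k%50 else 14,k*s),(0,255,255),1)
    cv2.imwrite(f'pics/{name}.png',c)
E
python3 - <<'E'
from h import *
a=cv2.imread('pics/top0.png')[:,:,::-1];b=cv2.imread('pics/side0.png')[:,:,::-1]
crop('top',130,140,150,90,5,'c1',a)
crop('top',280,145,150,100,5,'c2',a)
crop('side',210,140,130,80,6,'c3',b)
crop('side',305,200,100,90,6,'c4',b)
for p in [(200,190),(250,190),(345,185),(281,265)]: print(p,unp('top',p,55))
E
```

```text
(200, 190) [594.5290996  246.23735743  55.        ]
(250, 190) [605.50922148  78.38158336  55.        ]
(345, 185) [ 643.74067551 -239.64470654   55.        ]
(281, 265) [361.88054148 -41.88034163  55.        ]
```

View pics/c1.png

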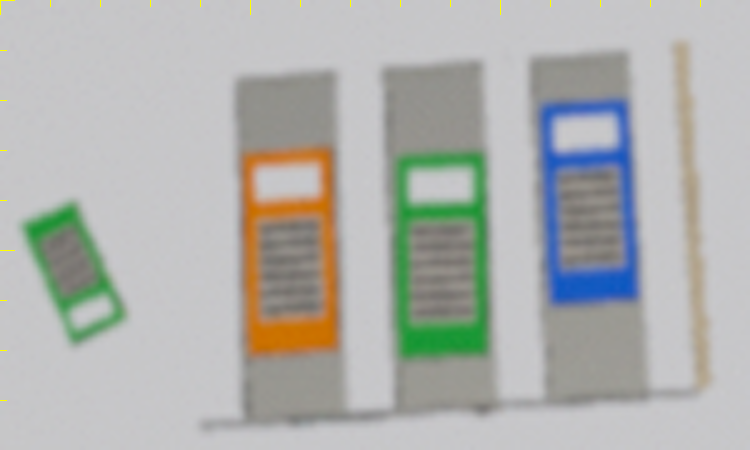

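View pics/c2.png

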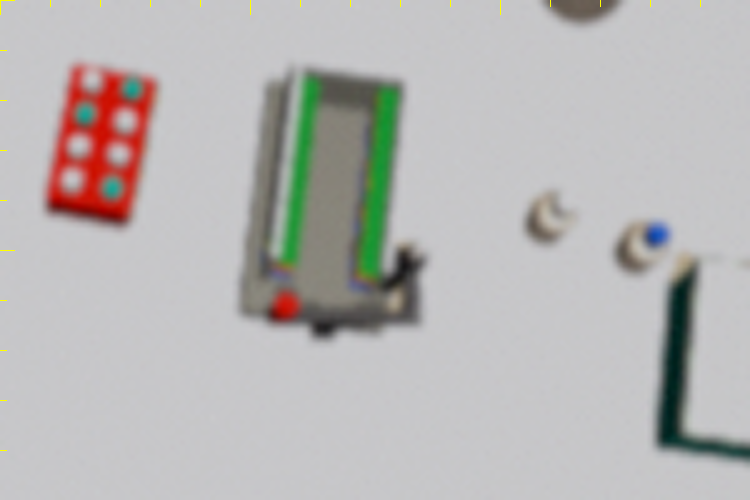

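View pics/c3.png

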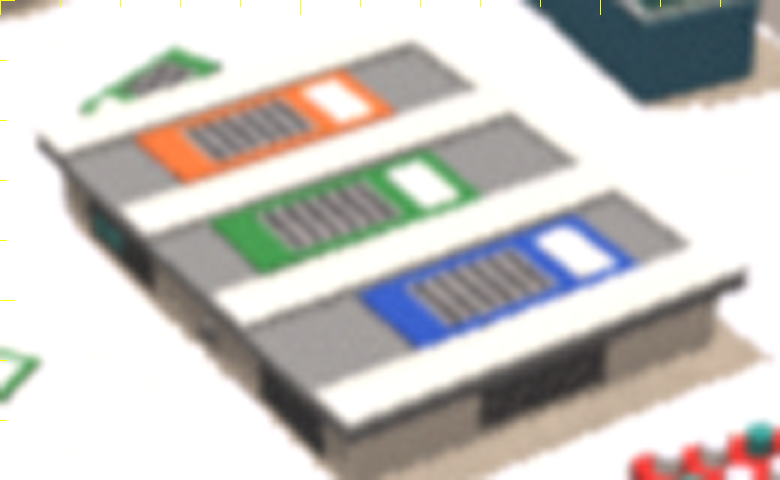

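View pics/c4.png

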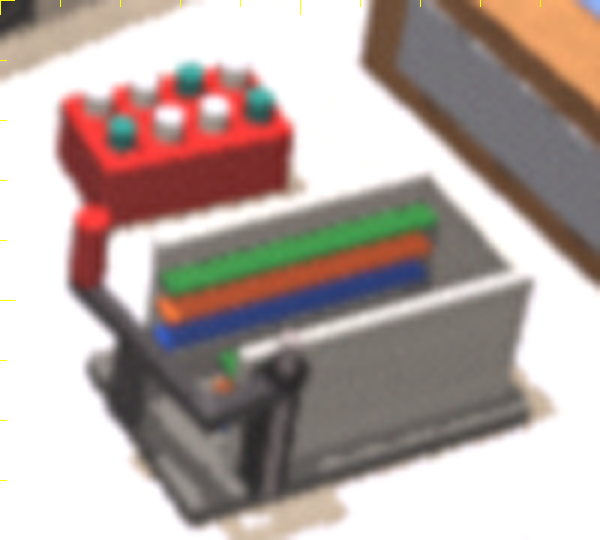

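```bash
cat > fit.py <<'E'
from h import *
from scipy.optimize import least_squares
def T(p,P):
    P=np.atleast_2d(np.array(P,float));c,s=np.cos(p[2]),np.sin(p[2])
    return np.c_[p[0]+c*P[:,0]-s*P[:,1],p[1]+s*P[:,0]+c*P[:,1],P[:,2]]
def fit(corr,p0):
    def f(p): return np.concatenate([(proj(n,T(p,P))-uv).ravel() for n,P,uv in corr])
    r=least_squares(f,p0,loss='soft_l1');return r.x,f(r.x).reshape(-1,2)
E
python3 - <<'E'
from fit import *
def t(x,y): return (280+x/5,145+y/5)
def s(x,y): return (305+x/6,200+y/6)
C=[('top',(-62,20,68),t(298,266)),('top',(-62,-20,68),t(358,275)),('top',(-62,-34,68),t(380,279)),
('top',(70.5,20,68),t(320,82)),('top',(70.5,-20,68),t(379,87)),
('top',(-85,50,14),t(242,315)),
('side',(-85,-50,14),s(193,513)),('side',(-85,50,14),s(90,358)),('side',(85,-50,14),s(530,402)),
('side',(-62,34,84),s(155,243)),('side',(75,34,84),s(430,178)),('side',(-62,-34,84),s(240,353))]
p,r=fit(C,[650,-240,0]);print(p,r.round(1).tolist())
h=T(p,[(-50,-52,104)])[0]
for n,uv in(('side',(305+93/6,200+217/6)),('top',(280+285/5,145+303/5))):
    q=unp(n,uv,116);d=q[:2]-h[:2];print(q,np.hypot(*d),np.arctan2(d[1],d[0])-p[2])
print('hinge',h,'shut grip ang')
def t(x,y): return (130+x/5,140+y/5)
def s(x,y): return (210+x/6,140+y/6)
C=[('top',(113,134,55),t(237,77)),('top',(113,66,55),t(336,70)),('top',(113,34,55),t(384,67)),('top',(113,-34,55),t(483,61)),('top',(113,-66,55),t(530,57)),('top',(113,-134,55),t(628,53)),
('top',(-125,134,55),t(247,420)),('top',(-125,66,55),t(346,413)),('top',(-125,34,55),t(396,411)),('top',(-125,-34,55),t(496,404)),('top',(-125,-66,55),t(546,402)),('top',(-125,-134,55),t(647,396)),
('side',(-125,165,60),s(38,137)),('side',(-125,-165,60),s(350,428)),('side',(125,-165,60),s(745,272))]
p,r=fit(C,[600,160,0]);print('chiller',p,r.round(1).tolist())
cards={'orange':[(245,152),(332,147),(338,353),(249,356)],'green':[(397,154),(484,151),(489,355),(400,359)],'blue':[(540,103),(626,98),(637,299),(550,304)]}
cs={'orange':[(395,108),(185,182)],'green':[(478,192),(265,272)],'blue':[(638,265),(418,345)]}
for k,v in cards.items():
    C=[('top',P,t(*u)) for P,u in zip([(70,30,3),(70,-30,3),(-70,-30,3),(-70,30,3)],v)]+[('side',P,s(*u)) for P,u in zip([(70,-30,3),(-70,-30,3)],cs[k])]
    C=[(n,(P[0],P[1],58),u) for n,P,u in C]
    q,r=fit(C,[600,160,0]);c,ss=np.cos(p[2]),np.sin(p[2]);d=q[:2]-p[:2]
    print(k,q,'in chiller',c*d[0]+ss*d[1],-ss*d[0]+c*d[1],q[2]-p[2],abs(r).max())
E
```

```text
[ 6.52366067e+02 -2.45774779e+02 -6.42896675e-02] [[0.1, 0.5], [0.1, 0.3], [-0.1, -0.0], [-0.4, -0.5], [-0.4, -0.0], [-0.3, -0.2], [-0.3, 0.2], [-1.3, -0.1], [0.8, 0.3], [0.7, 1.0], [0.5, -1.1], [-0.2, 0.0]]
[ 557.19967529 -208.55448273  116.        ] 95.58738450279394 2.0891762701843617
[ 556.75478565 -207.87134524  116.        ] 96.39649376647856 2.090215207613144
hinge [ 599.12859996 -294.45508431  104.        ] shut grip ang
chiller [6.16089944e+02 1.87628789e+02 1.31542987e-01] [[0.2, 0.2], [0.3, 0.3], [0.0, 0.4], [0.1, 0.3], [-0.0, 0.5], [0.2, 0.1], [-0.6, -0.1], [0.2, -0.0], [-0.1, -0.2], [0.4, -0.2], [0.0, -0.4], [0.3, -0.5], [-0.4, -1.4], [-0.4, -0.6], [0.6, -0.9]]
orange [5.90825818e+02 2.85529101e+02 1.34479642e-01] in chiller -12.204869009106403 100.3682636707511 0.002936654890787427 0.9543878357184781
green [5.95204447e+02 1.84086277e+02 1.20585739e-01] in chiller -21.16970981800948 -0.7724833980568988 -0.010957248591629165 1.013168608722026
blue [6.38786375e+02 8.93710136e+01 1.27740811e-01] in chiller 9.612471842883032 -100.38584989095199 -0.003802176712180777 0.7586760921759605
```

```bash
cat > go.py <<'E'
from h import *
import sys
from scipy.spatial.transform import Rotation as Ro
def go(pts,verbose=True):
    o=bot.get_obs();p=np.array(o['tool_pos']);R=Ro.from_euler('xyz',o['tcp_rot']).as_matrix()
    yaw=np.arctan2(R[1,0],R[0,0])
    print('t',round(o['time'],2),'p',p.round(1),'rpy',np.round(o['tcp_rot'],3),'F',np.round(o['contact_force'],1),'w',round(o['grip_width'],1))
    for q in pts:
        d=R.T@(np.array(q[:3])-p)/10
        tr=(yaw-q[3]+np.pi)%(2*np.pi)-np.pi
        print(' shift',d.round(2).tolist(),'turn',round(tr,3))
MAG=np.array([652.37,-245.77,-0.0643]);CH=np.array([616.09,187.63,0.1315])
def fr(p,x,y):
    c,s=np.cos(p[2]),np.sin(p[2]);return p[0]+c*x-s*y,p[1]+s*x+c*y
E
python3 - <<'E'
from go import *
go([(557,-208.2,200,-0.06)])
for p,z in(((389.5,188),40),((409,194),40),((430,215),73),((300,174),52),((375,272),10)): print(p,unp('top',p,z).round())
E
```

```text
t 0.1 p [201.7 484.3 240.1] rpy [-1.572  0.    -0.395] F [ 0.5 -0.1  1. ] w 91.8
 shift [59.43, 4.07, -50.25] turn -0.335
(389.5, 188) [ 647. -393.   40.]
(409, 194) [ 631. -459.   40.]
(430, 215) [ 555. -518.   73.]
(300, 174) [673. -86.  52.]
(375, 272) [ 363. -356.   10.]
```

Call:
{"api": "apply_moves", "payload": {"rows": [[[59.4,0,-50.2],-0.33,6],[[59.4,0,-50.2],-0.33,6],[[59.4,0,-50.2],-0.33,6],[[59.4,0,-50.2],-0.33,6],[[59.4,0,-50.2],-0.33,6]]}}

```text
time: 0.72
tool_pos: [342.6, 209.9, 240.7]
tcp_rot: [-1.572, 0.0, -0.064]
contact_force: [1.7, 0.2, 0.4]
grip_width: 60.4
```

```bash
python3 -c "
from go import *
go([(557,-208.2,200,-0.06)])"
```

```text
t 0.72 p [342.6 209.9 240.7] rpy [-1.572  0.    -0.064] F [1.7 0.2 0.4] w 60.4
 shift [24.08, 4.11, -40.34] turn -0.004
```

Call:
{"api": "apply_moves", "payload": {"rows": [[[24.1,4,-40.3],0,6],[[24.1,4,-40.3],0,6],[[24.1,4,-40.3],0,6],[[24.1,4,-40.3],0,6],[[24.1,4,-40.3],0,6]]}}

```text
time: 1.35
tool_pos: [484.7, -67.4, 214.2]
tcp_rot: [-1.572, 0.001, -0.065]
contact_force: [0.3, 0.9, 0.8]
grip_width: 59.6
```

Call:
{"api": "apply_moves", "payload": {"rows": [[[0,0,0],0,6]]}}

```text
time: 1.48
tool_pos: [485.7, -70.9, 213.1]
tcp_rot: [-1.572, 0.002, -0.07]
contact_force: [0.1, 0.2, -0.2]
grip_width: 59.7
```

```bash
python3 -c "
from go import *
go([(557,-208.2,150,-0.06)])"
```

```text
t 1.48 p [485.7 -70.9 213.1] rpy [-1.572  0.002 -0.07 ] F [ 0.1  0.2 -0.2] w 59.7
 shift [8.08, 6.31, -13.19] turn -0.01
```

Call:
{"api": "apply_moves", "payload": {"rows": [[[8.1,5.5,-13.2],0,6],[[8.1,5.5,-13.2],0,6],[[8.1,5.5,-13.2],0,6],[[8.1,5.5,-13.2],0,6],[[8.1,5.5,-13.2],0,6]]}}

```text
time: 2.1
tool_pos: [556.7, -206.9, 158.1]
tcp_rot: [-1.571, 0.003, -0.069]
contact_force: [0.2, 0.3, 0.4]
grip_width: 60.2
```

```bash
python3 -c "
from go import *
go([(557,-208.2,101,-0.064)])
im=vision.capture('top');crop('top',280,145,150,100,5,'d1',im)
im=vision.capture('side');crop('side',290,180,130,100,6,'d2',im)"
```

```text
t 2.1 p [ 556.7 -206.9  158.1] rpy [-1.571  0.003 -0.069] F [0.2 0.3 0.4] w 60.2
 shift [0.06, 5.71, -0.13] turn -0.005
```

View pics/d2.png

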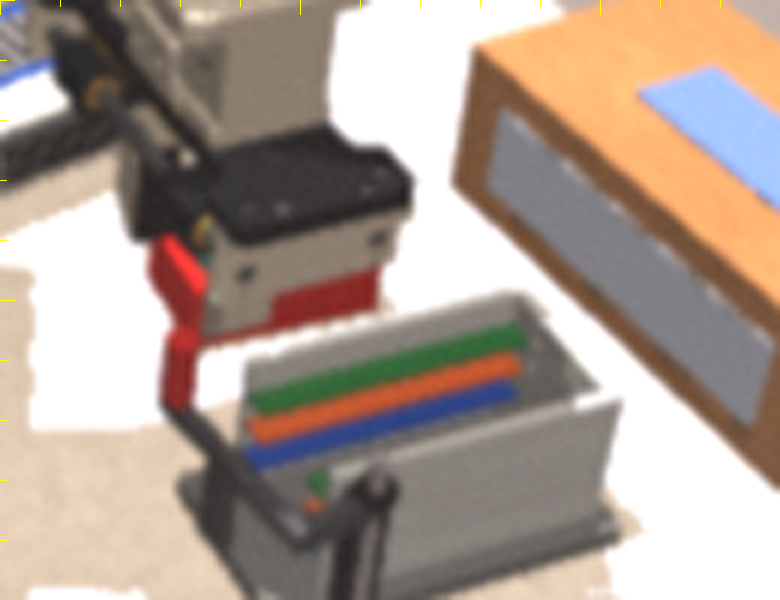

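```bash
python3 -c "
from go import *
im=vision.capture('side');crop('side',240,100,130,150,5,'d3',im)
print(proj('side',[(557,-207,144),(557,-207+30,144),(557,-207-30,144),(557,-207,210),(557,-257,160)]))"
```

```text
[[320.90179962 227.10355844]
 [314.71025502 220.13004816]
 [327.36093521 234.3784553 ]
 [322.88431616 205.31984108]
 [332.42032672 234.2281407 ]]
```

View pics/d3.png

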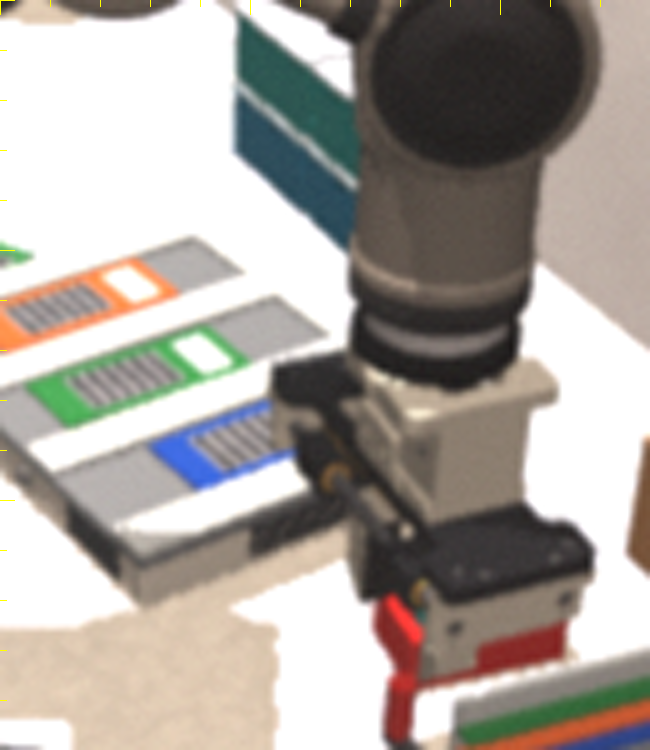

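View pics/d1.png

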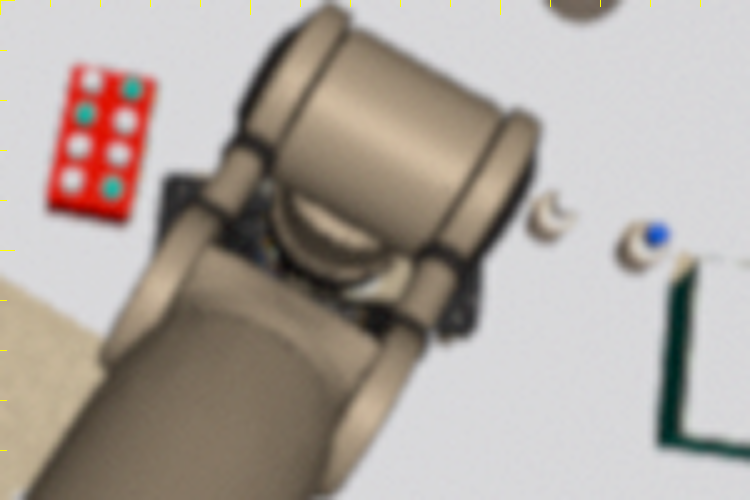

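```bash
python3 -c "
from go import *
for P in [(520,-302,210),(594,-302,210),(520,-112,210),(520,-302,240),(594,-302,240),(557,-177,144),(557,-237,144),(547,-237,200)]: print(P,((proj('side',[P])[0]-[240,100])*5).round())"
```

```text
(520, -302, 210) [455. 669.]
(594, -302, 210) [598. 621.]
(520, -112, 210) [250. 442.]
(520, -302, 240) [461. 614.]
(594, -302, 240) [607. 568.]
(557, -177, 144) [374. 601.]
(557, -237, 144) [437. 672.]
(547, -237, 200) [428. 585.]
```

Call:
{"api": "apply_moves", "payload": {"rows": [[[0,2.5,-0.1],0,6],[[0,2.5,-0.1],0,6]]}}

```text
time: 2.5
tool_pos: [556.0, -206.5, 133.3]
tcp_rot: [-1.571, 0.004, -0.067]
contact_force: [-0.6, 0.8, 0.4]
grip_width: 59.9
```

```bash
python3 -c "
from go import *
go([(557,-208.2,101,-0.064)])
im=vision.capture('side').copy()
p=bot.get_obs()['tool_pos']
for dy in(-30,30):
  u=proj('side',[p+[0,dy,-14]])[0].round().astype(int); print(u); im[u[1],u[0]]=[0,255,0]
crop('side',280,180,80,80,9,'d4',im)
"
```

```text
t 2.5 p [ 556.  -206.5  133.3] rpy [-1.571  0.004 -0.067] F [-0.6  0.8  0.4] w 59.9
 shift [0.12, 3.23, -0.17] turn -0.003
[326 242]
[314 227]
```

View pics/d4.png

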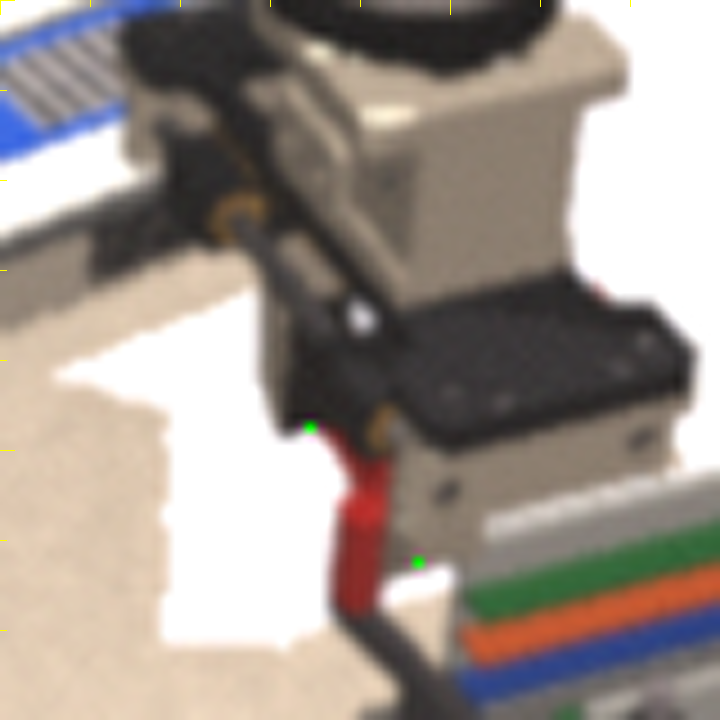

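Call:
{"api": "apply_moves", "payload": {"rows": [[[0.1,3.2,-0.1],0,6],[[0.1,3.2,-0.1],0,6],[[0.1,3.2,-0.1],0,0.5],[[0.1,3.2,-0.1],0,0.5],[[0.1,3.2,-0.1],0,0.5]]}}

```text
time: 3.18
tool_pos: [558.0, -208.3, 103.2]
tcp_rot: [-1.572, 0.0, -0.067]
contact_force: [-0.6, 0.5, -0.4]
grip_width: 34.1
```

Call:
{"api": "apply_moves", "payload": {"rows": [[[0,0,0],0,0.5],[[0,0,0],0,0.5],[[0,0,0],0,0.5]]}}

```text
time: 3.55
tool_pos: [557.3, -207.0, 103.4]
tcp_rot: [-1.57, 0.002, -0.067]
contact_force: [-2.2, 4.8, 4.1]
grip_width: 14.9
```

```bash
cat > gate.py <<'E'
from go import *
h=np.array([599.1,-294.5])
def state():
    p=np.array(bot.get_obs()['tool_pos']);d=p[:2]-h
    return np.hypot(*d),(np.arctan2(d[1],d[0])%(2*np.pi)+0.0643-1.983)
def arc(angs,z=101,r=95,yaw=-0.0643):
    print('r,ang',state())
    go([(h[0]+r*np.cos(a+1.983-.0643),h[1]+r*np.sin(a+1.983-.0643),z,yaw) for a in angs])
E
python3 -c "
from gate import *
arc([.25,.4,.55,.7,.85])"
```

```text
r,ang (np.float64(96.9327361435181), np.float64(0.09776731383495108))
t 3.55 p [ 557.3 -207.   103.4] rpy [-1.57   0.002 -0.067] F [-2.2  4.8  4.1] w 14.9
 shift [-1.11, 0.24, -0.97] turn -0.003
 shift [-2.16, 0.24, -1.93] turn -0.003
 shift [-3.05, 0.24, -3.04] turn -0.003
 shift [-3.77, 0.24, -4.26] turn -0.003
 shift [-4.3, 0.24, -5.59] turn -0.003
```

Call:
{"api": "apply_moves", "payload": {"rows": [[[-1.1,0,-1.0],0,0.5],[[-2.2,0,-1.9],0,0.5],[[-3.1,0,-3.0],0,0.5],[[-3.8,0,-4.2],0,0.5],[[-4.3,0,-5.6],0,0.5]]}}

```text
time: 4.18
tool_pos: [508.8, -258.1, 103.4]
tcp_rot: [-1.567, 0.006, -0.066]
contact_force: [-3.8, 5.0, 3.8]
grip_width: 15.4
```

```bash
python3 -c "
from gate import *
arc([1,1.15,1.3,1.45,1.6],103)"
```

```text
r,ang (np.float64(97.33111470769232), np.float64(0.8401257021520121))
t 4.17 p [ 508.8 -258.1  103.4] rpy [-1.567  0.006 -0.066] F [-3.8  5.   3.8] w 15.4
 shift [-0.13, 0.03, -1.55] turn -0.001
 shift [-0.25, 0.02, -2.97] turn -0.001
 shift [-0.15, 0.02, -4.39] turn -0.001
 shift [0.15, 0.01, -5.78] turn -0.001
 shift [0.66, 0.0, -7.11] turn -0.001
```

Call:
{"api": "apply_moves", "payload": {"rows": [[[-0.2,0,-1.5],0,0.5],[[-0.3,0,-3.0],0,0.5],[[-0.2,0,-4.4],0,0.5],[[0.1,0,-5.8],0,0.5],[[0.6,0,-7.1],0,0.5]]}}

```text
time: 4.8
tool_pos: [510.0, -329.8, 103.4]
tcp_rot: [-1.566, 0.007, -0.065]
contact_force: [-2.9, 3.6, 4.8]
grip_width: 14.8
```

```bash
python3 -c "
from gate import *
arc([1.75,1.9,2.05,2.2,2.35],103)"
```

```text
r,ang (np.float64(95.79627556745098), np.float64(1.5999782910577656))
t 4.8 p [ 510.  -329.8  103.4] rpy [-1.566  0.007 -0.065] F [-2.9  3.6  4.8] w 14.8
 shift [0.78, 0.03, -1.2] turn -0.001
 shift [1.66, 0.02, -2.32] turn -0.001
 shift [2.7, 0.01, -3.3] turn -0.001
 shift [3.87, -0.0, -4.1] turn -0.001
 shift [5.15, -0.01, -4.73] turn -0.001
```

Call:
{"api": "apply_moves", "payload": {"rows": [[[0.8,0,-1.2],0,0.5],[[1.7,0,-2.3],0,0.5],[[2.7,0,-3.3],0,0.5],[[3.9,0,-4.1],0,0.5],[[5.2,0,-4.7],0,0.5]]}}

```text
time: 5.42
tool_pos: [559.7, -379.7, 103.5]
tcp_rot: [-1.565, 0.006, -0.065]
contact_force: [-0.8, 9.1, 7.7]
grip_width: 15.3
```

```bash
python3 -c "
from gate import *
arc([2.45,2.55,2.65],103)"
```

```text
r,ang (np.float64(93.82232757316385), np.float64(2.3607051493213036))
t 5.42 p [ 559.7 -379.7  103.5] rpy [-1.565  0.006 -0.065] F [-0.8  9.1  7.7] w 15.3
 shift [0.76, 0.04, -0.38] turn -0.001
 shift [1.69, 0.03, -0.59] turn -0.001
 shift [2.63, 0.02, -0.72] turn -0.001
```

Call:
{"api": "apply_moves", "payload": {"rows": [[[0.8,0,-0.5],0,0.5],[[1.7,0,-0.8],0,0.5],[[2.3,0,-0.9],0,0.5],[[2.3,0,-0.9],0,0.5]]}}

```text
time: 5.92
tool_pos: [583.9, -385.5, 103.3]
tcp_rot: [-1.558, 0.006, -0.063]
contact_force: [0.2, 17.6, 7.6]
grip_width: 14.9
```

Call:
{"api": "apply_moves", "payload": {"rows": [[[0,0,0],0,4],[[0,0,0],0,4],[[0,-8,0],0,4],[[0,-8,0],0,4],[[0,-8,0],0,4]]}}

```text
time: 6.55
tool_pos: [584.8, -387.9, 185.0]
tcp_rot: [-1.56, 0.003, -0.064]
contact_force: [-0.6, 0.6, -0.7]
grip_width: 39.8
```

Run:
```python
from gate import *
from scipy.optimize import least_squares
P=np.array([(557.3,-207.0),(508.8,-258.1),(510.0,-329.8),(559.7,-379.7)])
r=least_squares(lambda c:np.hypot(*(P-c).T)-95,[599,-294]);print(r.x,r.fun)
go([(*fr(CH,-0,0),180,0.1315)])
im=vision.capture('side');crop('side',290,180,130,100,6,'e1',im)
```

```text
[ 597.48496639 -292.75964755] [-0.29229877  0.2171961   0.00319497 -0.20375235]
t 6.55 p [ 584.8 -387.9  185. ] rpy [-1.56   0.003 -0.064] F [-0.6  0.6 -0.7] w 39.8
 shift [-0.54, 1.1, 57.63] turn -0.195
```

View pics/e1.png

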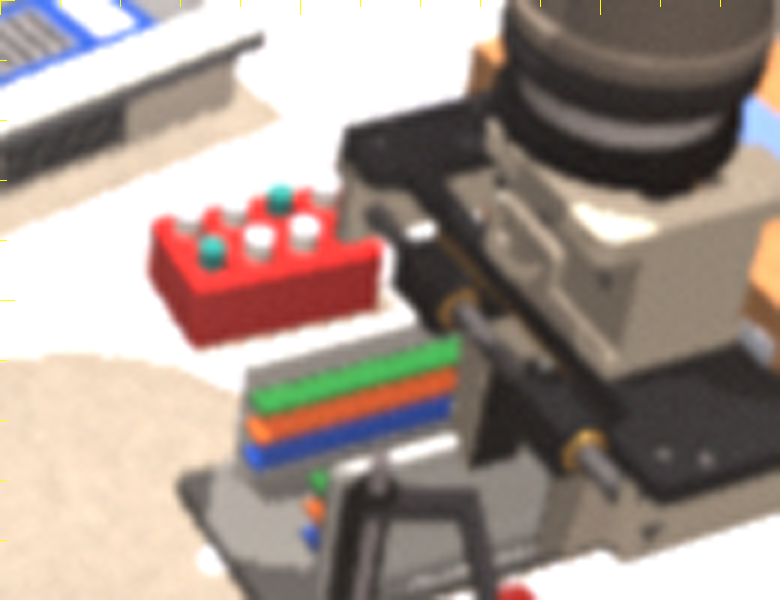

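```bash
sed -i 's/MAG=.*/MAG=np.array([650.8,-244.1,-0.0643]);CH=np.array([615.1,188.6,0.1315])/' go.py
python3 - <<'E'
from go import *
print(fr(CH,97,-100),np.hypot(*fr(CH,97,-100)))
go([(*fr(CH,97,-100),150,0.1315)])
E
```

```text
(np.float64(724.3746676318982), np.float64(102.182137182535)) 731.5462037807409
t 6.6 p [ 584.2 -387.2  183. ] rpy [-1.558  0.006 -0.064] F [ 0.5  0.6 -0.2] w 40.0
 shift [10.91, 3.86, 49.69] turn -0.195
```

Call:
{"api": "apply_moves", "payload": {"rows": [[[10.9,3,49.7],-0.2,0],[[10.9,3,49.7],-0.2,0],[[10.9,3,49.7],-0.2,0],[[10.9,3,49.7],-0.2,0],[[10.9,3,49.7],-0.2,0]]}}

```text
time: 7.22
tool_pos: [669.8, -84.7, 165.6]
tcp_rot: [-1.556, 0.007, 0.136]
contact_force: [0.3, -0.1, -0.0]
grip_width: 0.4
```

Run:
```python
from go import *
go([(*fr(CH,97,-100),120,0.1315)])
```

```text
t 7.22 p [669.8 -84.7 165.6] rpy [-1.556  0.007  0.136] F [ 0.3 -0.1 -0. ] w 0.4
 shift [7.97, 4.77, 17.71] turn 0.004
```

Call:
{"api": "apply_moves", "payload": {"rows": [[[8,2,17.7],0,0],[[8,2,17.7],0,0],[[8,2,17.7],0,0],[[8,2.5,17.7],0,0],[[8,2.5,17.7],0,0]]}}

```text
time: 7.85
tool_pos: [723.9, 102.1, 139.9]
tcp_rot: [-1.556, 0.011, 0.137]
contact_force: [0.7, -0.6, -0.3]
grip_width: 0.6
```

Run:
```python
from go import *
go([(*fr(CH,97,-100),71,0.1315)])
im=vision.capture('side');crop('side',240,120,130,110,6,'e2',im)
im=vision.capture('top');crop('top',180,120,130,110,6,'e3',im)
```

```text
t 7.85 p [723.9 102.1 139.9] rpy [-1.556  0.011  0.137] F [ 0.7 -0.6 -0.3] w 0.6
 shift [0.13, 6.88, -0.1] turn 0.006
```

View pics/e2.png

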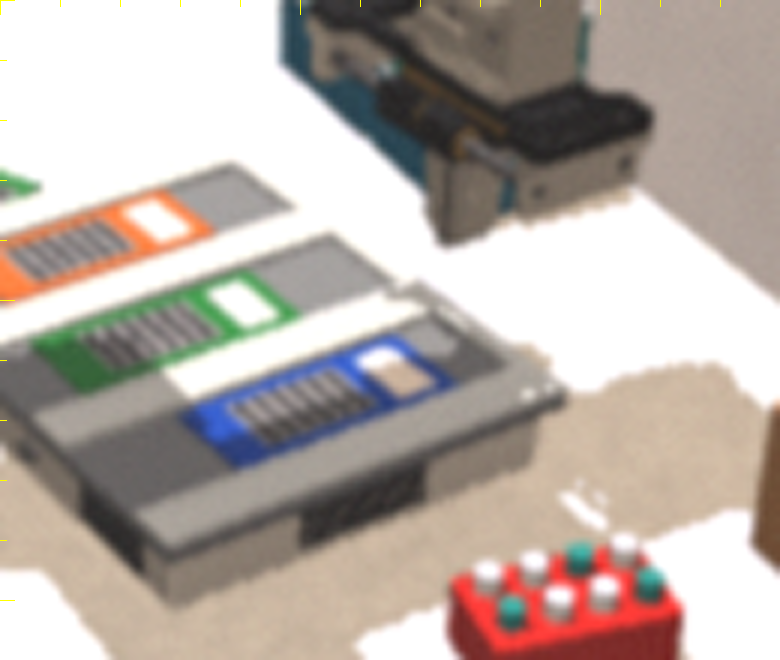

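View pics/e3.png

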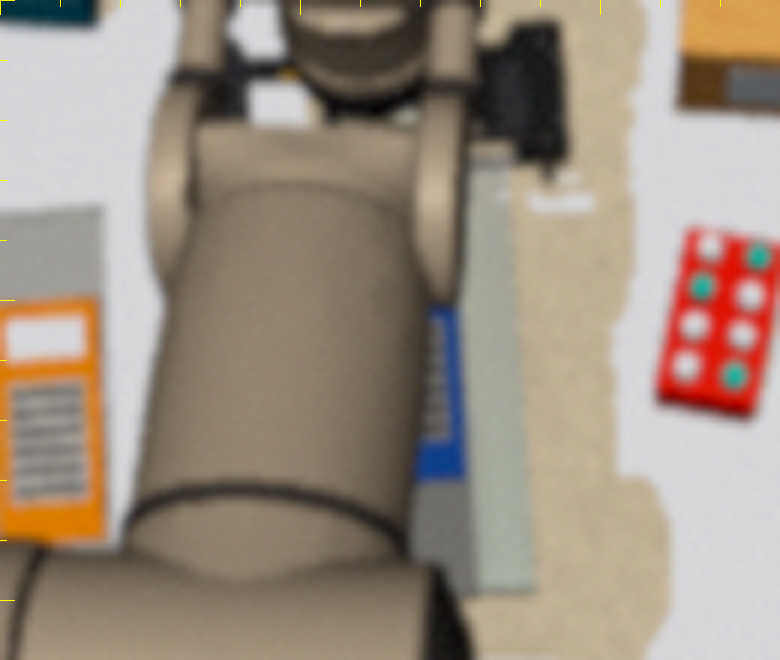

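Call:
{"api": "apply_moves", "payload": {"rows": [[[0.1,5,-0.1],0,0],[[0.1,6.4,-0.1],0,0],[[0.1,6.4,-0.1],0,0],[[0.1,6.4,-0.1],0,0]]}}

```text
time: 8.45
tool_pos: [726.1, 99.5, 80.0]
tcp_rot: [-1.557, 0.005, 0.134]
contact_force: [0.5, -0.6, -0.0]
grip_width: 0.3
```

Run:
```python
from go import *
go([(*fr(CH,97,-100),70.5,0.1315)])
im=vision.capture('side');crop('side',260,130,100,90,8,'e4',im)
```

```text
t 8.45 p [726.1  99.5  80. ] rpy [-1.557  0.005  0.134] F [ 0.5 -0.6 -0. ] w 0.3
 shift [-0.13, 0.95, 0.27] turn 0.002
```

View pics/e4.png

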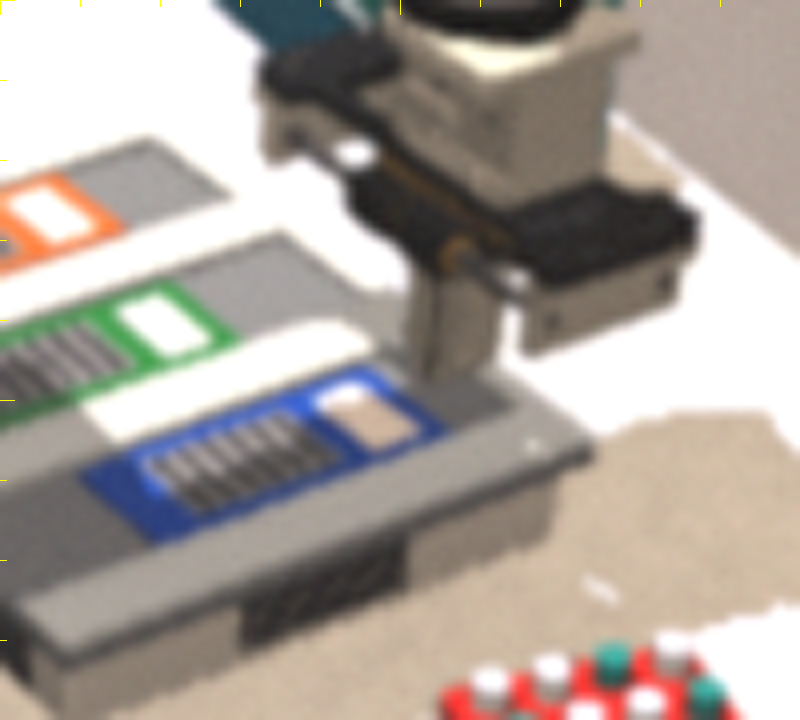

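Call:
{"api": "apply_moves", "payload": {"rows": [[[-0.1,0.5,0.3],0,0],[[-0.1,0.9,0.3],0,0],[[-0.1,0.9,0.3],0,0],[[-0.1,0.9,0.3],0,0]]}}

```text
time: 9.0
tool_pos: [724.7, 102.7, 71.1]
tcp_rot: [-1.557, 0.005, 0.134]
contact_force: [-0.1, -0.2, 0.1]
grip_width: 0.6
```

Run:
```python
from go import *
go([(*fr(CH,97,-100),70.5,0.1315),(*fr(CH,-5.5,-100),70.5,0.1315)])
```

```text
t 9.0 p [724.7 102.7  71.1] rpy [-1.557  0.005  0.134] F [-0.1 -0.2  0.1] w 0.6
 shift [-0.04, 0.06, -0.05] turn 0.003
 shift [-10.29, 0.11, -0.02] turn 0.003
```

Call:
{"api": "apply_moves", "payload": {"rows": [[[-1.5,0.1,0],0,0],[[-3,0.1,0],0,0],[[-4.5,0.1,0],0,0],[[-6,0.1,0],0,0],[[-7.5,0.1,0],0,0]]}}

```text
time: 9.62
tool_pos: [650.1, 92.7, 70.7]
tcp_rot: [-1.557, 0.004, 0.134]
contact_force: [-0.8, 0.4, -0.4]
grip_width: 0.0
```

Run:
```python
from go import *
go([(*fr(CH,97,-100),70.5,0.1315),(*fr(CH,-5.5,-100),70.5,0.1315)])
im=vision.capture('side');crop('side',220,130,120,90,6,'e5',im)
```

```text
t 9.62 p [650.1  92.7  70.7] rpy [-1.557  0.004  0.134] F [-0.8  0.4 -0.4] w 0.0
 shift [7.49, -0.02, -0.05] turn 0.003
 shift [-2.76, 0.03, -0.02] turn 0.003
```

View pics/e5.png

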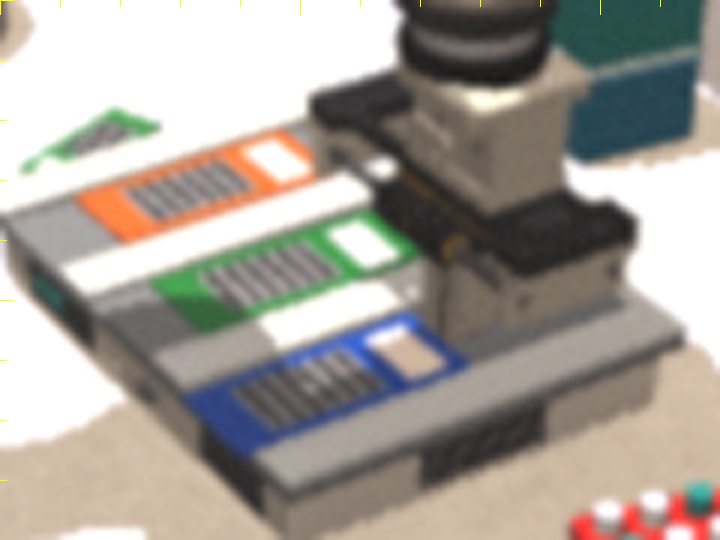

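Call:
{"api": "apply_moves", "payload": {"rows": [[[-1.0,0,0],0,0],[[-2,0,0],0,0],[[-2.8,0,0],0,0],[[-2.8,0,0],0,0]]}}

```text
time: 10.18
tool_pos: [620.3, 88.8, 70.8]
tcp_rot: [-1.557, 0.007, 0.134]
contact_force: [-0.5, -0.3, 0.6]
grip_width: 0.1
```

Call:
{"api": "apply_moves", "payload": {"rows": [[[1,0,0],0,0],[[1,-6,0],0,0],[[1,-9,0],0,5],[[1,-9,0],0,9]]}}

```text
time: 10.68
tool_pos: [633.3, 89.0, 163.8]
tcp_rot: [-1.558, 0.0, 0.134]
contact_force: [0.2, 0.2, -0.1]
grip_width: 15.7
```

Run:
```python
from go import *
go([(*fr(CH,-141,-100),140,0.1315)])
im=vision.capture('side');crop('side',200,130,120,90,6,'e6',im)
```

```text
t 10.68 p [633.3  89.  163.8] rpy [-1.558  0.     0.134] F [ 0.2  0.2 -0.1] w 15.7
 shift [-14.6, 2.38, 0.12] turn 0.003
```

View pics/e6.png

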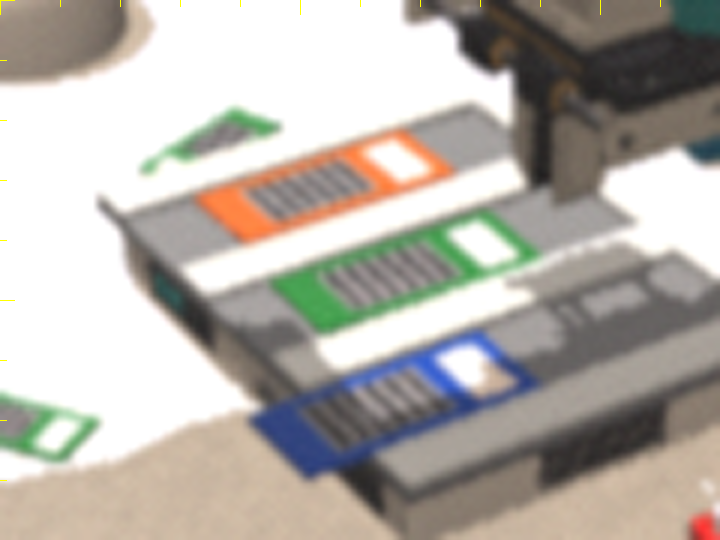

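Run:
```python
from go import *
V=np.array([616.09,187.63,0.1315])
def inv(p,q):
    c,s=np.cos(p[2]),np.sin(p[2]);d=q[:2]-p[:2];return round(c*d[0]+s*d[1],1),round(-s*d[0]+c*d[1],1)
for u in((250,420),(308,477),(535,382)):
    q=unp('side',(200+u[0]/6,130+u[1]/6),58);print(q.round(1),inv(V,q))
```

```text
[466.4  91.8  58. ] (np.float64(-161.0), np.float64(-75.4))
[474.1  36.1  58. ] (np.float64(-160.7), np.float64(-131.5))
[609.8  59.9  58. ] (np.float64(-23.0), np.float64(-125.8))
```

Call:
{"api": "apply_moves", "payload": {"rows": [[[-14.8,0,0.1],0,9.1],[[-14.8,0,0.1],0,9.1],[[-14.8,2.4,0.1],0,9.1],[[-14.8,2.4,0.1],0,9.1],[[-14.8,2.4,0.1],0,9.1]]}}

```text
time: 11.35
tool_pos: [486.6, 70.5, 138.2]
tcp_rot: [-1.557, 0.004, 0.134]
contact_force: [0.5, 0.1, -0.0]
grip_width: 69.8
```

Run:
```python
from go import *
go([(*fr(CH,-143,-101.5),61.5,0.1315)])
im=vision.capture('side');crop('side',200,130,120,90,6,'e7',im)
```

```text
t 11.35 p [486.6  70.5 138.2] rpy [-1.557  0.004  0.134] F [ 0.5  0.1 -0. ] w 69.8
 shift [0.01, 7.67, -0.23] turn 0.003
```

View pics/e7.png

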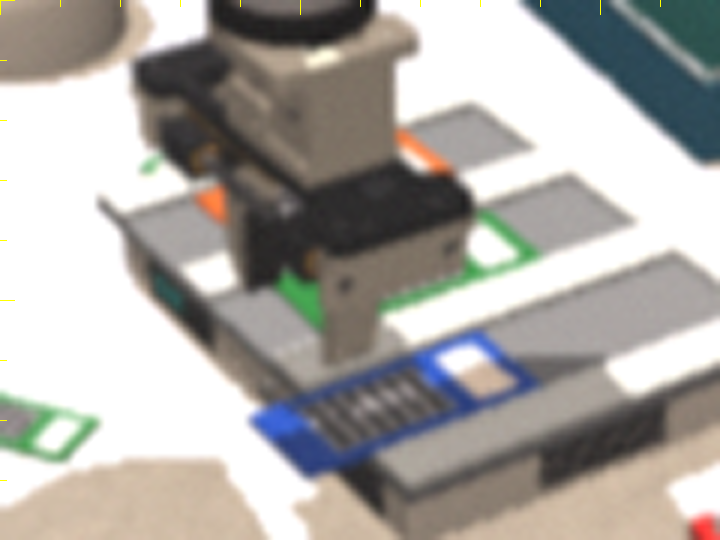

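Call:
{"api": "apply_moves", "payload": {"rows": [[[0,0,-0.2],0,9.1],[[0,0,-0.2],0,9.1],[[0,4,-0.2],0,9.1],[[0,7.6,-0.2],0,9.1],[[0,7.6,-0.2],0,9.1]]}}

```text
time: 12.02
tool_pos: [485.2, 69.6, 60.6]
tcp_rot: [-1.556, 0.008, 0.134]
contact_force: [0.4, -0.1, 0.4]
grip_width: 91.0
```

Run:
```python
from go import *
go([(*fr(CH,-143,-101.5),61.5,0.1315)])
im=vision.capture('side');crop('side',200,130,120,90,6,'e8',im)
```

```text
t 12.03 p [485.2  69.6  60.6] rpy [-1.556  0.008  0.134] F [ 0.4 -0.1  0.4] w 91.0
 shift [0.13, -0.09, -0.05] turn 0.003
```

View pics/e8.png

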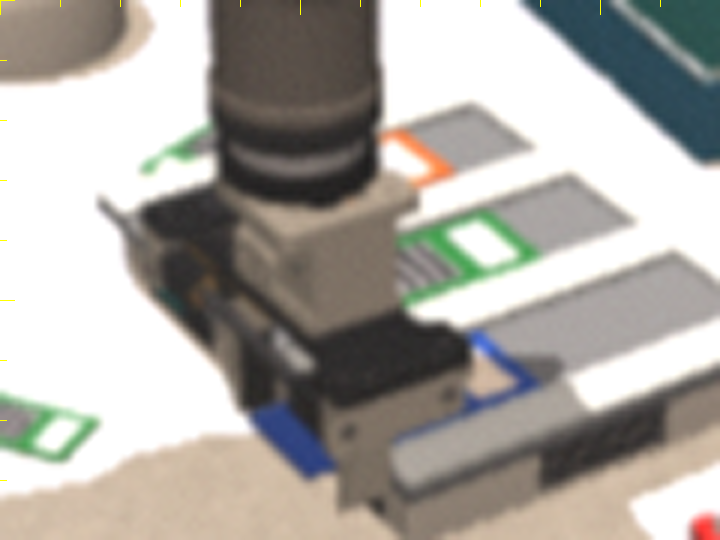

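Call:
{"api": "apply_moves", "payload": {"rows": [[[0,-0.1,0],0,4],[[0,-0.1,0],0,4],[[0,-0.1,0],0,4],[[0,-0.1,0],0,4],[[0,-0.1,0],0,4]]}}

```text
time: 12.7
tool_pos: [486.8, 69.6, 63.5]
tcp_rot: [-1.557, 0.004, 0.134]
contact_force: [0.2, 0.5, 3.2]
grip_width: 59.0
```

Call:
{"api": "apply_moves", "payload": {"rows": [[[0,-1,0],0,4],[[0,-2,0],0,4],[[0,-6,0],0,4],[[0,-10,0],0,4]]}}

```text
time: 13.2
tool_pos: [487.1, 68.2, 165.0]
tcp_rot: [-1.557, 0.005, 0.134]
contact_force: [1.3, -0.4, -0.3]
grip_width: 58.5
```

Run:
```python
from go import *
go([(*fr(MAG,-190,0),160,-0.0643)])
im=vision.capture('side');crop('side',200,80,150,120,5,'e9',im)
```

```text
t 13.2 p [487.1  68.2 165. ] rpy [-1.557  0.005  0.134] F [ 1.3 -0.4 -0.3] w 58.5
 shift [-6.58, 0.13, -29.4] turn 0.198
```

View pics/e9.png

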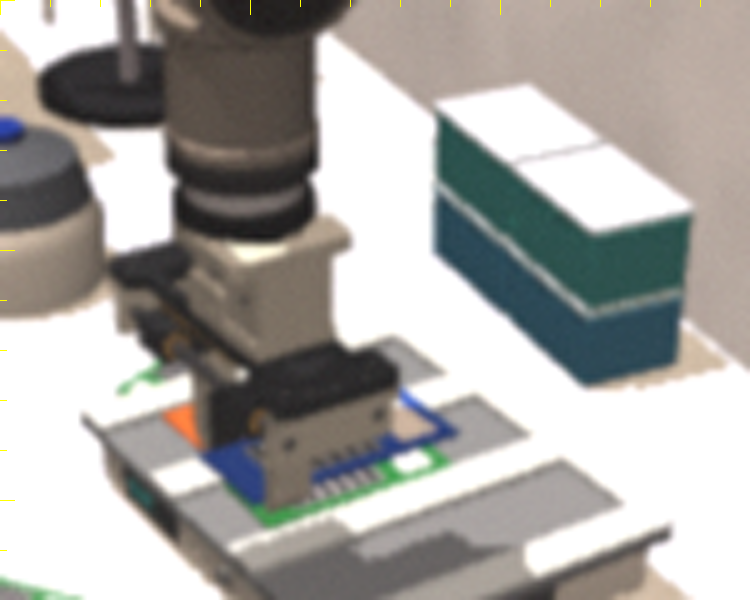

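Call:
{"api": "apply_moves", "payload": {"rows": [[[-7.6,0,-10],0.05,4],[[-7.6,0,-16],0.1,4],[[-7.6,0,-22],0.15,4],[[-7.6,0,-29.4],0.2,4],[[-7.6,0,-29.4],0.2,4]]}}

```text
time: 13.88
tool_pos: [453.7, -235.5, 167.1]
tcp_rot: [-1.558, -0.003, -0.067]
contact_force: [1.7, -0.1, -1.1]
grip_width: 59.3
```

Call:
{"api": "apply_moves", "payload": {"rows": [[[0,0,0],0,4],[[0,0,0],0,4]]}}

```text
time: 14.12
tool_pos: [453.4, -235.2, 167.1]
tcp_rot: [-1.558, -0.003, -0.068]
contact_force: [0.1, 0.8, -0.2]
grip_width: 58.9
```

Run:
```python
from go import *
go([(*fr(MAG,-200,0),100,-0.0643)])
im=vision.capture('top');crop('top',270,140,150,120,5,'f1',im)
```

```text
t 14.12 p [ 453.4 -235.2  167.1] rpy [-1.558 -0.003 -0.068] F [ 0.1  0.8 -0.2] w 58.9
 shift [-0.26, 6.72, 0.29] turn -0.003
```

View pics/f1.png

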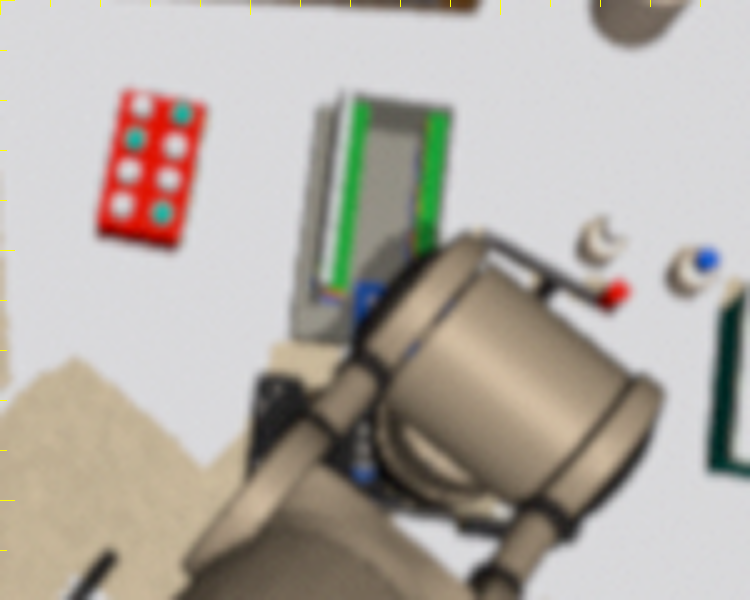

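Call:
{"api": "apply_moves", "payload": {"rows": [[[-0.6,0,0.3],0,4],[[-0.6,4,0.3],0,4],[[-0.6,8,0.3],0,4],[[-0.6,11.5,0.3],0,4],[[-0.6,11.5,0.3],0,4]]}}

```text
time: 14.8
tool_pos: [446.5, -227.3, 50.6]
tcp_rot: [-1.555, 0.002, -0.065]
contact_force: [0.5, -0.5, 0.0]
grip_width: 58.6
```

Run:
```python
from go import *
go([(*fr(MAG,-170,0),47.5,-0.0643)])
im=vision.capture('side');crop('side',290,190,110,100,7,'f2',im)
```

```text
t 14.8 p [ 446.5 -227.3   50.6] rpy [-1.555  0.002 -0.065] F [ 0.5 -0.5  0. ] w 58.6
 shift [3.5, 0.3, -0.37] turn -0.0
```

View pics/f2.png

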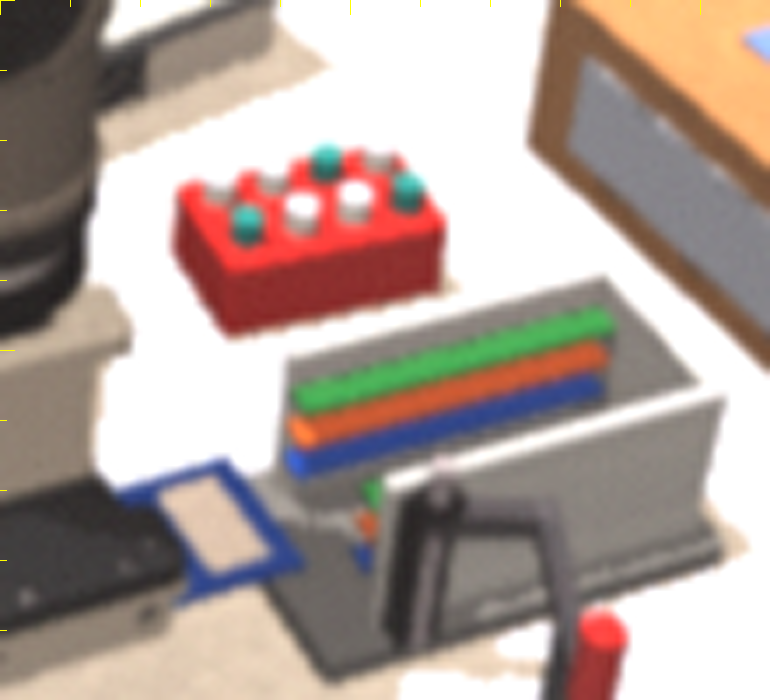

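```bash
cat >> go.py <<'E'
VM=np.array([652.37,-245.77,-0.0643]);VC=np.array([616.09,187.63,0.1315])
def inv(p,q):
    c,s=np.cos(p[2]),np.sin(p[2]);d=np.array(q)[:2]-p[:2];return np.array([c*d[0]+s*d[1],-s*d[0]+c*d[1]]).round(1)
E
python3 - <<'E'
from go import *
for u in((228,460),(300,563)):
  for z in (44,46):
    q=unp('side',(290+u[0]/7,190+u[1]/7),z);print(inv(VM,q))
for n,P in (('ledge blue +y front',(-62,20,36)),):
    print((( proj('side',[(*fr(VM,P[0],P[1]),P[2])])[0]-[290,190])*7).round())
E
```

```text
[-85.1  32.3]
[-86.2  30.5]
[-85.6 -24.4]
[-86.7 -26. ]
[297. 481.]
```

Call:
{"api": "apply_moves", "payload": {"rows": [[[0.2,0.2,-0.4],0,4],[[0.5,0.2,-0.4],0,4],[[1.2,0.2,-0.4],0,4],[[2.2,0.2,-0.4],0,4],[[3.2,0.2,-0.4],0,4]]}}

```text
time: 15.48
tool_pos: [480.3, -234.6, 50.3]
tcp_rot: [-1.557, -0.001, -0.065]
contact_force: [-0.5, -1.1, -1.3]
grip_width: 59.2
```

Run:
```python
from go import *
go([(*fr(MAG,-97,0),47.5,-0.0643)])
im=vision.capture('side');crop('side',290,190,110,100,7,'f3',im)
```

```text
t 15.47 p [ 480.3 -234.6   50.3] rpy [-1.557e+00 -1.000e-03 -6.500e-02] F [-0.5 -1.1 -1.3] w 59.2
 shift [7.38, 0.29, 0.14] turn -0.001
```

View pics/f3.png

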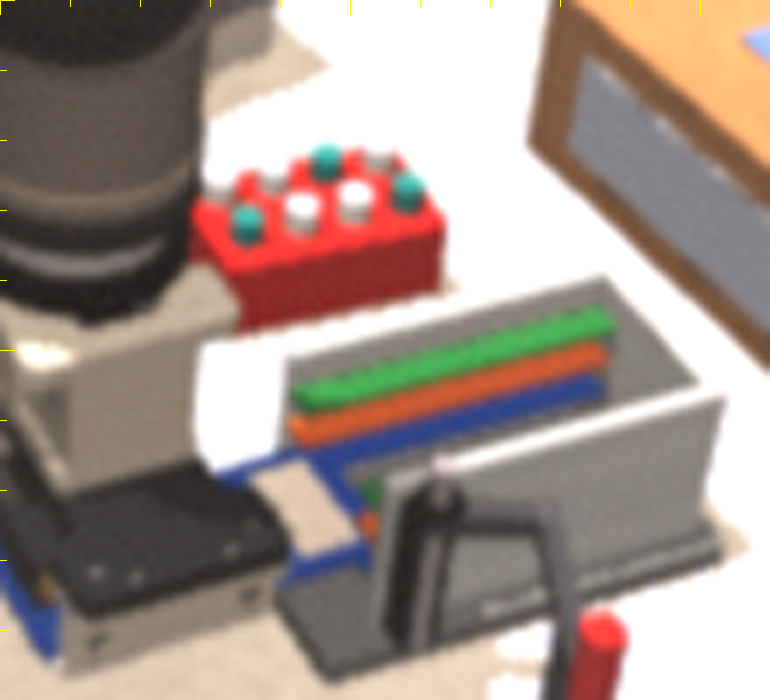

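Call:
{"api": "apply_moves", "payload": {"rows": [[[0.8,0.2,0.1],0,4],[[2,0.2,0.1],0,4],[[3.5,0.2,0.1],0,4],[[5,0.2,0.1],0,4],[[5,0.2,0.1],0,4]]}}

```text
time: 16.15
tool_pos: [532.5, -237.0, 48.4]
tcp_rot: [-1.558, -0.003, -0.064]
contact_force: [-0.2, -0.3, -1.1]
grip_width: 58.9
```

Run:
```python
from go import *
go([(*fr(MAG,-97,0),44,-0.0643)])
im=vision.capture('side');crop('side',290,190,110,100,7,'f4',im)
```

```text
t 16.15 p [ 532.5 -237.    48.4] rpy [-1.558 -0.003 -0.064] F [-0.2 -0.3 -1.1] w 58.9
 shift [2.15, 0.45, 0.05] turn 0.0
```

View pics/f4.png

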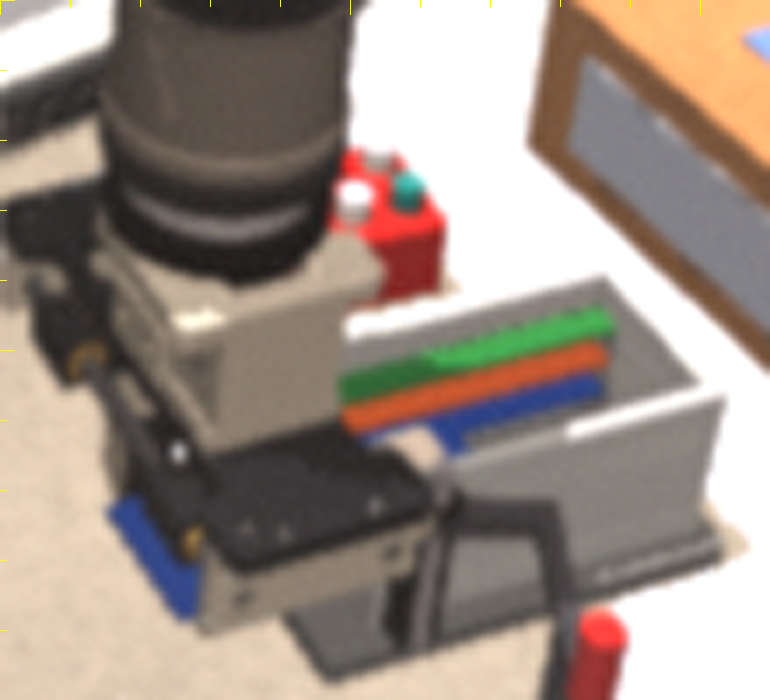

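Call:
{"api": "apply_moves", "payload": {"rows": [[[0.8,0.1,0],0,4],[[1.5,0.1,0],0,4],[[1.8,0.1,0],0,4],[[1.8,0.3,0],0,4],[[1.8,0.5,0],0,4]]}}

```text
time: 16.82
tool_pos: [549.6, -237.9, 43.3]
tcp_rot: [-1.557, -0.002, -0.064]
contact_force: [-0.6, 0.7, 1.8]
grip_width: 58.8
```

Run:
```python
from go import *
go([(*fr(MAG,-97,0),44,-0.0643)])
im=vision.capture('side');crop('side',290,190,110,100,7,'f5',im)
```

```text
t 16.82 p [ 549.6 -237.9   43.3] rpy [-1.557 -0.002 -0.064] F [-0.6  0.7  1.8] w 58.8
 shift [0.44, -0.07, 0.04] turn 0.0
```

View pics/f5.png

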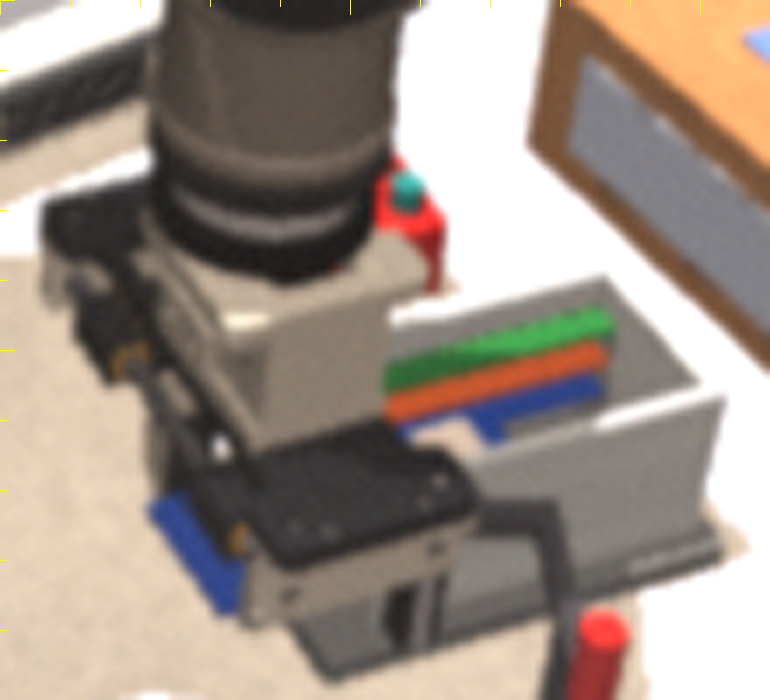

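Call:
{"api": "apply_moves", "payload": {"rows": [[[0,0,0],0,7.5],[[0,0,0],0,7.5],[[0,-1,0],0,7.5],[[0,-5,0],0,7.5],[[-2,-9,0],0,7.5]]}}

```text
time: 17.5
tool_pos: [529.9, -237.9, 134.6]
tcp_rot: [-1.558, -0.003, -0.064]
contact_force: [0.2, 0.1, 0.8]
grip_width: 75.3
```

Run:
```python
from go import *
go([(*fr(MAG,-150,0),140,-0.0643-np.pi/2),(*fr(MAG,-150,0),140,-0.0643+np.pi/2)])
print(bot.get_obs()['joint_positions'].round(2))
im=vision.capture('side');crop('side',290,190,110,100,7,'f6',im)
```

```text
t 17.5 p [ 529.9 -237.9  134.6] rpy [-1.558 -0.003 -0.064] F [0.2 0.1 0.8] w 75.3
 shift [-2.89, -0.55, 0.17] turn 1.571
 shift [-2.89, -0.55, 0.17] turn -1.57
[-0.56  0.54  1.51  0.01  1.09 -2.07]
```

View pics/f6.png

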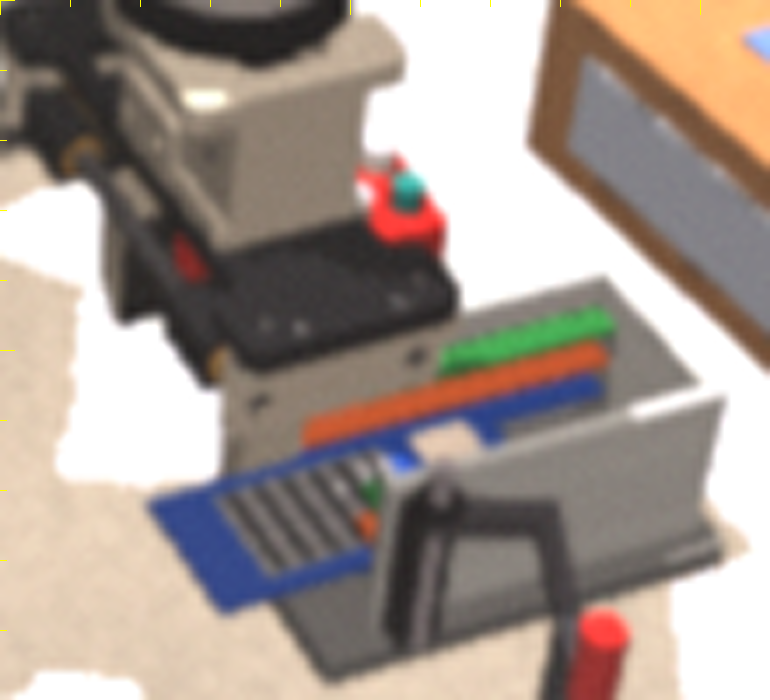

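Call:
{"api": "apply_moves", "payload": {"rows": [[[-3.3,-0.5,0.2],0.18,0],[[-3.3,-0.5,0.2],0.36,0],[[-3.3,-0.5,0.2],0.54,0],[[-3.3,-0.5,0.2],0.72,0],[[-3.3,-0.5,0.2],0.9,0]]}}

```text
time: 18.18
tool_pos: [496.6, -234.9, 145.5]
tcp_rot: [-1.558, 0.002, -0.97]
contact_force: [-0.5, -0.6, -0.2]
grip_width: 29.8
```

Call:
{"api": "apply_moves", "payload": {"rows": [[[0,0,0],0.18,0],[[0,0,0],0.36,0],[[0,0,0],0.54,0],[[0,0,0],0.67,0],[[0,0,0],0.67,0]]}}

```text
time: 18.8
tool_pos: [496.7, -235.0, 146.0]
tcp_rot: [-1.561, 0.009, -1.639]
contact_force: [-1.4, -0.1, -0.1]
grip_width: 0.4
```

Run:
```python
from go import *
go([(*fr(MAG,-155,0),46.5,-0.0643-np.pi/2)])
```

```text
t 18.8 p [ 496.7 -235.   146. ] rpy [-1.561  0.009 -1.639] F [-1.4 -0.1 -0.1] w 0.4
 shift [0.01, 9.95, -0.15] turn -0.003
```

Call:
{"api": "apply_moves", "payload": {"rows": [[[0,4,-0.3],0,0],[[0,8,-0.3],0,0],[[0,10,-0.3],0,0],[[0,10,-0.3],0,0]]}}

```text
time: 19.3
tool_pos: [493.9, -233.5, 44.9]
tcp_rot: [-1.564, 0.01, -1.636]
contact_force: [0.3, 0.5, 0.0]
grip_width: 0.1
```

Run:
```python
from go import *
go([(*fr(MAG,-89,0),45,-0.0643-np.pi/2)])
im=vision.capture('side');crop('side',290,190,110,100,7,'f7',im)
```

```text
t 19.3 p [ 493.9 -233.5   44.9] rpy [-1.564  0.01  -1.636] F [0.3 0.5 0. ] w 0.1
 shift [0.05, 0.03, 6.83] turn -0.001
```

View pics/f7.png

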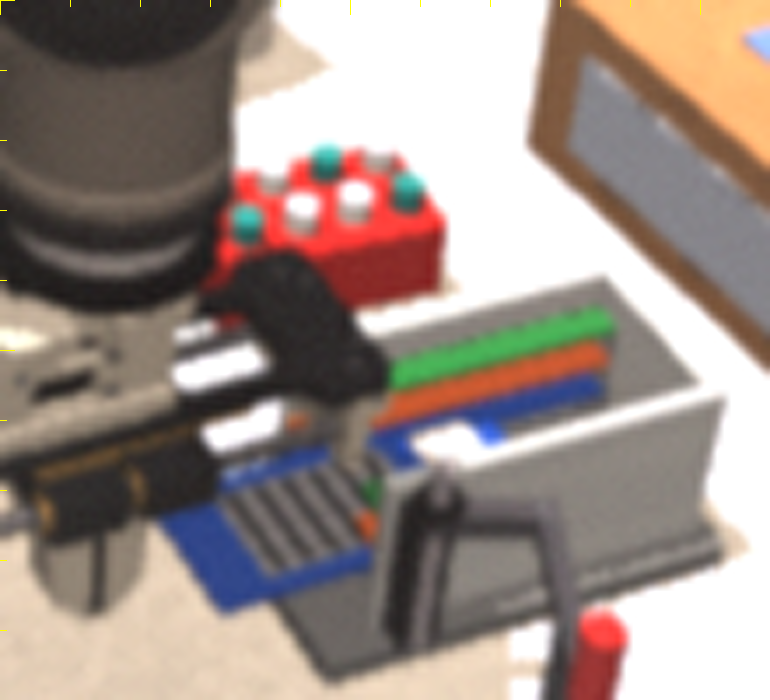

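Call:
{"api": "apply_moves", "payload": {"rows": [[[0,0,1.2],0,0],[[0,0,2.4],0,0],[[0,0,3.6],0,0],[[0,0,4.8],0,0],[[0,0,5.8],0,0]]}}

```text
time: 19.98
tool_pos: [553.4, -237.8, 46.6]
tcp_rot: [-1.562, 0.009, -1.636]
contact_force: [-0.7, -0.2, 1.0]
grip_width: 0.7
```

Run:
```python
from go import *
go([(*fr(MAG,-89,0),45,-0.0643-np.pi/2)])
im=vision.capture('side');crop('side',290,190,110,100,7,'f8',im)
```

```text
t 19.98 p [ 553.4 -237.8   46.6] rpy [-1.562  0.009 -1.636] F [-0.7 -0.2  1. ] w 0.7
 shift [0.0, 0.16, 0.86] turn -0.001
```

View pics/f8.png

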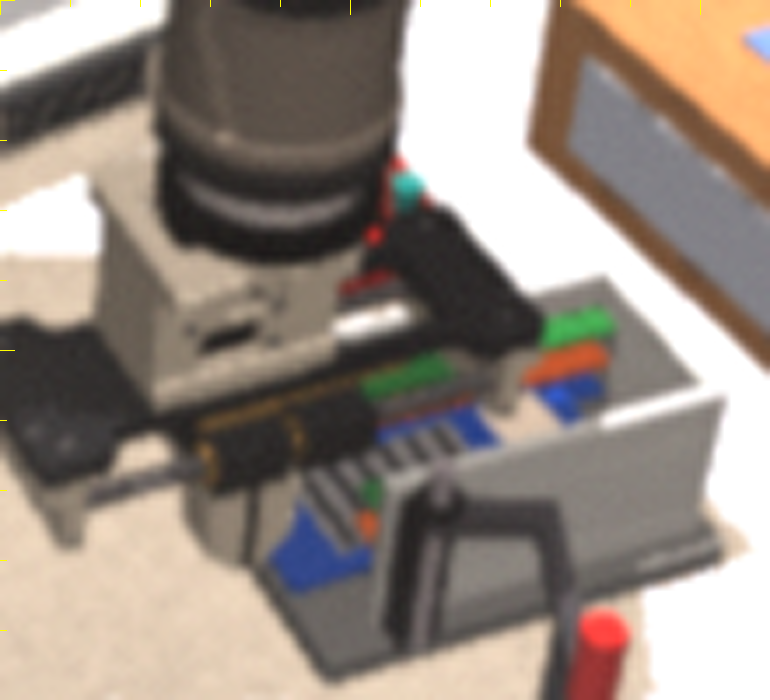

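Call:
{"api": "apply_moves", "payload": {"rows": [[[0,0,0.4],0,0],[[0,0.1,0.7],0,0],[[0,0.1,0.7],0,0]]}}

```text
time: 20.4
tool_pos: [561.5, -238.4, 45.7]
tcp_rot: [-1.561, 0.009, -1.636]
contact_force: [-1.4, -0.8, 1.9]
grip_width: 0.6
```

Call:
{"api": "apply_moves", "payload": {"rows": [[[0,0,0.2],0,0],[[0,0,0.2],0,0]]}}

```text
time: 20.65
tool_pos: [563.5, -238.6, 45.8]
tcp_rot: [-1.561, 0.009, -1.637]
contact_force: [-0.5, 0.4, 0.4]
grip_width: 0.4
```

Run:
```python
from go import *
go([(*fr(MAG,-89,0),45,-0.0643-np.pi/2)])
im=vision.capture('side');crop('side',290,190,110,100,7,'f9',im)
im=vision.capture('top');crop('top',300,140,90,90,7,'f9t',im)
```

```text
t 20.65 p [ 563.5 -238.6   45.8] rpy [-1.561  0.009 -1.637] F [-0.5  0.4  0.4] w 0.4
 shift [-0.01, 0.07, -0.15] turn -0.001
```

View pics/f9.png

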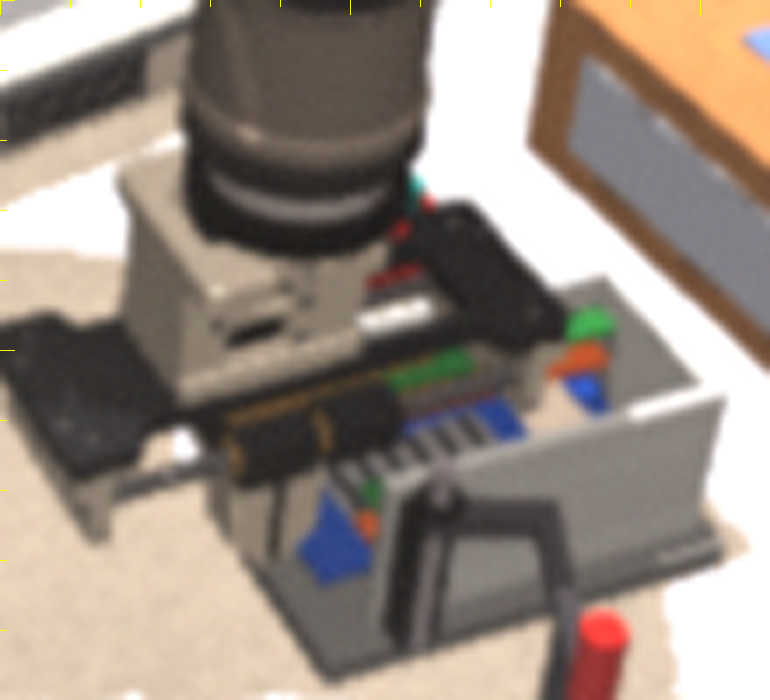

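Run:
```python
from go import *
print(inv(VM,unp('side',(290+325/7,190+585/7),39)))
```

```text
[-79.7 -33.2]
```

Call:
{"api": "apply_moves", "payload": {"rows": [[[0,0.1,0.3],0,0],[[0,0.1,0.6],0,0],[[0,0.1,0.6],0,0]]}}

```text
time: 21.12
tool_pos: [569.8, -239.2, 45.6]
tcp_rot: [-1.56, 0.008, -1.636]
contact_force: [-1.8, 0.3, 6.1]
grip_width: 0.6
```

Call:
{"api": "apply_moves", "payload": {"rows": [[[0,0,0.2],0,0],[[0,0,0.2],0,0]]}}

```text
time: 21.38
tool_pos: [572.2, -239.5, 45.9]
tcp_rot: [-1.559, 0.008, -1.636]
contact_force: [-0.6, -0.1, 2.5]
grip_width: 0.0
```

Run:
```python
from go import *
go([(*fr(MAG,-80,0),45,-0.0643-np.pi/2)])
im=vision.capture('side');crop('side',310,210,80,80,9,'g1',im)
```

```text
t 21.38 p [ 572.2 -239.5   45.9] rpy [-1.559  0.008 -1.636] F [-0.6 -0.1  2.5] w 0.0
 shift [-0.05, 0.09, -0.13] turn -0.001
```

View pics/g1.png

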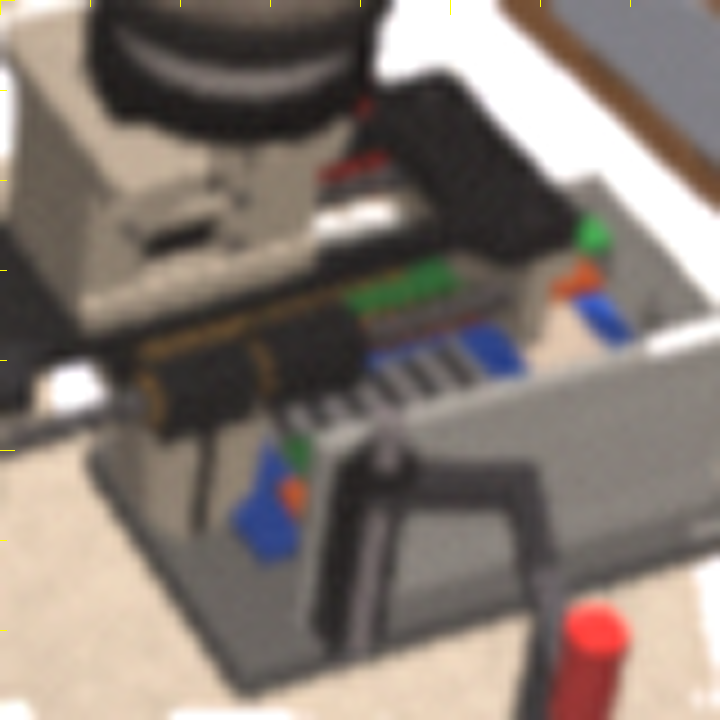

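Run:
```python
from go import *
print(inv(VM,unp('side',(310+270/9,210+563/9),39)),inv(MAG,bot.get_obs()['tool_pos']))
# finger tip bottom visible ~ (195,535): 
print(inv(VM,unp('side',(310+195/9,210+535/9),32)))
print(((proj('side',[(*fr(VM,x,y),z) for x,y,z in[(-98,-9,32),(-60,-9,32),(-70,-30,39),(-70,-34,39)]])-[310,210])*9).round())
```

```text
[-69.8 -33.4] [-78.9  -0.5]
[-80.2 -10.2]
[[137. 549.]
 [256. 513.]
 [263. 555.]
 [270. 565.]]
```

Call:
{"api": "apply_moves", "payload": {"rows": [[[0,0,0.2],0,0],[[0,0,0.2],0,0]]}}

```text
time: 21.68
tool_pos: [574.3, -239.7, 45.9]
tcp_rot: [-1.559, 0.008, -1.636]
contact_force: [-2.0, 0.4, 4.1]
grip_width: 0.4
```

Call:
{"api": "apply_moves", "payload": {"rows": [[[0,0,-2],0,0],[[0,0,-4],0,0],[[0,-6,-6],0,0],[[0,-10,-6],0,0],[[0,-10,-6],0,0]]}}

```text
time: 22.3
tool_pos: [514.8, -237.4, 148.4]
tcp_rot: [-1.553, 0.004, -1.636]
contact_force: [-0.3, 0.2, 0.1]
grip_width: 0.5
```

Run:
```python
from go import *
go([(*fr(MAG,-150,0),140,-0.0643)])
im=vision.capture('side');crop('side',310,210,80,80,9,'g2',im)
```

```text
t 22.3 p [ 514.8 -237.4  148.4] rpy [-1.553  0.004 -1.636] F [-0.3  0.2  0.1] w 0.5
 shift [-0.2, 0.81, -1.4] turn -1.572
```

View pics/g2.png

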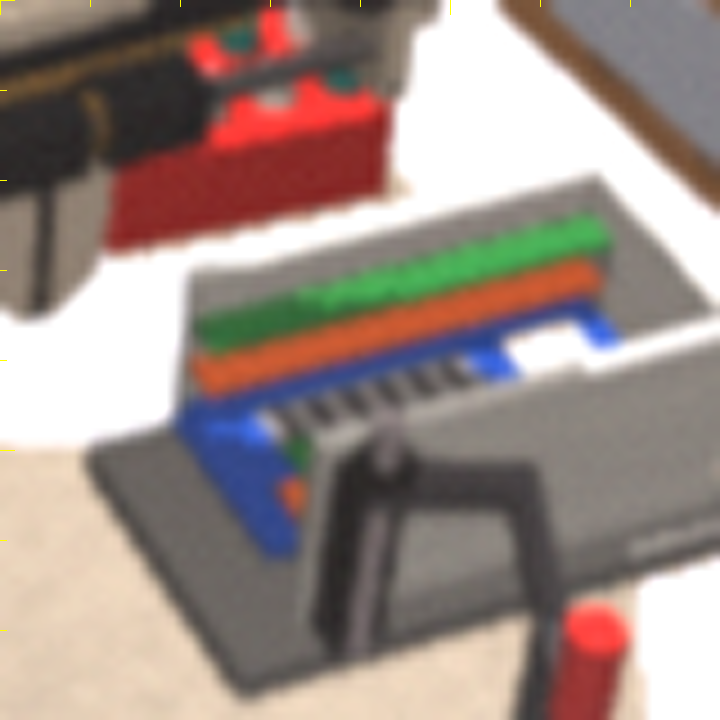

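Run:
```python
from go import *
for u in((178,418),(275,558),(600,308),(620,340)): print(inv(VM,unp('side',(310+u[0]/9,210+u[1]/9),39)))
print(((proj('side',[(*fr(VM,x,y),39) for x,y in[(-70,30),(-70,-30),(70,30),(70,-30)]])-[310,210])*9).round())
im=vision.capture('top');crop('top',310,150,60,70,9,'g3',im)
```

```text
[-66.2  27.3]
[-67.6 -32.3]
[73.6 21.8]
[71.3  7.5]
[[162. 415.]
 [263. 555.]
 [575. 294.]
 [688. 423.]]
```

View pics/g3.png

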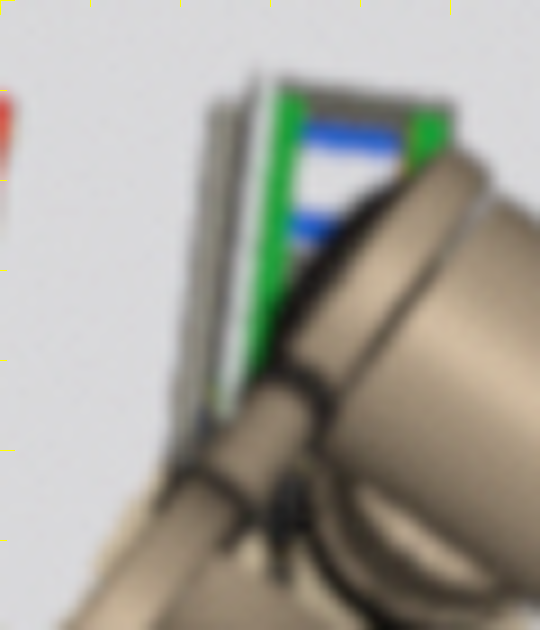

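Run:
```python
from go import *
go([(500,0,170,0.1315),(*fr(CH,78,100),150,0.1315)])
```

```text
t 22.4 p [ 513.1 -236.3  144.8] rpy [-1.559  0.008 -1.636] F [-0.6  0.2  0.2] w 0.4
 shift [-23.51, -2.37, -2.83] turn -1.768
 shift [-54.4, 0.06, 13.08] turn -1.768
```

Call:
{"api": "apply_moves", "payload": {"rows": [[[-6,-2,0],-0.18,0],[[-12,-2,0],-0.36,0],[[-18,-2,0],-0.54,0],[[-24,-2,0],-0.72,0],[[-29,-2,0],-0.9,0]]}}

```text
time: 23.02
tool_pos: [530.9, 55.4, 165.2]
tcp_rot: [-1.559, -0.002, -0.73]
contact_force: [0.7, -0.1, 1.9]
grip_width: 0.7
```

Run:
```python
from go import *
go([(*fr(CH,78,100),160,0.1315)])
```

```text
t 23.02 p [530.9  55.4 165.2] rpy [-1.559 -0.002 -0.73 ] F [ 0.7 -0.1  1.9] w 0.7
 shift [-5.11, 0.83, 27.97] turn -0.861
```

Call:
{"api": "apply_moves", "payload": {"rows": [[[-1,0,6],-0.18,0],[[-2,0,12],-0.36,0],[[-3,0,18],-0.54,0],[[-4,0,24],-0.72,0],[[-5.1,0,28],-0.86,0]]}}

```text
time: 23.65
tool_pos: [679.6, 300.4, 165.0]
tcp_rot: [-1.565, -0.007, 0.137]
contact_force: [0.3, 0.1, -0.8]
grip_width: 0.5
```

Call:
{"api": "apply_moves", "payload": {"rows": [[[0,0,0],0,0],[[0,0,0],0,0]]}}

```text
time: 23.9
tool_pos: [678.6, 299.9, 162.2]
tcp_rot: [-1.566, -0.002, 0.136]
contact_force: [-0.3, -0.4, -0.5]
grip_width: 0.3
```

Run:
```python
from go import *
go([(*fr(CH,78,100),100,0.1315)])
im=vision.capture('side');crop('side',210,120,120,90,6,'g4',im)
```

```text
t 23.9 p [678.6 299.9 162.2] rpy [-1.566 -0.002  0.136] F [-0.3 -0.4 -0.5] w 0.3
 shift [0.03, 6.21, -0.23] turn 0.004
```

View pics/g4.png

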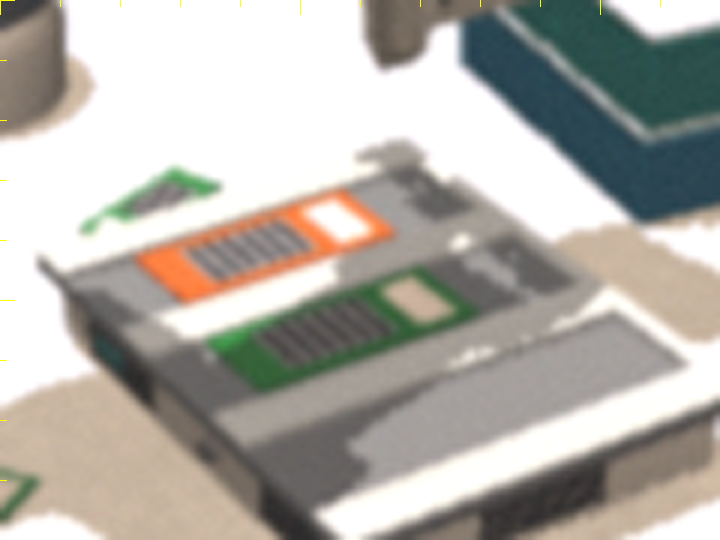

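Call:
{"api": "apply_moves", "payload": {"rows": [[[0,5,-0.2],0,0],[[0,8,-0.2],0,0],[[0,8.5,-0.2],0,0],[[0,8.5,-0.2],0,0]]}}

```text
time: 24.45
tool_pos: [680.0, 297.1, 79.5]
tcp_rot: [-1.566, -0.005, 0.134]
contact_force: [0.2, 1.4, 1.5]
grip_width: 0.6
```

Run:
```python
from go import *
go([(*fr(CH,78,100),71,0.1315)])
im=vision.capture('side');crop('side',220,120,90,80,8,'g5',im)
```

```text
t 24.45 p [680.  297.1  79.5] rpy [-1.566 -0.005  0.134] F [0.2 1.4 1.5] w 0.6
 shift [-0.06, 0.86, 0.09] turn 0.002
```

View pics/g5.png

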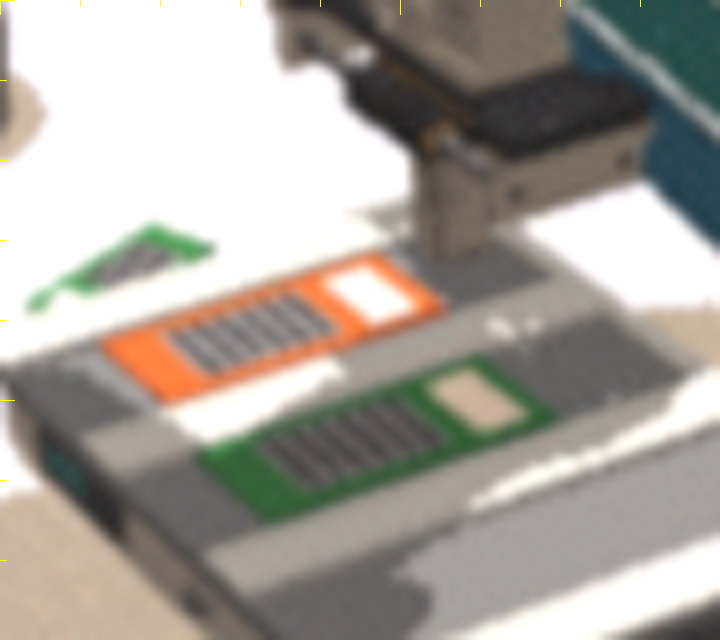

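Call:
{"api": "apply_moves", "payload": {"rows": [[[0,0.5,0.1],0,0],[[0,0.85,0.1],0,0],[[0,0.85,0.1],0,0],[[0,0.85,0.1],0,0]]}}

```text
time: 25.0
tool_pos: [680.3, 298.5, 71.9]
tcp_rot: [-1.566, -0.006, 0.134]
contact_force: [0.2, 0.3, 0.2]
grip_width: 0.4
```

Run:
```python
from go import *
go([(*fr(CH,78,100),70.7,0.1315),(*fr(CH,-2,100),70.7,0.1315)])
```

```text
t 25.0 p [680.3 298.5  71.9] rpy [-1.566 -0.006  0.134] F [0.2 0.3 0.2] w 0.4
 shift [-0.1, 0.12, -0.04] turn 0.003
 shift [-8.1, 0.07, -0.02] turn 0.003
```

Call:
{"api": "apply_moves", "payload": {"rows": [[[0,0.12,0],0,0],[[0,0.14,0],0,0]]}}

```text
time: 25.25
tool_pos: [680.2, 298.6, 70.4]
tcp_rot: [-1.566, -0.006, 0.134]
contact_force: [-0.1, -0.5, -0.0]
grip_width: 0.2
```

Call:
{"api": "apply_moves", "payload": {"rows": [[[-1.5,0,0],0,0],[[-3,0,0],0,0],[[-4.5,0,0],0,0],[[-6,0,0],0,0],[[-7,0,0],0,0]]}}

```text
time: 25.88
tool_pos: [610.3, 289.2, 70.1]
tcp_rot: [-1.566, -0.006, 0.134]
contact_force: [-0.3, 0.1, -0.2]
grip_width: 0.3
```

Run:
```python
from go import *
go([(*fr(CH,78,100),70.7,0.1315),(*fr(CH,-2,100),70.7,0.1315)])
im=vision.capture('side');crop('side',200,120,90,80,8,'g6',im)
```

```text
t 25.88 p [610.3 289.2  70.1] rpy [-1.566 -0.006  0.134] F [-0.3  0.1 -0.2] w 0.3
 shift [6.95, -0.02, -0.05] turn 0.003
 shift [-1.05, -0.07, -0.03] turn 0.003
```

View pics/g6.png

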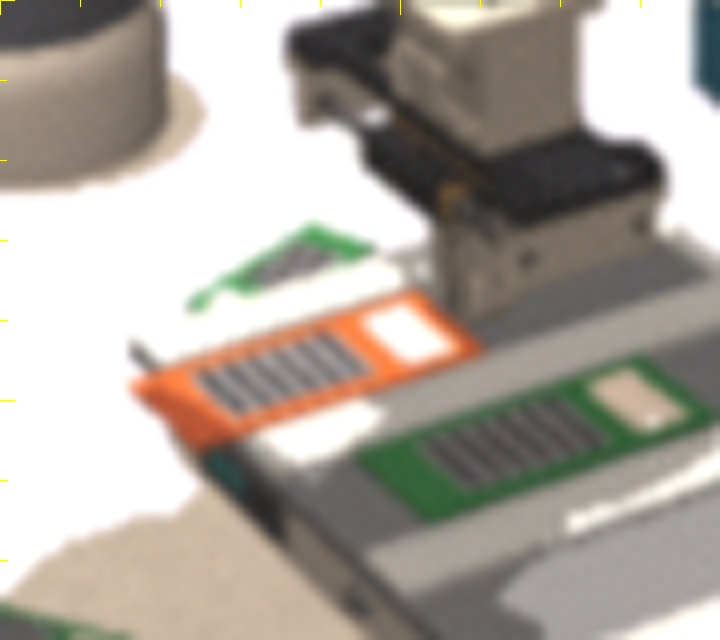

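Call:
{"api": "apply_moves", "payload": {"rows": [[[-0.8,0,0],0,0],[[-1.5,0,0],0,0],[[-1.5,0,0],0,0]]}}

```text
time: 26.3
tool_pos: [594.1, 287.2, 69.9]
tcp_rot: [-1.566, -0.005, 0.135]
contact_force: [0.0, -0.7, 0.6]
grip_width: 0.6
```

Call:
{"api": "apply_moves", "payload": {"rows": [[[1,0,0],0,0],[[1,-5,0],0,0],[[1,-8,0],0,5],[[-4,-8,0],0,9],[[-9,-8,0],0,9]]}}

```text
time: 26.92
tool_pos: [504.7, 274.5, 149.8]
tcp_rot: [-1.565, -0.006, 0.134]
contact_force: [0.2, -0.5, 0.1]
grip_width: 25.8
```

Run:
```python
from go import *
go([(*fr(CH,-141,100),140,0.1315)])
im=vision.capture('side');crop('side',190,120,90,80,8,'g7',im)
```

```text
t 26.93 p [504.7 274.5 149.8] rpy [-1.565 -0.006  0.134] F [ 0.2 -0.5  0.1] w 25.8
 shift [-4.29, 0.96, 0.04] turn 0.002
```

View pics/g7.png

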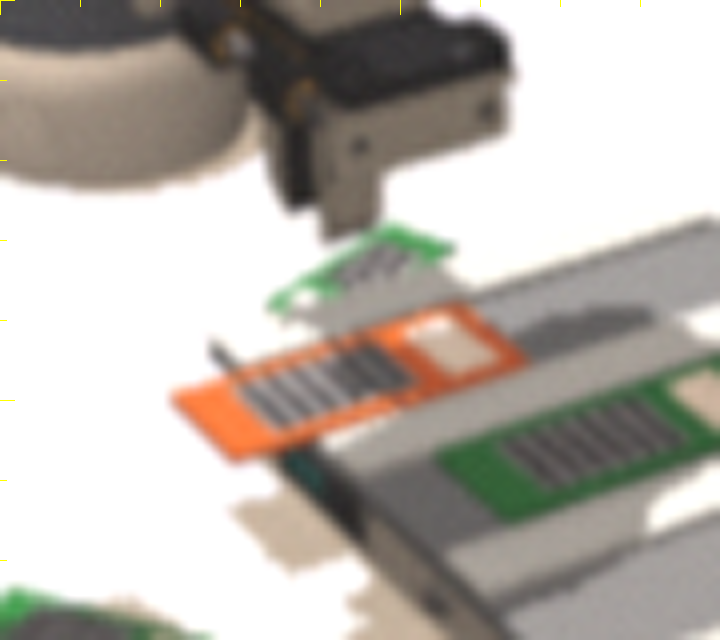

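Run:
```python
from go import *
for u in((170,400),(235,463),(527,357)): print(inv(VC,unp('side',(190+u[0]/8,120+u[1]/8),58)))
```

```text
[-161.7  126.8]
[-161.1   69.4]
[-20.  76.]
```

Run:
```python
from go import *
go([(*fr(CH,-143,99),61.5,0.1315)])
print(unp('top',(72,203),80))
```

```text
t 26.98 p [496.1 273.1 148.1] rpy [-1.567  0.005  0.136] F [-6.2 -0.5 -0.4] w 29.8
 shift [-3.57, 8.67, -0.05] turn 0.004
[516.97272549 656.06716332  80.        ]
```

Call:
{"api": "apply_moves", "payload": {"rows": [[[-3.6,0,-0.1],0,9.1],[[-3.6,0,-0.1],0,9.1],[[-3.6,0,-0.1],0,9.1],[[-3.6,0,-0.1],0,9.1],[[-3.6,2,-0.1],0,9.1]]}}

```text
time: 27.6
tool_pos: [462.6, 267.8, 129.1]
tcp_rot: [-1.566, 0.001, 0.135]
contact_force: [0.3, -0.2, -0.5]
grip_width: 79.4
```

Run:
```python
from go import *
go([(*fr(CH,-143,99),61.5,0.1315)])
```

```text
t 27.6 p [462.6 267.8 129.1] rpy [-1.566e+00  1.000e-03  1.350e-01] F [ 0.3 -0.2 -0.5] w 79.4
 shift [-0.21, 6.76, 0.01] turn 0.004
```

Call:
{"api": "apply_moves", "payload": {"rows": [[[-0.2,0,0],0,9.1],[[-0.2,3,0],0,9.1],[[-0.2,6.7,0],0,9.1],[[-0.2,6.7,0],0,9.1]]}}

```text
time: 28.1
tool_pos: [459.5, 267.3, 60.6]
tcp_rot: [-1.568, 0.006, 0.135]
contact_force: [-0.1, -0.3, 0.5]
grip_width: 91.0
```

Run:
```python
from go import *
go([(*fr(CH,-143,99),61.5,0.1315)])
im=vision.capture('side');crop('side',190,120,90,80,8,'g8',im)
```

```text
t 28.1 p [459.5 267.3  60.6] rpy [-1.568  0.006  0.135] F [-0.1 -0.3  0.5] w 91.0
 shift [0.09, -0.09, 0.05] turn 0.003
```

View pics/g8.png

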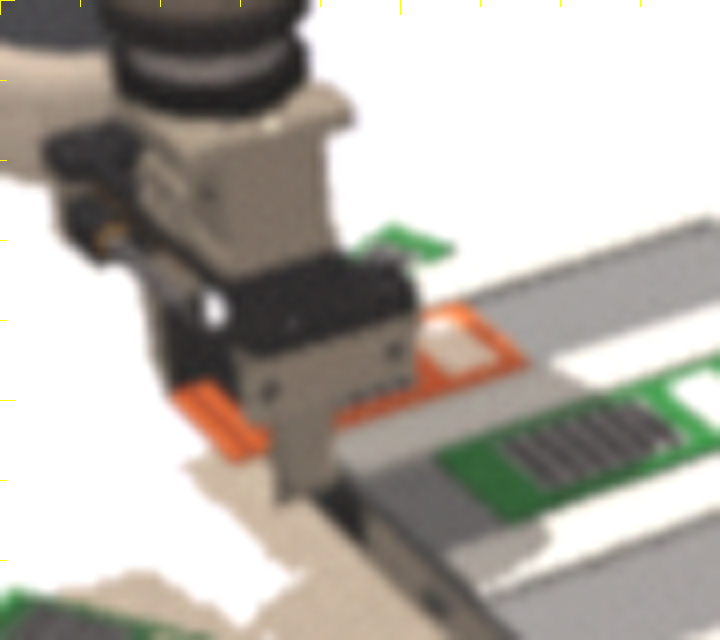

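Call:
{"api": "apply_moves", "payload": {"rows": [[[0,-0.1,0],0,4],[[0,-0.1,0],0,4],[[0,-0.1,0],0,4],[[0,-0.1,0],0,4],[[0,-0.1,0],0,4]]}}

```text
time: 28.78
tool_pos: [460.9, 267.9, 63.6]
tcp_rot: [-1.567, 0.002, 0.135]
contact_force: [-0.4, -0.9, 2.6]
grip_width: 58.8
```

Call:
{"api": "apply_moves", "payload": {"rows": [[[0,-1,0],0,4],[[0,-2,0],0,4],[[0,-6,0],0,4],[[0,-10,0],0,4]]}}

```text
time: 29.28
tool_pos: [460.9, 267.4, 165.1]
tcp_rot: [-1.567, 0.002, 0.135]
contact_force: [-0.1, 0.7, -0.5]
grip_width: 59.2
```

Run:
```python
from go import *
go([(*fr(MAG,-204,0),160,-0.0643)])
im=vision.capture('side');crop('side',180,60,150,120,5,'g9',im)
```

```text
t 29.27 p [460.9 267.4 165.1] rpy [-1.567  0.002  0.135] F [-0.1  0.7 -0.5] w 59.2
 shift [-8.06, 0.32, -49.21] turn 0.199
```

View pics/g9.png

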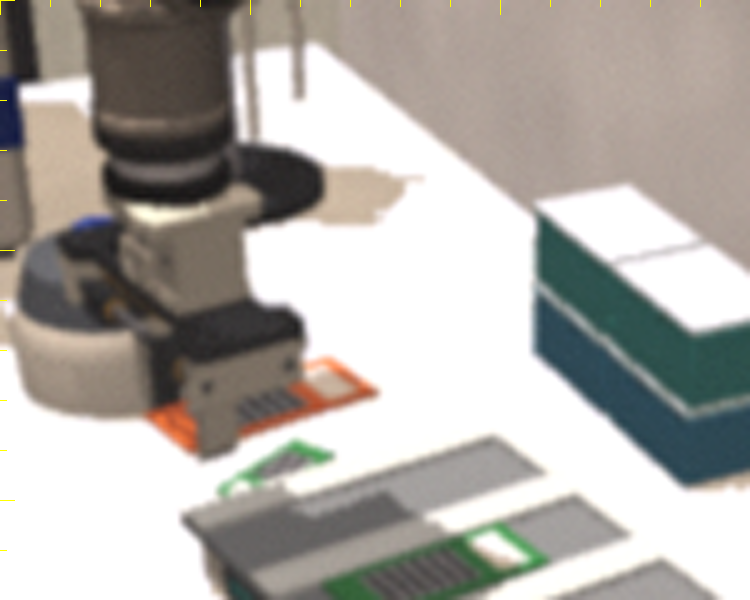

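Call:
{"api": "apply_moves", "payload": {"rows": [[[-1.2,0,-6],0.05,4],[[-2.4,0,-12],0.1,4],[[-3.6,0,-18],0.15,4],[[-4.8,0,-24],0.2,4],[[-6,0,-30],0.2,4]]}}

```text
time: 29.95
tool_pos: [444.2, -38.7, 169.0]
tcp_rot: [-1.563, -0.007, -0.065]
contact_force: [1.5, -0.9, -0.3]
grip_width: 58.5
```

Run:
```python
from go import *
go([(*fr(MAG,-204,0),130,-0.0643)])
```

```text
t 29.95 p [444.2 -38.7 169. ] rpy [-1.563 -0.007 -0.065] F [ 1.5 -0.9 -0.3] w 58.5
 shift [1.53, 3.78, -19.19] turn -0.001
```

Call:
{"api": "apply_moves", "payload": {"rows": [[[1.2,0,-6],0,4],[[1.2,1,-12],0,4],[[1.2,3,-18],0,4],[[1.4,4,-19.2],0,4],[[1.4,4,-19.2],0,4]]}}

```text
time: 30.58
tool_pos: [445.5, -230.9, 127.2]
tcp_rot: [-1.562, -0.006, -0.067]
contact_force: [-0.1, 0.6, -0.1]
grip_width: 59.1
```

Run:
```python
from go import *
go([(*fr(MAG,-200,0),64,-0.0643)])
```

```text
t 30.57 p [ 445.5 -230.9  127.2] rpy [-1.562 -0.006 -0.067] F [-0.1  0.6 -0.1] w 59.1
 shift [0.54, 6.32, -0.05] turn -0.003
```

Call:
{"api": "apply_moves", "payload": {"rows": [[[0.3,4,-0.1],0,4],[[0.3,6.4,-0.1],0,4],[[0.3,6.4,-0.1],0,4]]}}

```text
time: 30.95
tool_pos: [448.3, -229.2, 62.6]
tcp_rot: [-1.56, -0.003, -0.065]
contact_force: [0.1, 0.9, 0.0]
grip_width: 59.1
```

Run:
```python
from go import *
go([(*fr(MAG,-170,0),63.3,-0.0643)])
im=vision.capture('side');crop('side',290,190,110,100,7,'h2',im)
```

```text
t 30.95 p [ 448.3 -229.2   62.6] rpy [-1.56  -0.003 -0.065] F [0.1 0.9 0. ] w 59.1
 shift [3.3, -0.06, -0.18] turn -0.0
```

View pics/h2.png

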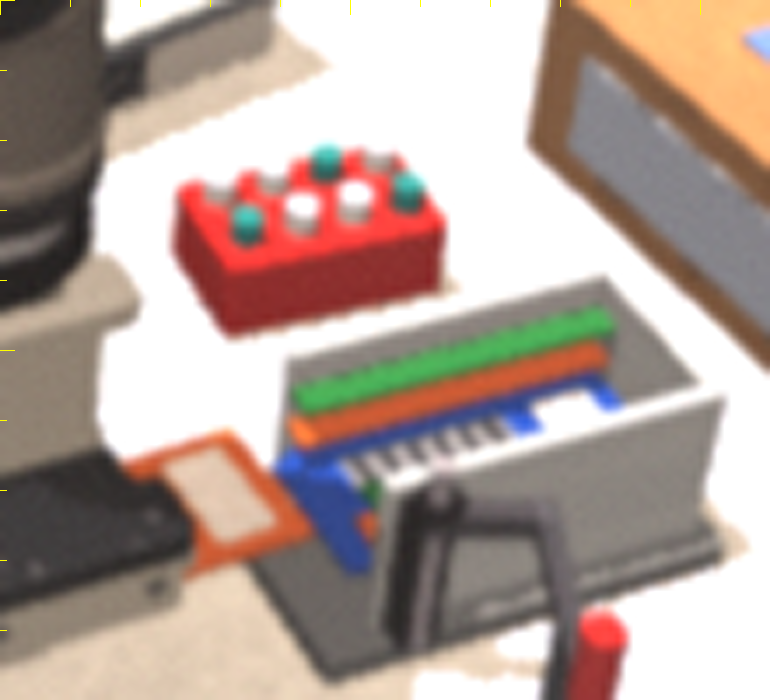

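Run:
```python
from go import *
for u in((232,432),(311,535)):
  for z in (57,60): print(z,inv(VM,unp('side',(290+u[0]/7,190+u[1]/7),z)))
```

```text
57 [-84.1  33.2]
60 [-85.7  30.4]
57 [-82.5 -24.5]
60 [-84.2 -27.1]
```

Call:
{"api": "apply_moves", "payload": {"rows": [[[0.8,0,-0.1],0,4],[[1.6,0,-0.1],0,4],[[2.6,0,-0.1],0,4],[[3.6,0,-0.1],0,4],[[4.6,0,-0.1],0,4]]}}

```text
time: 31.62
tool_pos: [495.7, -234.1, 64.0]
tcp_rot: [-1.562, -0.005, -0.065]
contact_force: [-0.6, -0.7, -1.4]
grip_width: 59.0
```

Run:
```python
from go import *
go([(*fr(MAG,-86,0),63.3,-0.0643)])
im=vision.capture('side');crop('side',290,190,110,100,7,'h3',im)
```

```text
t 31.62 p [ 495.7 -234.1   64. ] rpy [-1.562 -0.005 -0.065] F [-0.6 -0.7 -1.4] w 59.0
 shift [6.94, 0.1, 0.0] turn -0.001
```

View pics/h3.png

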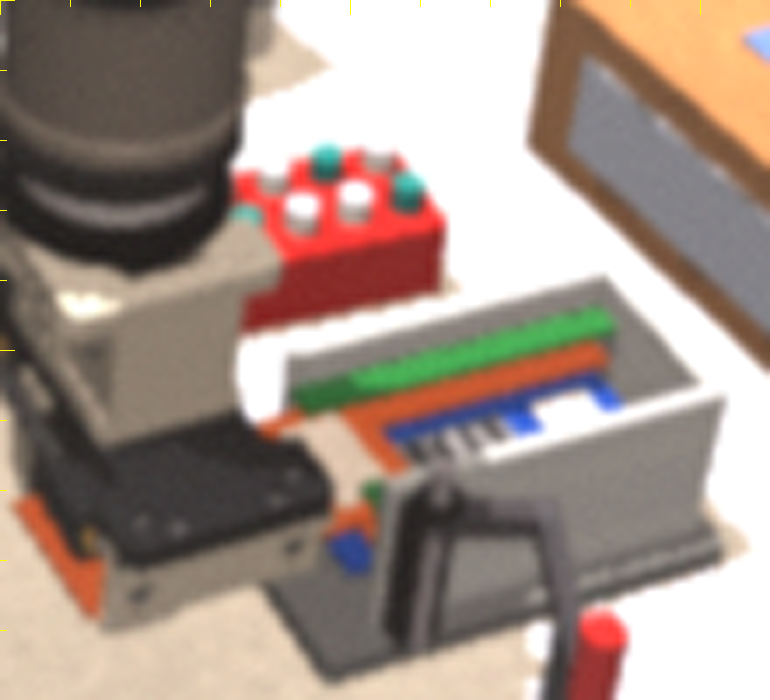

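Call:
{"api": "apply_moves", "payload": {"rows": [[[1.4,0.1,0],0,4],[[2.8,0.1,0],0,4],[[4.2,0.1,0],0,4],[[5.6,0.1,0],0,4],[[6.4,0.1,0],0,4]]}}

```text
time: 32.3
tool_pos: [561.2, -238.7, 63.3]
tcp_rot: [-1.562, -0.006, -0.065]
contact_force: [-1.2, -1.8, -0.6]
grip_width: 59.0
```

Call:
{"api": "apply_moves", "payload": {"rows": [[[0,0.2,0],0,4],[[0,0.4,0],0,4],[[0,0.4,0],0,4]]}}

```text
time: 32.67
tool_pos: [561.2, -238.8, 59.6]
tcp_rot: [-1.563, -0.007, -0.065]
contact_force: [0.3, -1.0, 2.1]
grip_width: 59.1
```

Run:
```python
from go import *
go([(*fr(MAG,-86,0),59,-0.0643)])
im=vision.capture('side');crop('side',290,190,110,100,7,'h4',im)
```

```text
t 32.67 p [ 561.2 -238.8   59.6] rpy [-1.563 -0.007 -0.065] F [ 0.3 -1.   2.1] w 59.1
 shift [0.37, 0.07, 0.05] turn -0.001
```

View pics/h4.png

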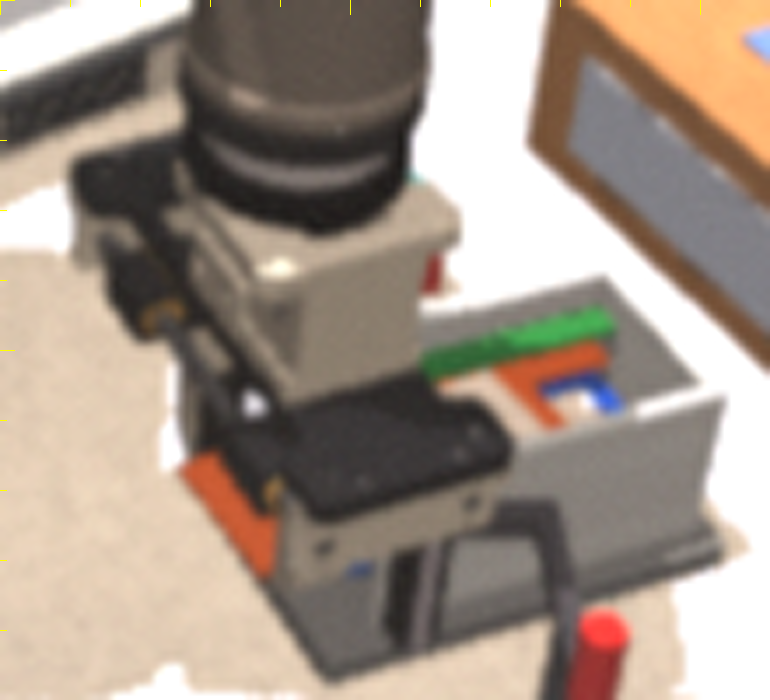

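Call:
{"api": "apply_moves", "payload": {"rows": [[[0,0,0],0,7.5],[[0,0,0],0,7.5],[[0,-1,0],0,7.5],[[0,-5,0],0,7.5],[[-3,-6,0],0,4]]}}

```text
time: 33.35
tool_pos: [533.0, -238.2, 122.5]
tcp_rot: [-1.566, -0.013, -0.064]
contact_force: [-0.4, 0.1, -0.9]
grip_width: 69.2
```

Call:
{"api": "apply_moves", "payload": {"rows": [[[-5,0,0],0,0],[[-7,0,0],0,0],[[-7,0,0],0,0],[[-7,0,0],0,0]]}}

```text
time: 33.85
tool_pos: [464.1, -234.2, 122.1]
tcp_rot: [-1.566, -0.014, -0.064]
contact_force: [0.3, -0.2, -0.1]
grip_width: 29.6
```

Run:
```python
from go import *
go([(*fr(MAG,-150,0),61,-0.0643)])
im=vision.capture('side');crop('side',290,190,110,100,7,'h5',im)
```

```text
t 33.85 p [ 464.1 -234.2  122.1] rpy [-1.566 -0.014 -0.064] F [ 0.3 -0.2 -0.1] w 29.6
 shift [3.6, 6.17, 0.18] turn 0.0
```

View pics/h5.png

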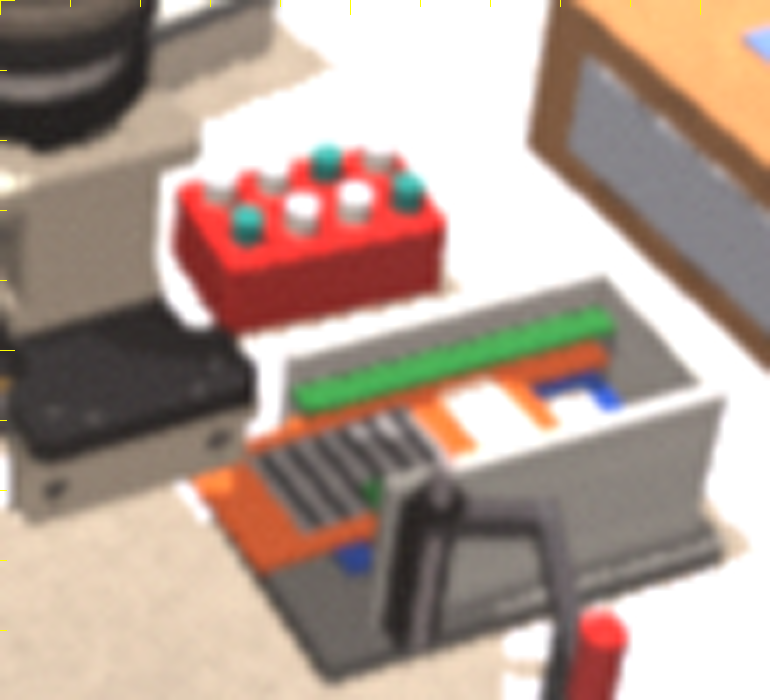

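Call:
{"api": "apply_moves", "payload": {"rows": [[[2.5,0,0.2],0,0],[[2.5,3,0.2],0,0],[[2.5,6,0.2],0,0],[[2.5,6,0.2],0,0],[[2.5,6,0.2],0,0]]}}

```text
time: 34.52
tool_pos: [491.0, -233.7, 63.0]
tcp_rot: [-1.567, -0.015, -0.063]
contact_force: [-0.3, -0.7, 0.1]
grip_width: 0.6
```

Run:
```python
from go import *
go([(*fr(MAG,-80,0),62,-0.0643)])
```

```text
t 34.52 p [ 491.  -233.7   63. ] rpy [-1.567 -0.015 -0.063] F [-0.3 -0.7  0.1] w 0.6
 shift [8.01, 0.22, -0.02] turn 0.001
```

Call:
{"api": "apply_moves", "payload": {"rows": [[[2,0.2,0],0,0],[[3.8,0.2,0],0,0],[[5,0.2,0],0,0],[[6.2,0.2,0],0,0],[[7.3,0.2,0],0,0]]}}

```text
time: 35.15
tool_pos: [564.5, -238.4, 62.4]
tcp_rot: [-1.567, -0.015, -0.063]
contact_force: [-0.5, -0.5, -0.7]
grip_width: -0.2
```

Run:
```python
from go import *
go([(*fr(MAG,-80,0),62,-0.0643)])
im=vision.capture('side');crop('side',310,210,80,80,9,'h6',im)
```

```text
t 35.15 p [ 564.5 -238.4   62.4] rpy [-1.567 -0.015 -0.063] F [-0.5 -0.5 -0.7] w -0.2
 shift [0.65, 0.05, -0.01] turn 0.001
```

View pics/h6.png

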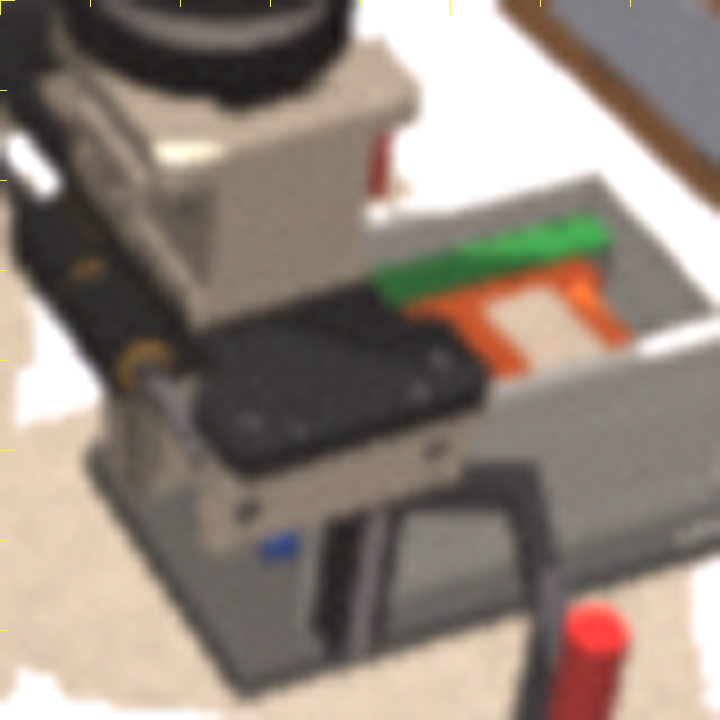

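Call:
{"api": "apply_moves", "payload": {"rows": [[[0.4,0,0],0,0],[[0.7,0,0],0,0],[[0.7,0,0],0,0]]}}

```text
time: 35.58
tool_pos: [572.6, -239.0, 62.5]
tcp_rot: [-1.567, -0.016, -0.063]
contact_force: [1.0, 0.6, 0.1]
grip_width: 0.4
```

Call:
{"api": "apply_moves", "payload": {"rows": [[[0.2,0,0],0,0],[[0.2,0,0],0,0]]}}

```text
time: 35.83
tool_pos: [573.2, -238.9, 62.3]
tcp_rot: [-1.566, -0.013, -0.063]
contact_force: [-5.5, 1.3, 2.8]
grip_width: 0.1
```

Run:
```python
from go import *
go([(*fr(MAG,-80,0),62,-0.0643)])
im=vision.capture('side');crop('side',310,210,80,80,9,'h7',im)
print(((proj('side',[(*fr(VM,x,y),55) for x,y in[(-70,30),(-70,-30),(70,30),(70,-30)]])-[310,210])*9).round())
```

```text
t 35.83 p [ 573.2 -238.9   62.3] rpy [-1.566 -0.013 -0.063] F [-5.5  1.3  2.8] w 0.1
 shift [-0.22, 0.03, -0.02] turn 0.001
[[167. 375.]
 [269. 514.]
 [583. 254.]
 [698. 382.]]
```

View pics/h7.png

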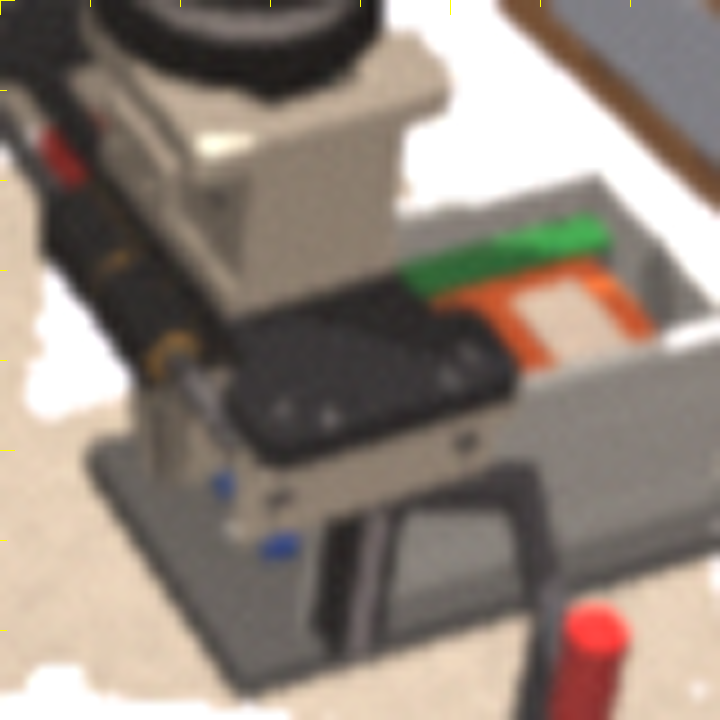

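Call:
{"api": "apply_moves", "payload": {"rows": [[[-2,0,0],0,0],[[-4,0,0],0,0],[[-6,-5,0],0,0],[[-6,-10,0],0,0],[[-6,-10,0],0,0]]}}

```text
time: 36.5
tool_pos: [513.9, -236.9, 166.0]
tcp_rot: [-1.571, -0.021, -0.063]
contact_force: [0.2, -0.4, -0.6]
grip_width: 0.5
```

Run:
```python
from go import *
go([(*fr(CH,70,0),160,0.1315)])
im=vision.capture('side');crop('side',220,130,90,80,8,'i0',im); crop('side',310,210,80,80,9,'i1',im)
```

```text
t 36.5 p [ 513.9 -236.9  166. ] rpy [-1.571 -0.021 -0.063] F [ 0.2 -0.4 -0.6] w 0.5
 shift [14.25, 0.91, 44.46] turn -0.195
```

View pics/i0.png

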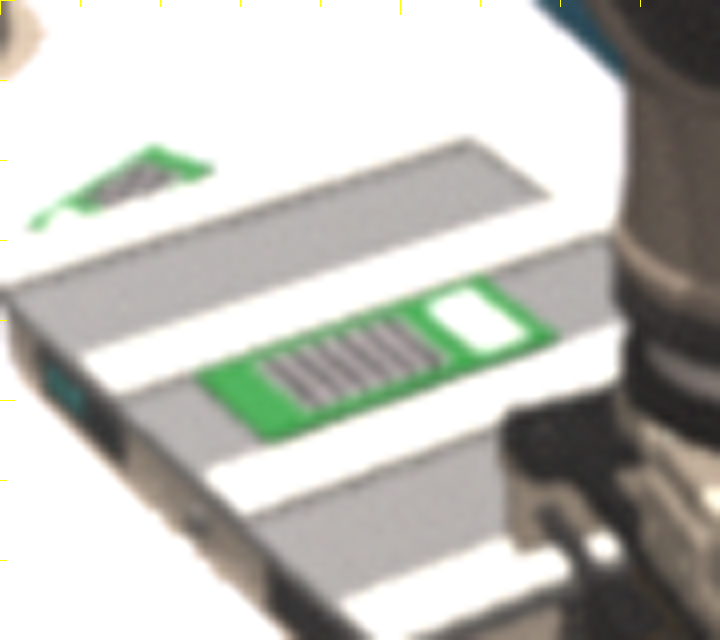

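View pics/i1.png

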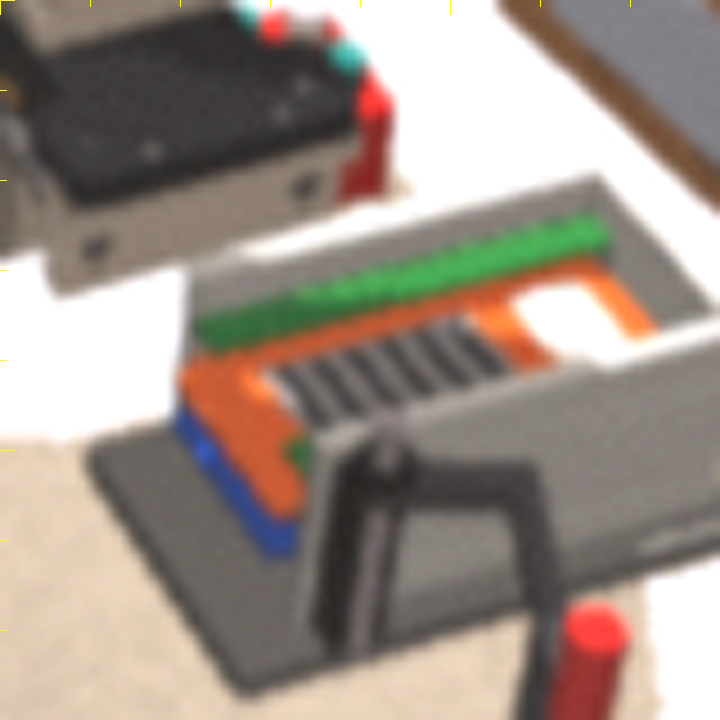

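Run:
```python
from go import *
for u in((200,377),(270,440),(557,337),(480,275)): print(inv(VC,unp('side',(220+u[0]/8,130+u[1]/8),58)))
```

```text
[-89.7  28.5]
[-89.4 -26.1]
[ 48.8 -25.2]
[49.5 33. ]
```

Call:
{"api": "apply_moves", "payload": {"rows": [[[2,0,6],-0.05,0],[[4,0,12],-0.1,0],[[6,0,18],-0.15,0],[[8,0,24],-0.2,0],[[10,0,30],-0.2,0]]}}

```text
time: 37.17
tool_pos: [630.3, 55.8, 164.2]
tcp_rot: [-1.572, -0.015, 0.137]
contact_force: [1.1, -0.6, -0.3]
grip_width: 0.2
```

Run:
```python
from go import *
go([(*fr(CH,70,0),130,0.1315)])
```

```text
t 37.17 p [630.3  55.8 164.2] rpy [-1.572 -0.015  0.137] F [ 1.1 -0.6 -0.3] w 0.2
 shift [7.26, 3.52, 13.33] turn 0.006
```

Call:
{"api": "apply_moves", "payload": {"rows": [[[3,0,6],0,0],[[6,0,12],0,0],[[7.2,2,13.3],0,0],[[7.2,5,13.3],0,0],[[7.2,5,13.3],0,0]]}}

```text
time: 37.8
tool_pos: [681.7, 197.5, 110.2]
tcp_rot: [-1.572, -0.006, 0.138]
contact_force: [-0.2, -0.7, 0.5]
grip_width: 0.3
```

Run:
```python
from go import *
go([(*fr(CH,70,1),70.7,0.1315)])
im=vision.capture('side');crop('side',220,120,90,80,8,'i2',im)
```

```text
t 37.8 p [681.7 197.5 110.2] rpy [-1.572 -0.006  0.138] F [-0.2 -0.7  0.5] w 0.3
 shift [0.25, 3.95, 0.1] turn 0.006
```

View pics/i2.png

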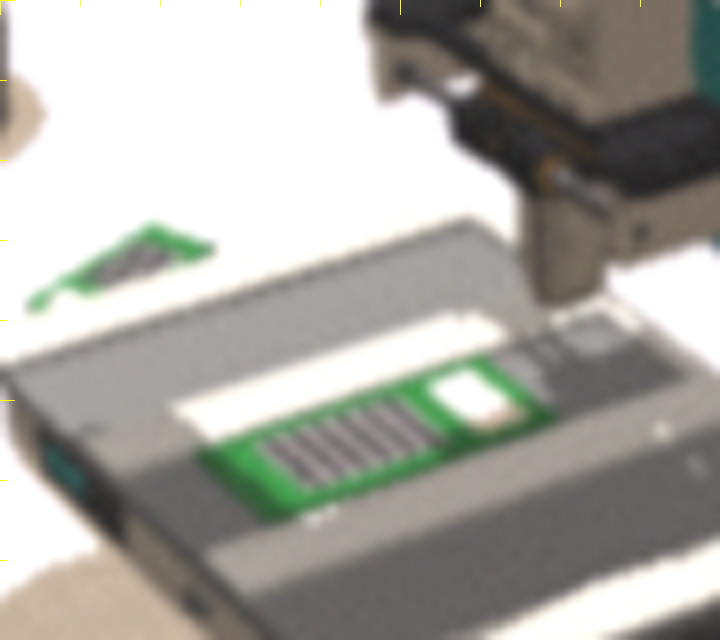

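Confirmation of the green card: the three green look-alikes are at top-view pixels (145,194), (204,258) and (218,190); the one in the middle bay is by far the largest (140 mm long) and lies in a bay, so it is meant.

Call:
{"api": "apply_moves", "payload": {"rows": [[[0.2,2,0.1],0,0],[[0.2,3.5,0.1],0,0],[[0.2,3.8,0.1],0,0],[[0.2,3.9,0.1],0,0],[[0.2,3.9,0.1],0,0]]}}

```text
time: 38.48
tool_pos: [685.6, 198.5, 74.5]
tcp_rot: [-1.572, -0.011, 0.137]
contact_force: [-0.3, 0.6, 0.0]
grip_width: 0.6
```

Run:
```python
from go import *
go([(*fr(CH,70,1),70.5,0.1315),(*fr(CH,-4,1),70.5,0.1315)])
```

```text
t 38.48 p [685.6 198.5  74.5] rpy [-1.572 -0.011  0.137] F [-0.3  0.6  0. ] w 0.6
 shift [-0.12, 0.39, 0.04] turn 0.006
 shift [-7.52, 0.31, 0.08] turn 0.006
```

Call:
{"api": "apply_moves", "payload": {"rows": [[[0,0.3,0],0,0],[[0,0.35,0],0,0],[[0,0.35,0],0,0],[[0,0.35,0],0,0]]}}

```text
time: 38.98
tool_pos: [685.7, 198.5, 71.0]
tcp_rot: [-1.572, -0.012, 0.137]
contact_force: [-0.6, -0.3, 0.1]
grip_width: 0.4
```

Run:
```python
from go import *
go([(*fr(CH,70,1),70.5,0.1315),(*fr(CH,-8,1),70.5,0.1315)])
```

```text
t 38.98 p [685.7 198.5  71. ] rpy [-1.572 -0.012  0.137] F [-0.6 -0.3  0.1] w 0.4
 shift [-0.13, 0.05, 0.04] turn 0.006
 shift [-7.93, -0.04, 0.09] turn 0.006
```

Call:
{"api": "apply_moves", "payload": {"rows": [[[-1.5,0,0],0,0],[[-3,0,0],0,0],[[-4.5,0,0],0,0],[[-6,0,0],0,0],[[-7.2,0,0],0,0]]}}

```text
time: 39.6
tool_pos: [613.9, 188.6, 70.4]
tcp_rot: [-1.572, -0.012, 0.137]
contact_force: [1.2, 0.9, 0.1]
grip_width: 0.1
```

Call:
{"api": "apply_moves", "payload": {"rows": [[[-0.4,0,0],0,0],[[-0.4,0,0],0,0],[[1,0,0],0,0],[[1,-5,0],0,0],[[1,-8,0],0,5]]}}

```text
time: 40.22
tool_pos: [624.1, 190.1, 152.5]
tcp_rot: [-1.572, -0.014, 0.137]
contact_force: [0.0, -0.2, -0.2]
grip_width: 6.4
```

Call:
{"api": "apply_moves", "payload": {"rows": [[[-6,0,0],0,9.1],[[-10,0,0],0,9.1],[[-10,0,0],0,9.1]]}}

```text
time: 40.6
tool_pos: [523.0, 176.4, 151.4]
tcp_rot: [-1.572, -0.013, 0.138]
contact_force: [0.4, -0.1, -0.5]
grip_width: 35.8
```

Run:
```python
from go import *
go([(*fr(CH,-143,0),61.5,0.1315)])
im=vision.capture('side');crop('side',190,120,110,90,7,'i3',im)
```

```text
t 40.6 p [523.  176.4 151.4] rpy [-1.572 -0.013  0.138] F [ 0.4 -0.1 -0.5] w 35.8
 shift [-5.13, 8.92, 0.05] turn 0.006
```

View pics/i3.png

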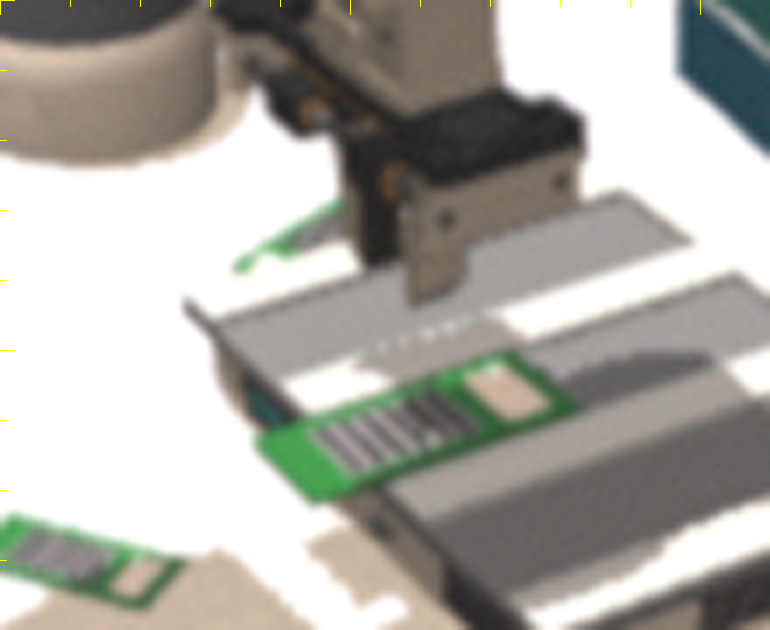

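Run:
```python
from go import *
for u in((258,440),(320,505),(580,405)): print(inv(VC,unp('side',(190+u[0]/7,120+u[1]/7),58)))
go([(*fr(CH,-142,0),61.5,0.1315)])
```

```text
[-154.5   30.7]
[-156.   -29.6]
[-16.5 -24.2]
t 40.65 p [525.2 176.5 151.7] rpy [-1.572 -0.016  0.137] F [1.1 1.3 0.9] w 39.6
 shift [-5.27, 8.94, 0.06] turn 0.006
```

Call:
{"api": "apply_moves", "payload": {"rows": [[[-5.2,0,0.1],0,9.1],[[-5.2,0,0.1],0,9.1],[[-5.2,0,0.1],0,9.1],[[-5.2,2,0.1],0,9.1],[[-5.2,4,0.1],0,9.1]]}}

```text
time: 41.28
tool_pos: [476.8, 170.7, 110.8]
tcp_rot: [-1.572, -0.019, 0.137]
contact_force: [0.1, 0.4, -0.2]
grip_width: 88.8
```

Run:
```python
from go import *
go([(*fr(CH,-142,0),61.5,0.1315)])
```

```text
t 41.27 p [476.8 170.7 110.8] rpy [-1.572 -0.019  0.137] F [ 0.1  0.4 -0.2] w 88.8
 shift [-0.34, 4.93, -0.04] turn 0.005
```

Call:
{"api": "apply_moves", "payload": {"rows": [[[-0.4,3,0],0,9.1],[[-0.4,4.9,0],0,9.1],[[-0.4,4.9,0],0,9.1]]}}

```text
time: 41.65
tool_pos: [474.8, 170.3, 60.6]
tcp_rot: [-1.572, -0.017, 0.137]
contact_force: [0.5, 0.9, 0.1]
grip_width: 91.3
```

Run:
```python
from go import *
go([(*fr(CH,-142,0),61.5,0.1315)])
im=vision.capture('side');crop('side',190,120,110,90,7,'i4',im)
```

```text
t 41.65 p [474.8 170.3  60.6] rpy [-1.572 -0.017  0.137] F [0.5 0.9 0.1] w 91.3
 shift [-0.05, -0.09, -0.02] turn 0.005
```

View pics/i4.png

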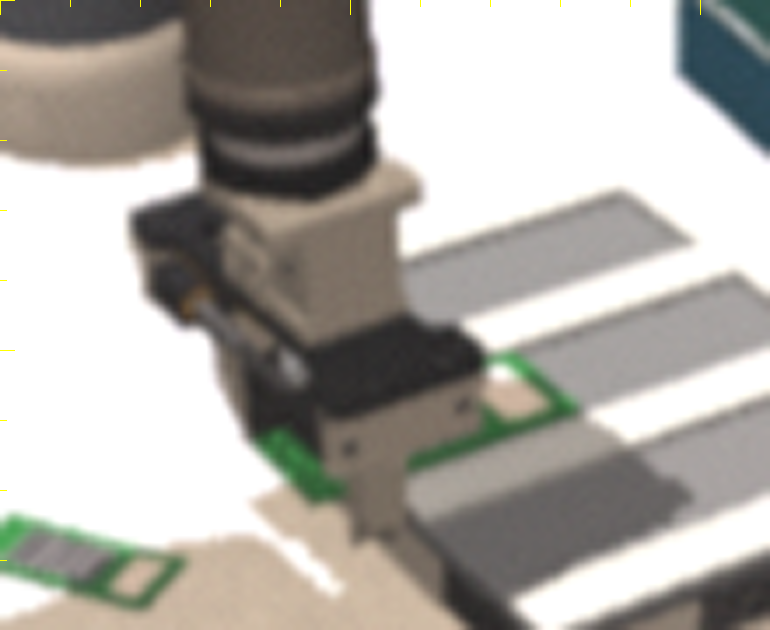

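Call:
{"api": "apply_moves", "payload": {"rows": [[[0,-0.1,0],0,4],[[0,-0.1,0],0,4],[[0,-0.1,0],0,4],[[0,-0.1,0],0,4],[[0,-0.1,0],0,4]]}}

```text
time: 42.32
tool_pos: [475.3, 170.4, 62.9]
tcp_rot: [-1.572, -0.02, 0.137]
contact_force: [-0.2, -0.4, 1.9]
grip_width: 58.9
```

Call:
{"api": "apply_moves", "payload": {"rows": [[[0,-1,0],0,4],[[0,-2,0],0,4],[[0,-6,0],0,4],[[0,-10,0],0,4]]}}

```text
time: 42.82
tool_pos: [473.1, 170.2, 164.4]
tcp_rot: [-1.572, -0.019, 0.137]
contact_force: [0.8, 0.2, -0.2]
grip_width: 59.1
```

Run:
```python
from go import *
go([(*fr(MAG,-209,0),160,-0.0643)])
im=vision.capture('side');crop('side',190,80,130,100,6,'i5',im)
```

```text
t 42.83 p [473.1 170.2 164.4] rpy [-1.572 -0.019  0.137] F [ 0.8  0.2 -0.2] w 59.1
 shift [-8.53, 0.3, -39.29] turn 0.201
```

View pics/i5.png

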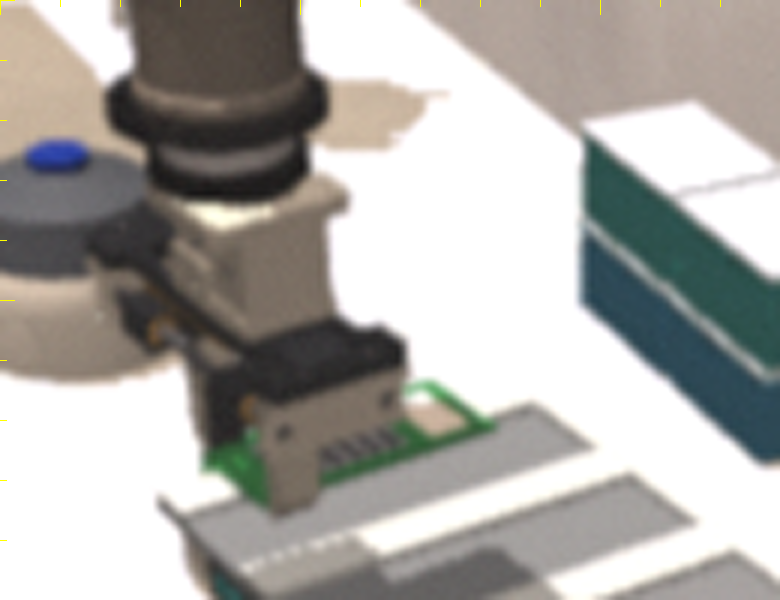

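Call:
{"api": "apply_moves", "payload": {"rows": [[[-1.5,0,-6],0.05,4],[[-3,0,-12],0.1,4],[[-4.5,0,-18],0.15,4],[[-6,0,-24],0.2,4],[[-7.5,0,-30],0.2,4]]}}

```text
time: 43.5
tool_pos: [441.9, -138.6, 168.4]
tcp_rot: [-1.566, -0.029, -0.064]
contact_force: [1.0, -0.6, -0.7]
grip_width: 59.1
```

Run:
```python
from go import *
go([(*fr(MAG,-209,0),130,-0.0643)])
```

```text
t 43.5 p [ 441.9 -138.6  168.4] rpy [-1.566 -0.029 -0.064] F [ 1.  -0.6 -0.7] w 59.1
 shift [0.5, 3.81, -9.21] turn 0.001
```

Call:
{"api": "apply_moves", "payload": {"rows": [[[0.4,0,-6],0,4],[[0.4,2,-9.2],0,4],[[0.4,6,-9.2],0,4],[[0.4,8.6,-9.2],0,4],[[0.4,8.6,-9.2],0,4]]}}

```text
time: 44.12
tool_pos: [441.6, -229.8, 81.0]
tcp_rot: [-1.564, -0.026, -0.064]
contact_force: [0.6, 0.6, -0.6]
grip_width: 58.9
```

Run:
```python
from go import *
go([(*fr(MAG,-170,0),80,-0.0643)])
im=vision.capture('side');crop('side',290,190,110,100,7,'i6',im)
```

```text
t 44.12 p [ 441.6 -229.8   81. ] rpy [-1.564 -0.026 -0.064] F [ 0.6  0.6 -0.6] w 58.9
 shift [3.96, 0.2, -0.09] turn 0.0
```

View pics/i6.png

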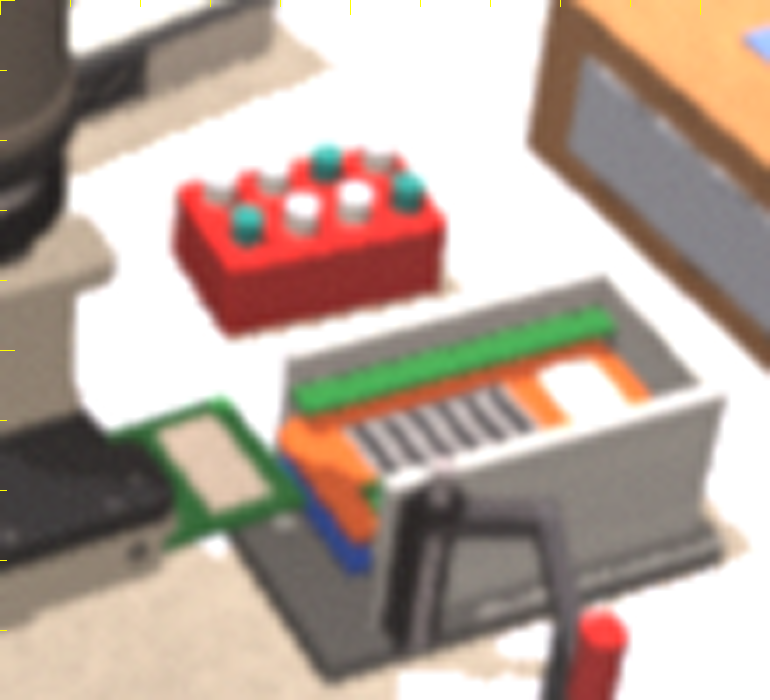

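Run:
```python
from go import *
for u in((225,397),(306,503)):
  for z in (76,80): print(z,inv(VM,unp('side',(290+u[0]/7,190+u[1]/7),z)))
```

```text
76 [-88.5  33.1]
80 [-90.8  29.3]
76 [-87.3 -26.1]
80 [-89.6 -29.6]
```

Call:
{"api": "apply_moves", "payload": {"rows": [[[1.4,0,-0.1],0,4],[[2.6,0,-0.1],0,4],[[3.6,0,-0.1],0,4],[[4.6,0,-0.1],0,4],[[5.6,0,-0.1],0,4]]}}

```text
time: 44.8
tool_pos: [499.0, -234.8, 83.9]
tcp_rot: [-1.565, -0.029, -0.063]
contact_force: [0.9, -0.9, -0.6]
grip_width: 58.6
```

Run:
```python
from go import *
go([(*fr(MAG,-86,0),80,-0.0643)])
im=vision.capture('side');crop('side',290,190,110,100,7,'i7',im)
```

```text
t 44.8 p [ 499.  -234.8   83.9] rpy [-1.565 -0.029 -0.063] F [ 0.9 -0.9 -0.6] w 58.6
 shift [6.59, 0.58, 0.04] turn 0.001
```

View pics/i7.png

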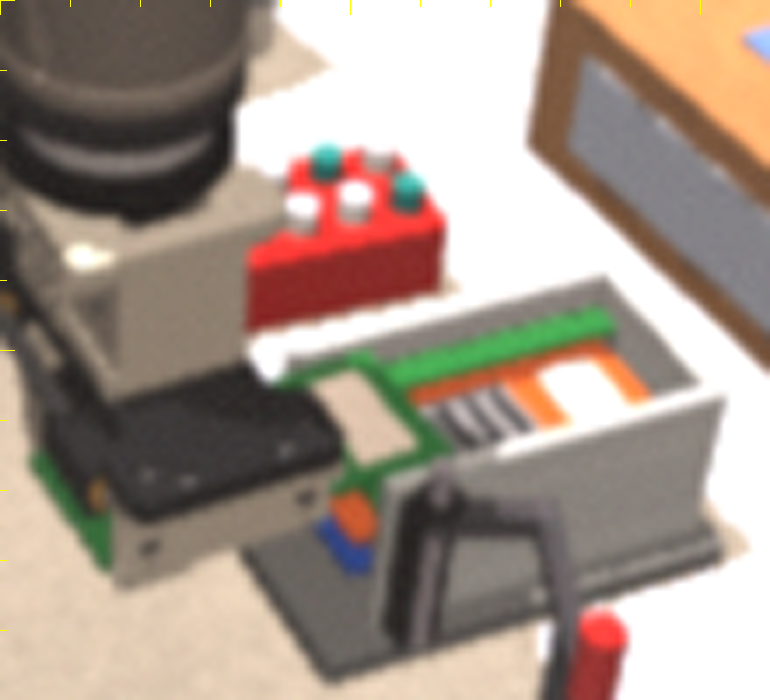

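Call:
{"api": "apply_moves", "payload": {"rows": [[[1.4,0.3,0],0,4],[[2.8,0.5,0],0,4],[[4.2,0.6,0],0,4],[[5.4,0.7,0],0,4],[[6.2,0.7,0],0,4]]}}

```text
time: 45.48
tool_pos: [562.8, -239.0, 78.7]
tcp_rot: [-1.566, -0.03, -0.063]
contact_force: [-0.3, -0.9, -0.9]
grip_width: 59.1
```

Run:
```python
from go import *
go([(*fr(MAG,-86,0),75.5,-0.0643)])
im=vision.capture('side');crop('side',290,190,110,100,7,'i8',im)
```

```text
t 45.48 p [ 562.8 -239.    78.7] rpy [-1.566 -0.03  -0.063] F [-0.3 -0.9 -0.9] w 59.1
 shift [0.2, 0.33, 0.05] turn 0.001
```

View pics/i8.png

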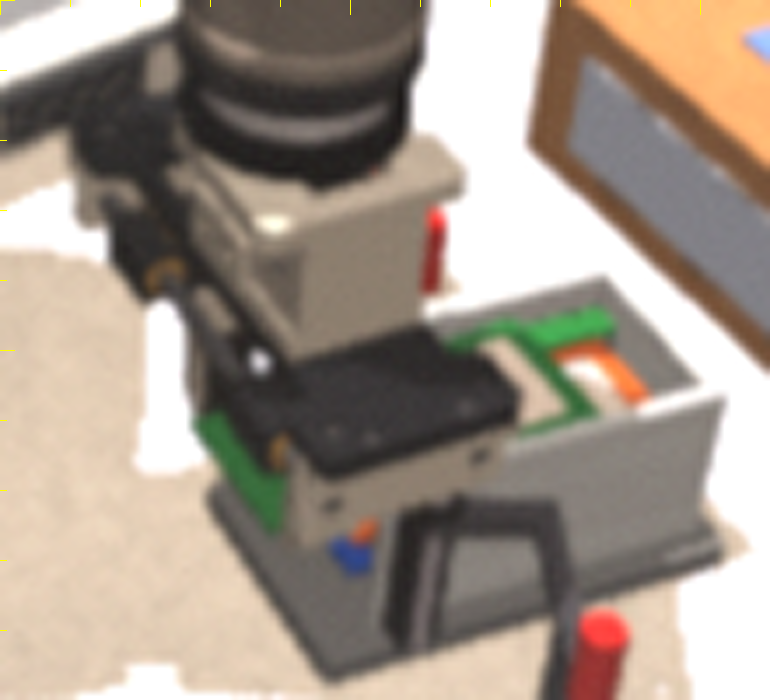

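Call:
{"api": "apply_moves", "payload": {"rows": [[[0,0.2,0],0,4],[[0,0.4,0],0,4],[[0,0.4,0],0,4]]}}

```text
time: 45.9
tool_pos: [563.6, -239.1, 75.2]
tcp_rot: [-1.566, -0.031, -0.063]
contact_force: [-0.6, 1.3, 2.6]
grip_width: 58.6
```

Call:
{"api": "apply_moves", "payload": {"rows": [[[0,0,0],0,7.5],[[0,0,0],0,7.5],[[0,-1,0],0,7.5],[[0,-5,0],0,7.5],[[-3,-6,0],0,4]]}}

```text
time: 46.52
tool_pos: [533.9, -238.3, 137.4]
tcp_rot: [-1.569, -0.037, -0.062]
contact_force: [-0.2, -0.4, -0.1]
grip_width: 69.2
```

Call:
{"api": "apply_moves", "payload": {"rows": [[[-4,0,0],0,0],[[-5,0,0],0,0],[[-5,0,0],0,0],[[-5,0,0],0,0]]}}

```text
time: 47.02
tool_pos: [485.1, -235.6, 135.7]
tcp_rot: [-1.57, -0.038, -0.062]
contact_force: [-0.3, 0.1, -0.1]
grip_width: 29.4
```

Run:
```python
from go import *
go([(*fr(MAG,-145,0),78,-0.0643)])
im=vision.capture('side');crop('side',290,190,110,100,7,'i9',im)
```

```text
t 47.02 p [ 485.1 -235.6  135.7] rpy [-1.57  -0.038 -0.062] F [-0.3  0.1 -0.1] w 29.4
 shift [1.87, 5.85, 0.2] turn 0.002
```

View pics/i9.png

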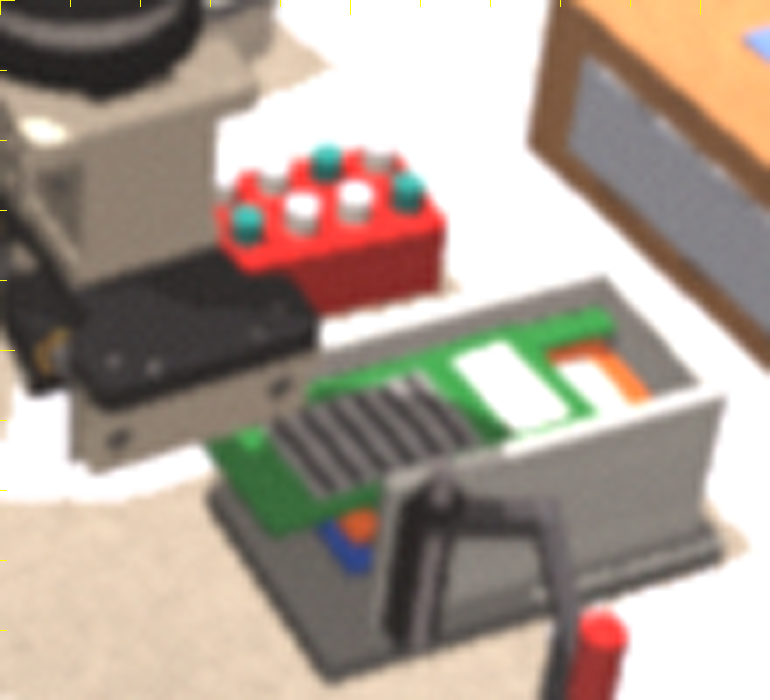

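Call:
{"api": "apply_moves", "payload": {"rows": [[[1,0,0.2],0,0],[[1,3,0.2],0,0],[[1,5.8,0.2],0,0],[[1,5.8,0.2],0,0],[[1,5.8,0.2],0,0]]}}

```text
time: 47.7
tool_pos: [498.3, -234.4, 78.7]
tcp_rot: [-1.57, -0.039, -0.061]
contact_force: [-0.6, -0.3, 0.3]
grip_width: 0.3
```

Run:
```python
from go import *
go([(*fr(MAG,-80,0),78,-0.0643)])
```

```text
t 47.7 p [ 498.3 -234.4   78.7] rpy [-1.57  -0.039 -0.061] F [-0.6 -0.3  0.3] w 0.3
 shift [7.27, 0.35, -0.01] turn 0.003
```

Call:
{"api": "apply_moves", "payload": {"rows": [[[1.5,0.1,0],0,0],[[3,0.2,0],0,0],[[4.5,0.3,0],0,0],[[5.8,0.3,0],0,0],[[6.6,0.3,0],0,0]]}}

```text
time: 48.32
tool_pos: [565.5, -238.8, 79.7]
tcp_rot: [-1.571, -0.041, -0.061]
contact_force: [0.7, -0.2, 0.3]
grip_width: 0.4
```

Call:
{"api": "apply_moves", "payload": {"rows": [[[0.3,0,0],0,0],[[0.5,0,0],0,0],[[0.5,0,0],0,0]]}}

```text
time: 48.7
tool_pos: [570.4, -239.1, 80.0]
tcp_rot: [-1.571, -0.041, -0.061]
contact_force: [0.5, -1.1, -0.2]
grip_width: 0.6
```

Run:
```python
from go import *
go([(*fr(MAG,-80,0),78,-0.0643)])
im=vision.capture('side');crop('side',310,210,80,80,9,'j1',im)
print(((proj('side',[(*fr(VM,x,y),71) for x,y in[(-70,30),(-70,-30),(70,30),(70,-30)]])-[310,210])*9).round())
```

```text
t 48.7 p [ 570.4 -239.1   80. ] rpy [-1.571 -0.041 -0.061] F [ 0.5 -1.1 -0.2] w 0.6
 shift [0.05, 0.2, 0.02] turn 0.003
[[171. 334.]
 [275. 472.]
 [591. 213.]
 [707. 341.]]
```

View pics/j1.png

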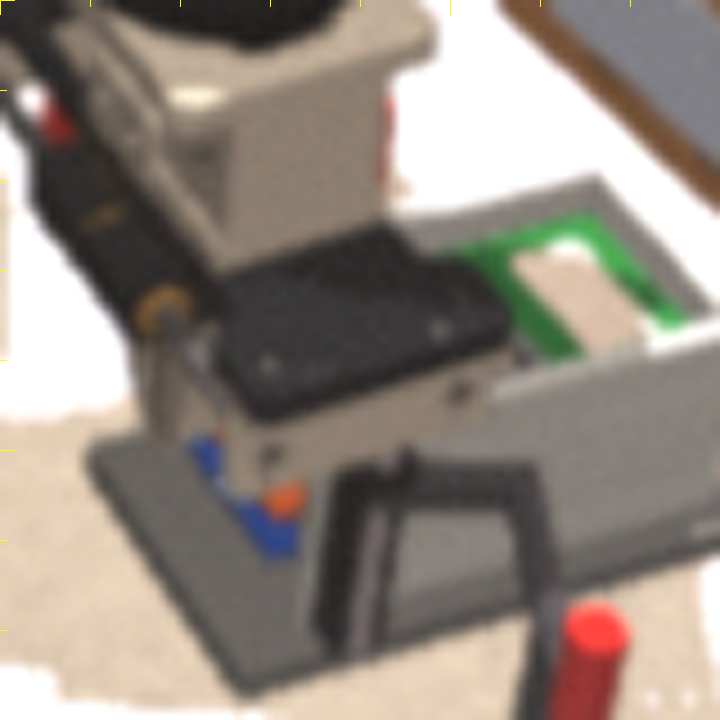

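Call:
{"api": "apply_moves", "payload": {"rows": [[[0.2,0.2,0],0,0],[[0.3,0.2,0],0,0]]}}

```text
time: 49.0
tool_pos: [572.7, -239.1, 77.7]
tcp_rot: [-1.571, -0.039, -0.061]
contact_force: [-3.6, 0.1, 2.0]
grip_width: 0.4
```

Call:
{"api": "apply_moves", "payload": {"rows": [[[0.2,0,0],0,0],[[0.2,0,0],0,0]]}}

```text
time: 49.25
tool_pos: [573.0, -238.8, 77.3]
tcp_rot: [-1.569, -0.035, -0.061]
contact_force: [-7.0, 0.8, 3.0]
grip_width: 0.6
```

Run:
```python
from go import *
go([(*fr(MAG,-80,0),78,-0.0643)])
im=vision.capture('side');crop('side',310,210,80,80,9,'j2',im)
```

```text
t 49.25 p [ 573.  -238.8   77.3] rpy [-1.569 -0.035 -0.061] F [-7.   0.8  3. ] w 0.6
 shift [-0.2, -0.07, -0.02] turn 0.003
```

View pics/j2.png

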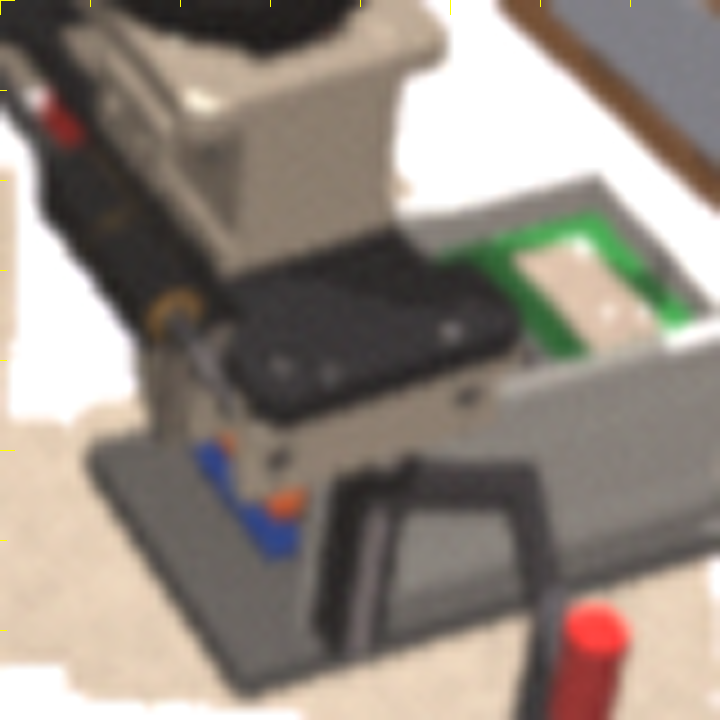

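Call:
{"api": "apply_moves", "payload": {"rows": [[[-2,0,0],0,0],[[-5,0,0],0,0],[[-6,-5,0],0,0],[[-6,-9,0],0,4],[[-6,-9,0],0,6]]}}

```text
time: 49.92
tool_pos: [511.7, -236.3, 168.8]
tcp_rot: [-1.573, -0.042, -0.061]
contact_force: [0.7, 0.7, 0.4]
grip_width: 15.8
```

Run:
```python
from go import *
go([(584.5,-387.5,150,-0.0643)])
im=vision.capture('side');crop('side',310,210,80,80,9,'j3',im);crop('side',370,260,50,50,10,'j5',im)
im=vision.capture('top');crop('top',300,130,110,100,7,'j4',im)
for u in((180,338),(277,475)): print(inv(VM,unp('side',(310+u[0]/9,210+u[1]/9),71)))
```

```text
t 49.92 p [ 511.7 -236.3  168.8] rpy [-1.573 -0.042 -0.061] F [0.7 0.7 0.4] w 15.8
 shift [8.1, 2.26, -14.64] turn 0.003
[-68.5  27.5]
[-70.  -31.2]
```

View pics/j3.png

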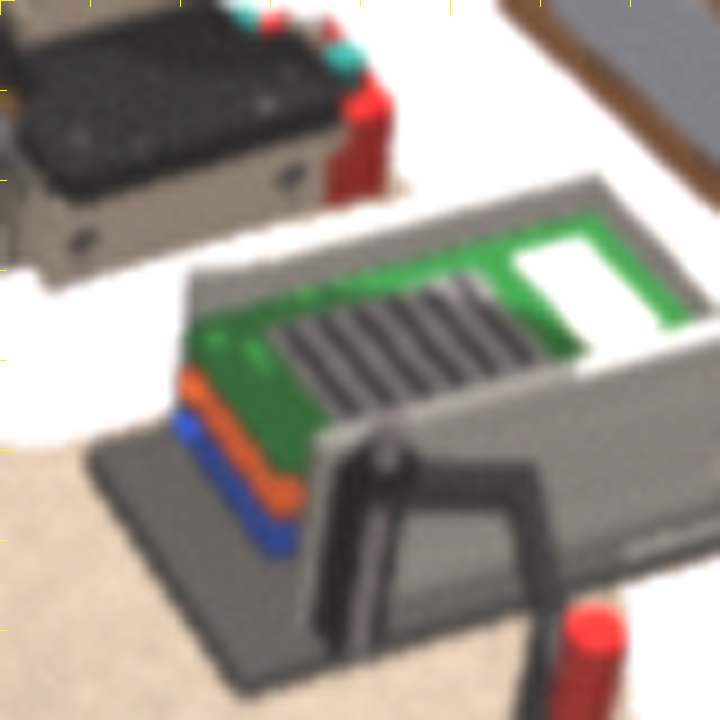

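View pics/j4.png

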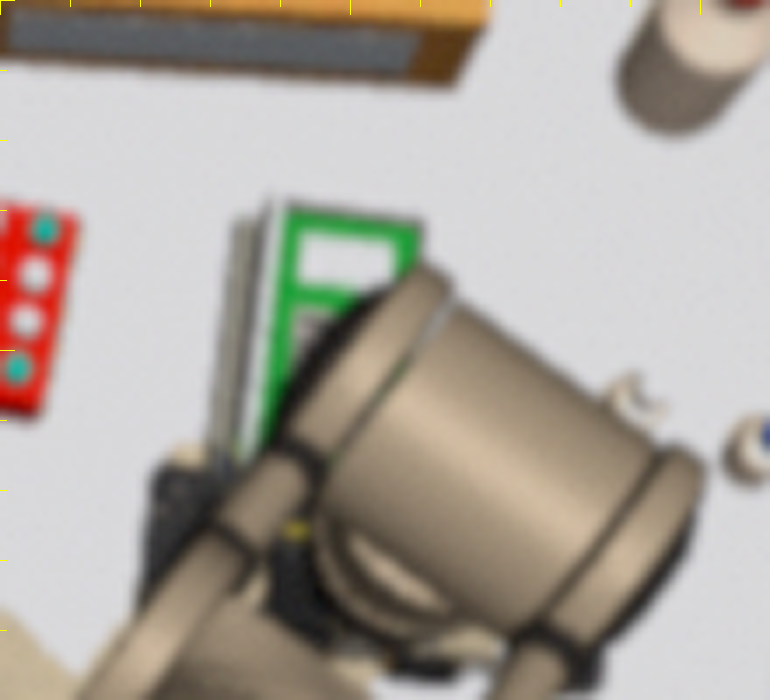

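Call:
{"api": "apply_moves", "payload": {"rows": [[[3,0,-6],0,6],[[6,0,-12],0,6],[[8.1,0,-14.6],0,6],[[8.1,2,-14.6],0,6],[[8.1,2,-14.6],0,6]]}}

```text
time: 50.65
tool_pos: [581.2, -384.8, 143.4]
tcp_rot: [-1.565, -0.029, -0.062]
contact_force: [-0.3, -0.7, 0.4]
grip_width: 59.7
```

Run:
```python
from go import *
go([(584.5,-387.5,103,-0.0643)])
im=vision.capture('side');crop('side',340,220,80,80,9,'k1',im)
```

```text
t 50.65 p [ 581.2 -384.8  143.4] rpy [-1.565 -0.029 -0.062] F [-0.3 -0.7  0.4] w 59.7
 shift [0.23, 4.04, -0.27] turn 0.003
```

View pics/k1.png

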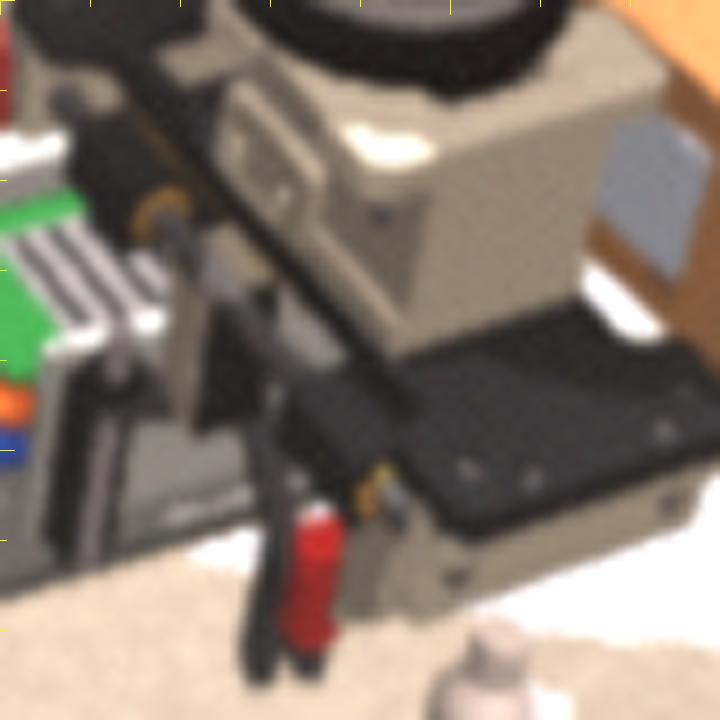

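Call:
{"api": "apply_moves", "payload": {"rows": [[[0.3,2,-0.3],0,6],[[0.3,4,-0.3],0,6],[[0.3,4,-0.3],0,6],[[0.3,4,-0.3],0,0.5],[[0.3,4,-0.3],0,0.5]]}}

```text
time: 51.32
tool_pos: [586.3, -388.3, 106.5]
tcp_rot: [-1.568, -0.033, -0.061]
contact_force: [-0.0, -0.5, -0.8]
grip_width: 44.7
```

Call:
{"api": "apply_moves", "payload": {"rows": [[[0,0,0],0,0.5],[[0,0,0],0,0.5],[[0,0,0],0,0.5],[[0,0,0],0,0.5]]}}

```text
time: 51.82
tool_pos: [586.7, -385.4, 106.8]
tcp_rot: [-1.563, -0.032, -0.06]
contact_force: [-0.6, 9.8, 5.6]
grip_width: 15.4
```

```bash
sed -i 's/h=np.array.*/h=np.array([597.5,-292.8])/' gate.py; python3 -c "
from gate import *
arc([2.55,2.4,2.25,2.1,1.95],102)"
```

```text
r,ang (np.float64(93.25866090467345), np.float64(2.6779697441553494))
t 51.83 p [ 586.7 -385.4  106.8] rpy [-1.563 -0.032 -0.06 ] F [-0.6  9.8  5.6] w 15.4
 shift [-1.23, 0.44, -0.03] turn 0.004
 shift [-2.61, 0.4, 0.33] turn 0.004
 shift [-3.91, 0.36, 0.9] turn 0.004
 shift [-5.12, 0.32, 1.65] turn 0.004
 shift [-6.2, 0.3, 2.58] turn 0.004
```

Call:
{"api": "apply_moves", "payload": {"rows": [[[-1.2,0,-0.2],0,0.5],[[-2.6,0,0.2],0,0.5],[[-3.9,0,0.8],0,0.5],[[-5.1,0,1.6],0,0.5],[[-6.2,0,2.5],0,0.5]]}}

```text
time: 52.45
tool_pos: [525.7, -360.3, 106.6]
tcp_rot: [-1.571, -0.034, -0.061]
contact_force: [-7.4, -11.4, 5.0]
grip_width: 14.5
```

```bash
python3 -c "
from gate import *
arc([1.8,1.65,1.5,1.35,1.2],104)"
```

```text
r,ang (np.float64(98.5948613513073), np.float64(1.9773836106197784))
t 52.45 p [ 525.7 -360.3  106.6] rpy [-1.571 -0.034 -0.061] F [ -7.4 -11.4   5. ] w 14.5
 shift [-0.88, 0.23, 1.52] turn 0.004
 shift [-1.64, 0.21, 2.72] turn 0.004
 shift [-2.21, 0.19, 4.03] turn 0.004
 shift [-2.58, 0.18, 5.4] turn 0.004
 shift [-2.74, 0.17, 6.82] turn 0.004
```

Call:
{"api": "apply_moves", "payload": {"rows": [[[-0.8,0,1.4],0,0.5],[[-1.6,0,2.7],0,0.5],[[-2.1,0,4.0],0,0.5],[[-2.5,0,5.4],0,0.5],[[-2.7,0,6.8],0,0.5]]}}

```text
time: 53.08
tool_pos: [491.5, -292.5, 106.1]
tcp_rot: [-1.571, -0.012, -0.061]
contact_force: [-46.1, -5.1, 22.2]
grip_width: 9.8
```

```bash
python3 -c "
from gate import *
arc([1.05,.9,.75,.6,.45],104)"
```

```text
r,ang (np.float64(106.02198384484956), np.float64(1.2204908014368154))
t 53.08 p [ 491.5 -292.5  106.1] rpy [-1.571 -0.012 -0.061] F [-46.1  -5.1  22.2] w 9.8
 shift [1.14, 0.23, 1.68] turn 0.003
 shift [1.4, 0.23, 3.08] turn 0.003
 shift [1.87, 0.23, 4.42] turn 0.003
 shift [2.54, 0.24, 5.68] turn 0.003
 shift [3.39, 0.25, 6.83] turn 0.003
```

Call:
{"api": "apply_moves", "payload": {"rows": [[[0,0,0],0,5],[[0,0,0],0,5],[[0,0,0],0,5]]}}

```text
time: 53.45
tool_pos: [492.3, -292.6, 106.2]
tcp_rot: [-1.571, -0.013, -0.061]
contact_force: [0.0, -0.3, 1.0]
grip_width: 34.7
```

```bash
python3 -c "
from gate import *
arc([1.2],104)
im=vision.capture('side');crop('side',280,190,110,100,7,'k2',im)
im=vision.capture('top');crop('top',300,130,110,100,7,'k3',im)"
```

```text
r,ang (np.float64(105.22864336306694), np.float64(1.221377195076065))
t 53.45 p [ 492.3 -292.6  106.2] rpy [-1.571 -0.013 -0.061] F [ 0.  -0.3  1. ] w 34.7
 shift [1.01, 0.23, 0.26] turn 0.003
```

View pics/k2.png

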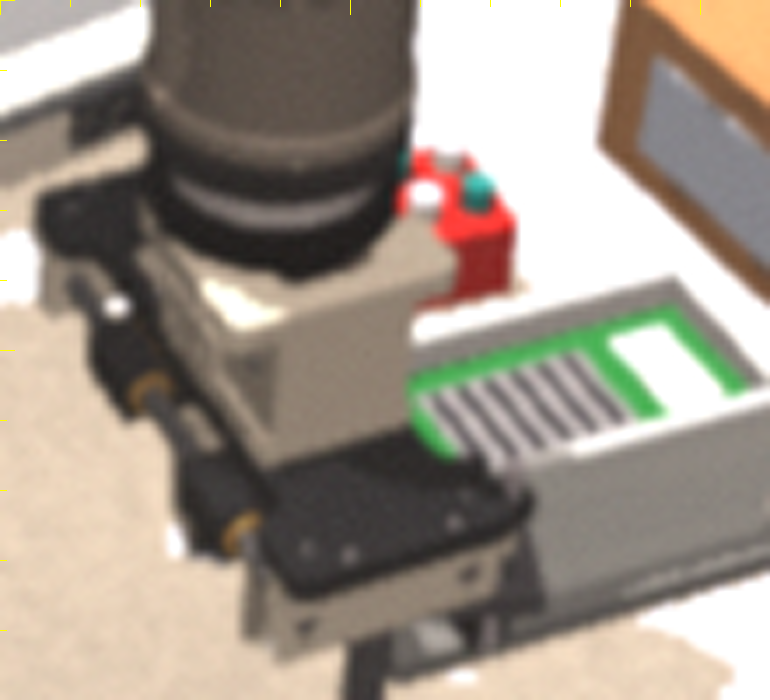

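View pics/k3.png

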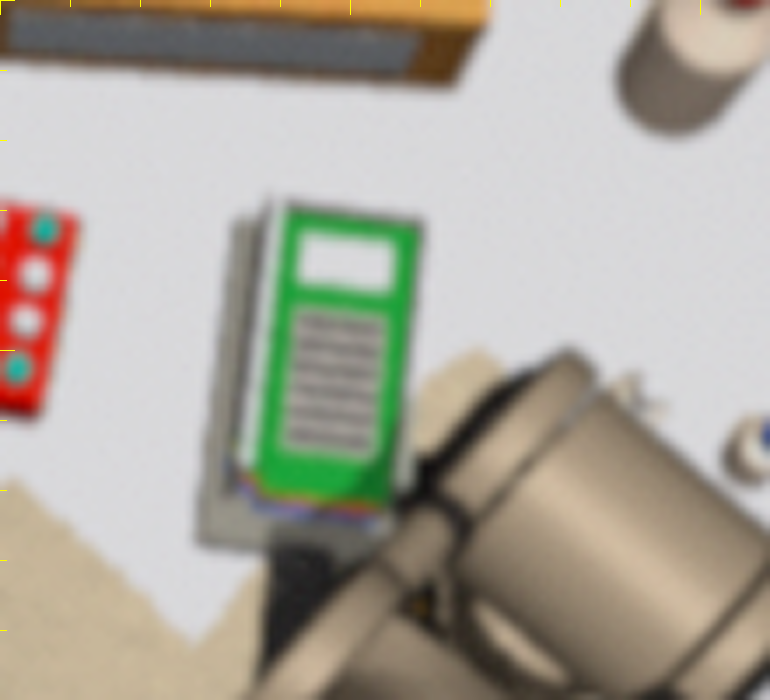

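Call:
{"api": "apply_moves", "payload": {"rows": [[[0,0,0],0,6],[[0,-5,0],0,6],[[0,-9,0],0,6],[[-4,-12,4],0,6],[[-4,-12,8],0,6]]}}

```text
time: 54.18
tool_pos: [455.1, -209.8, 227.7]
tcp_rot: [-1.573, -0.016, -0.063]
contact_force: [0.1, -0.2, 0.6]
grip_width: 60.0
```

```bash
python3 -c "
from gate import *
arc([1.2],104)
im=vision.capture('side');crop('side',280,190,110,100,7,'k4',im)
im=vision.capture('top');crop('top',300,130,110,100,7,'k5',im)"
```

```text
r,ang (np.float64(164.86514430697102), np.float64(0.6952763740076255))
t 54.17 p [ 455.1 -209.8  227.7] rpy [-1.573 -0.016 -0.063] F [ 0.1 -0.2  0.6] w 60.0
 shift [5.05, 12.47, -7.74] turn 0.002
```

View pics/k4.png

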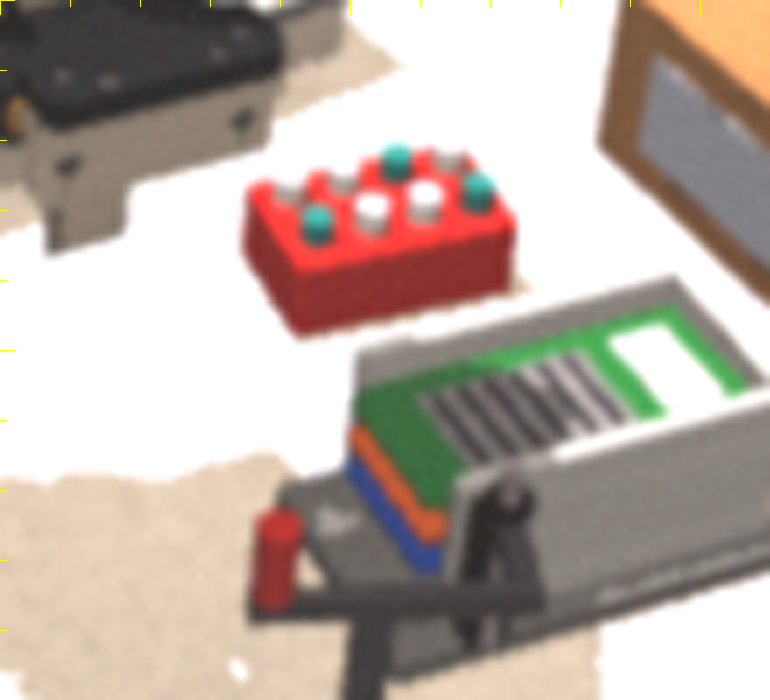

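View pics/k5.png

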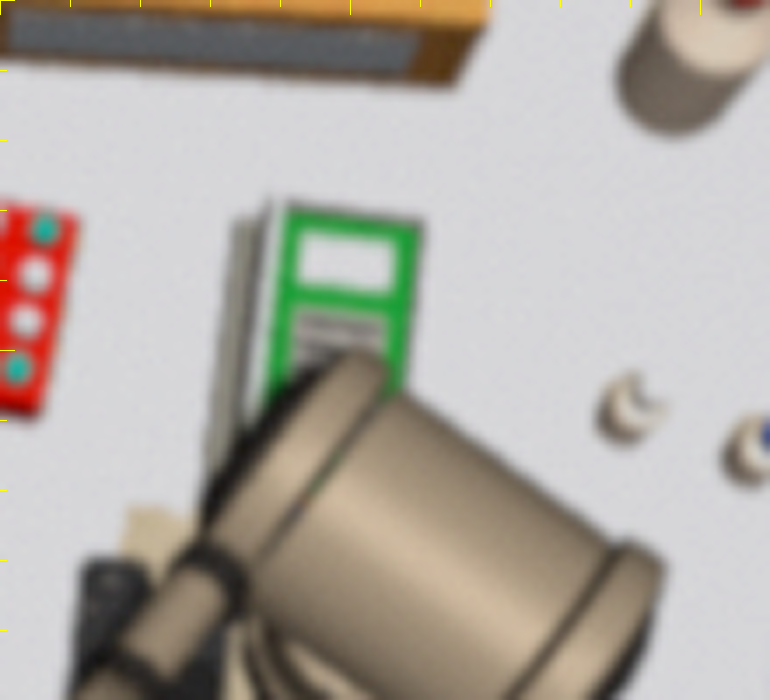

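```bash
python3 -c "
from gate import *
q=unp('side',(280+280/7,190+523/7),116)+[-1.6,1.7,0];d=q[:2]-h
print(q,np.hypot(*d),np.arctan2(d[1],d[0])%6.283+.0643-1.983)
go([(q[0],q[1],150,-.0643)])"
```

```text
[ 503.8671997  -291.81339069  116.        ] 93.63799810794843 1.2123560383139842
t 54.27 p [ 455.5 -207.   226.4] rpy [-1.57  -0.013 -0.058] F [0.2 0.3 0.3] w 60.2
 shift [5.22, 7.71, -8.19] turn 0.006
```

Call:
{"api": "apply_moves", "payload": {"rows": [[[3,4,-5],0,6],[[5.1,7,-8.2],0,6],[[5.1,7.5,-8.2],0,6],[[5.1,7.5,-8.2],0,6]]}}

```text
time: 54.78
tool_pos: [502.3, -291.6, 151.3]
tcp_rot: [-1.569, -0.012, -0.058]
contact_force: [-0.5, 0.2, 0.5]
grip_width: 60.2
```

```bash
python3 -c "
from gate import *
arc([1.21],103,95)
im=vision.capture('side');crop('side',280,190,110,100,7,'k6',im)"
```

```text
r,ang (np.float64(95.23355469838924), np.float64(1.2103500604743496))
t 54.77 p [ 502.3 -291.6  151.3] rpy [-1.569 -0.012 -0.058] F [-0.5  0.2  0.5] w 60.2
 shift [-0.03, 4.83, -0.0] turn 0.006
```

View pics/k6.png

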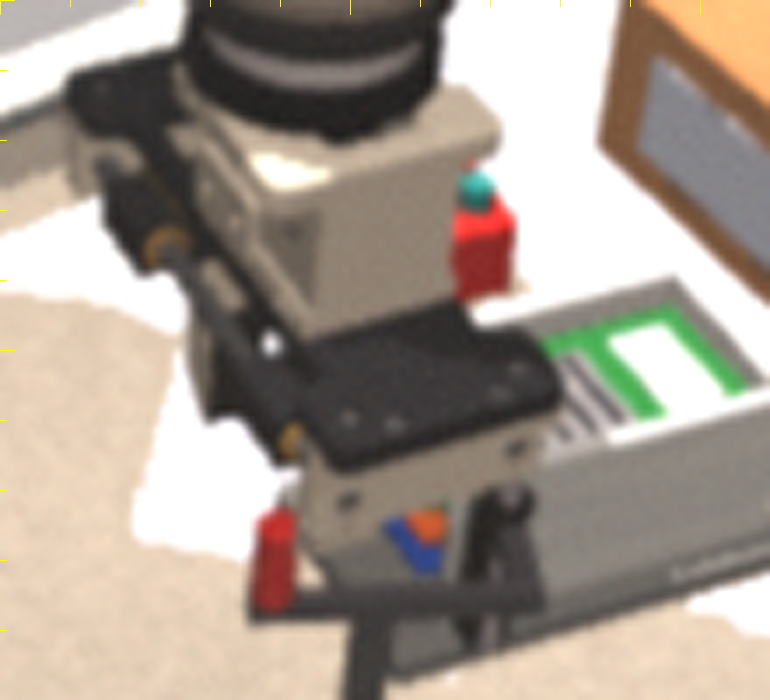

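Call:
{"api": "apply_moves", "payload": {"rows": [[[0,2.5,0],0,6],[[0,4.8,0],0,6],[[0,4.8,0],0,2],[[0,4.8,0],0,2],[[0,4.8,0],0,2]]}}

```text
time: 55.45
tool_pos: [503.8, -291.8, 106.0]
tcp_rot: [-1.572, -0.016, -0.058]
contact_force: [-0.1, -0.3, 0.9]
grip_width: 34.5
```

Call:
{"api": "apply_moves", "payload": {"rows": [[[0,0,0],0,2],[[0,0,0],0,2],[[0,0,0],0,2]]}}

```text
time: 55.82
tool_pos: [503.8, -291.8, 106.1]
tcp_rot: [-1.572, -0.016, -0.058]
contact_force: [0.1, 0.8, 0.4]
grip_width: 20.1
```

```bash
cat >> gate.py <<'E'
def arcr(angs,z=104,r=95):
    print('r,ang',state())
    go([(h[0]+r*np.cos(a+1.983-.0643),h[1]+r*np.sin(a+1.983-.0643),z,a-1.21-.06) for a in angs])
E
python3 -c "
from gate import *
arcr([1.1,.96,.82,.68,.54])"
```

```text
r,ang (np.float64(93.69029519479315), np.float64(1.2126409879402882))
t 55.83 p [ 503.8 -291.8  106.1] rpy [-1.572 -0.016 -0.058] F [0.1 0.8 0.4] w 20.1
 shift [-0.12, 0.21, 1.06] turn 0.112
 shift [0.05, 0.21, 2.38] turn 0.252
 shift [0.42, 0.21, 3.66] turn 0.392
 shift [0.95, 0.22, 4.88] turn 0.532
 shift [1.65, 0.23, 6.0] turn 0.672
```

Call:
{"api": "apply_moves", "payload": {"rows": [[[-0.1,0.1,1.0],0.11,2],[[0.1,0.1,2.4],0.25,2],[[0.4,0.1,3.7],0.39,2],[[1.0,0.1,4.9],0.53,2],[[1.7,0.1,6.0],0.67,2]]}}

```text
time: 56.45
tool_pos: [524.1, -232.5, 105.2]
tcp_rot: [-1.562, -0.012, -0.732]
contact_force: [-0.2, -0.8, -0.7]
grip_width: 20.3
```

```bash
python3 -c "
from gate import *
arcr([.42,.28,.14,.04,-0.03])
im=vision.capture('side');crop('side',280,190,110,100,7,'k7',im)"
```

```text
r,ang (np.float64(94.9726681315348), np.float64(0.5353916445032461))
t 56.45 p [ 524.1 -232.5  105.2] rpy [-1.562 -0.012 -0.732] F [-0.2 -0.8 -0.7] w 20.3
 shift [0.01, 0.13, 1.09] turn 0.118
 shift [0.2, 0.14, 2.41] turn 0.258
 shift [0.56, 0.15, 3.69] turn 0.398
 shift [0.93, 0.17, 4.56] turn 0.498
 shift [1.24, 0.18, 5.15] turn 0.568
```

View pics/k7.png

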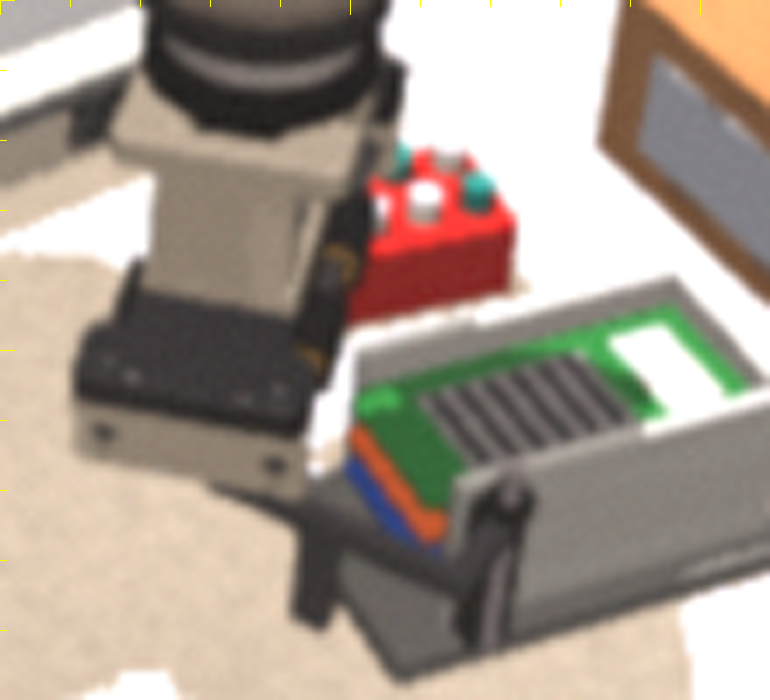

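Call:
{"api": "apply_moves", "payload": {"rows": [[[0,0.1,1.1],0.12,2],[[0.2,0.1,2.4],0.26,2],[[0.5,0.1,3.5],0.38,2],[[0.8,0.1,4.3],0.46,2],[[0.9,0.1,4.6],0.5,2]]}}

```text
time: 57.12
tool_pos: [562.7, -203.3, 104.5]
tcp_rot: [-1.557, -0.006, -1.236]
contact_force: [-0.5, -0.8, -0.1]
grip_width: 19.9
```

```bash
python3 -c "
from gate import *
arcr([0,-0.03,-0.06])
im=vision.capture('side');crop('side',280,190,110,100,7,'k8',im)"
```

```text
r,ang (np.float64(95.99217570438606), np.float64(0.023362161793280656))
t 57.12 p [ 562.7 -203.3  104.5] rpy [-1.557 -0.006 -1.236] F [-0.5 -0.8 -0.1] w 19.9
 shift [0.09, 0.06, 0.22] turn 0.034
 shift [0.09, 0.06, 0.51] turn 0.064
 shift [0.1, 0.06, 0.79] turn 0.094
```

View pics/k8.png

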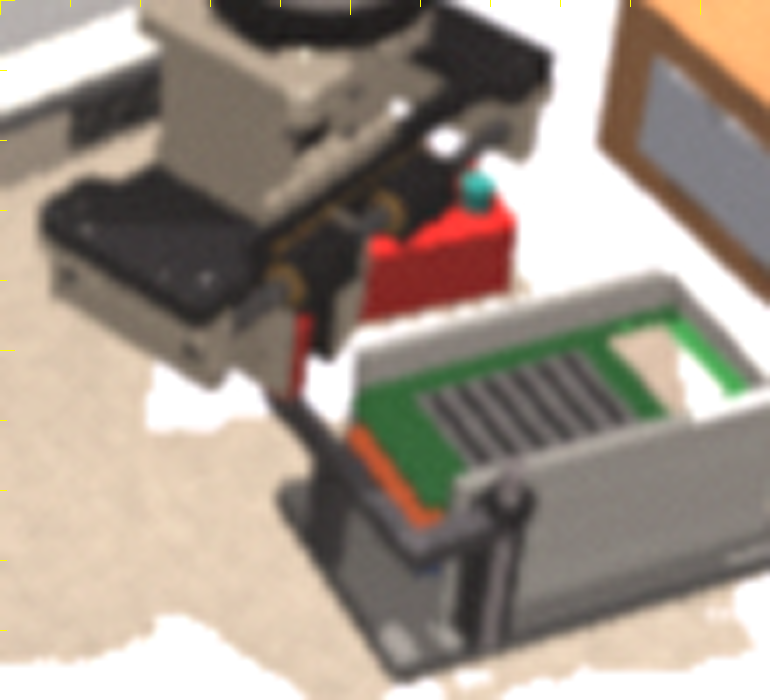

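Call:
{"api": "apply_moves", "payload": {"rows": [[[0,0,0.2],0.03,2],[[0,0,0.35],0.05,2],[[0,0,0.35],0.05,2]]}}

```text
time: 57.55
tool_pos: [566.2, -202.2, 104.6]
tcp_rot: [-1.556, -0.005, -1.287]
contact_force: [0.9, -0.3, -0.1]
grip_width: 20.1
```

Call:
{"api": "apply_moves", "payload": {"rows": [[[0,0,0.2],0,2],[[0,0,0.2],0,2]]}}

```text
time: 57.8
tool_pos: [568.2, -201.6, 104.6]
tcp_rot: [-1.556, -0.005, -1.287]
contact_force: [-0.2, 0.1, 0.6]
grip_width: 20.1
```

Call:
{"api": "apply_moves", "payload": {"rows": [[[0,0,0.2],0,2],[[0,0,0.2],0,2]]}}

```text
time: 58.05
tool_pos: [570.4, -201.1, 104.7]
tcp_rot: [-1.556, -0.006, -1.287]
contact_force: [0.3, 0.3, 0.7]
grip_width: 19.8
```

```bash
python3 -c "
from gate import *
arcr([-0.03,-0.06])
im=vision.capture('side');crop('side',300,210,80,80,9,'k9',im)"
```

```text
r,ang (np.float64(95.66724710264603), np.float64(-0.06033581471695193))
t 58.05 p [ 570.4 -201.1  104.7] rpy [-1.556 -0.006 -1.287] F [0.3 0.3 0.7] w 19.8
 shift [0.07, 0.06, -0.29] turn 0.013
 shift [0.07, 0.07, -0.0] turn 0.043
```

View pics/k9.png

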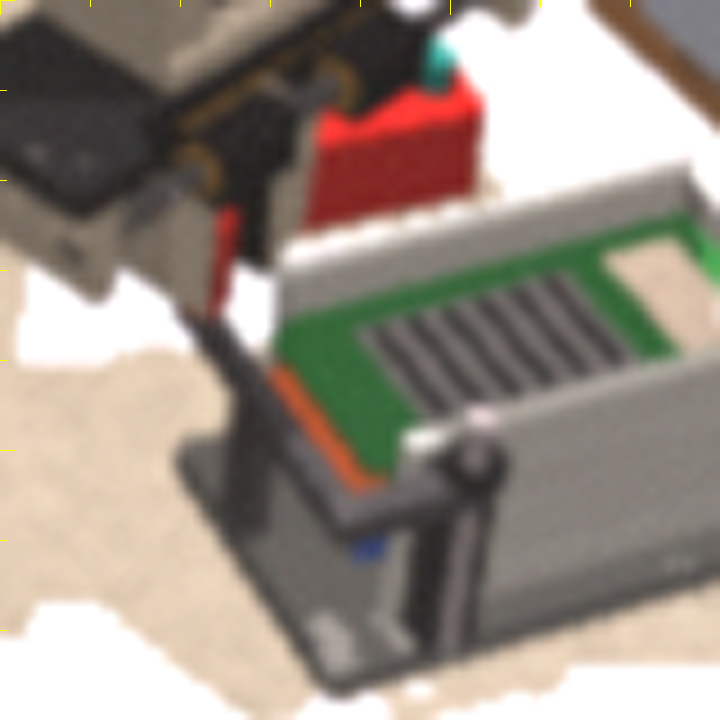

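Call:
{"api": "apply_moves", "payload": {"rows": [[[0,0,0.2],0,2],[[0,0,0.2],0,2]]}}

```text
time: 58.35
tool_pos: [571.0, -200.8, 104.6]
tcp_rot: [-1.559, -0.005, -1.287]
contact_force: [-5.4, -1.5, 2.2]
grip_width: 20.1
```

Call:
{"api": "apply_moves", "payload": {"rows": [[[0,0,0.2],0,2],[[0,0,0.2],0,2]]}}

```text
time: 58.6
tool_pos: [571.1, -200.8, 104.5]
tcp_rot: [-1.563, -0.004, -1.286]
contact_force: [-7.1, -2.2, 3.1]
grip_width: 20.4
```

```bash
python3 -c "
from gate import *
arcr([-0.06])
im=vision.capture('side');crop('side',300,210,80,80,9,'l1',im)"
```

```text
r,ang (np.float64(95.74623861576713), np.float64(-0.06882869380968226))
t 58.6 p [ 571.1 -200.8  104.5] rpy [-1.563 -0.004 -1.286] F [-7.1 -2.2  3.1] w 20.4
 shift [0.07, 0.05, -0.08] turn 0.044
```

View pics/l1.png

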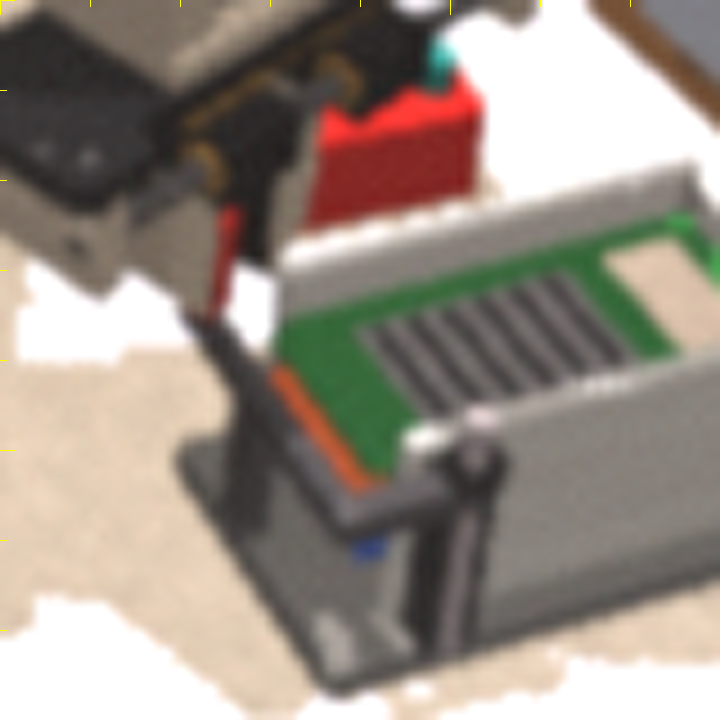

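Call:
{"api": "apply_moves", "payload": {"rows": [[[0,0,-0.3],0,3],[[0,0,-0.3],0,5],[[0,0,-0.3],0,5],[[0,-2,-0.3],0,5],[[0,-6,-0.3],0,5]]}}

```text
time: 59.28
tool_pos: [567.0, -200.9, 163.5]
tcp_rot: [-1.566, -0.001, -1.286]
contact_force: [0.8, -1.3, 0.6]
grip_width: 50.0
```

Call:
{"api": "apply_moves", "payload": {"rows": [[[0,-6,0],0,5],[[0,-8,-6],0,5],[[3,-8,-12],0,5],[[3,-8,-14],0,5],[[3,-8,-14],0,5]]}}

```text
time: 59.9
tool_pos: [439.7, -269.7, 243.2]
tcp_rot: [-1.565, -0.002, -1.289]
contact_force: [0.3, -0.0, -0.5]
grip_width: 50.0
```

```bash
python3 -c "
from gate import *
arcr([0])
im=vision.capture('side');cv2.imwrite('pics/l4.png',im[:,:,::-1]);crop('side',300,210,80,80,9,'l2',im)
im=vision.capture('top');cv2.imwrite('pics/l5.png',im[:,:,::-1]);crop('top',300,130,110,100,7,'l3',im)"
```

```text
r,ang (np.float64(159.45563239728702), np.float64(1.077730381356388))
t 59.9 p [ 439.7 -269.7  243.2] rpy [-1.565 -0.002 -1.289] F [ 0.3 -0.  -0.5] w 50.0
 shift [-2.9, 14.0, 13.81] turn -0.019
```

View pics/l2.png

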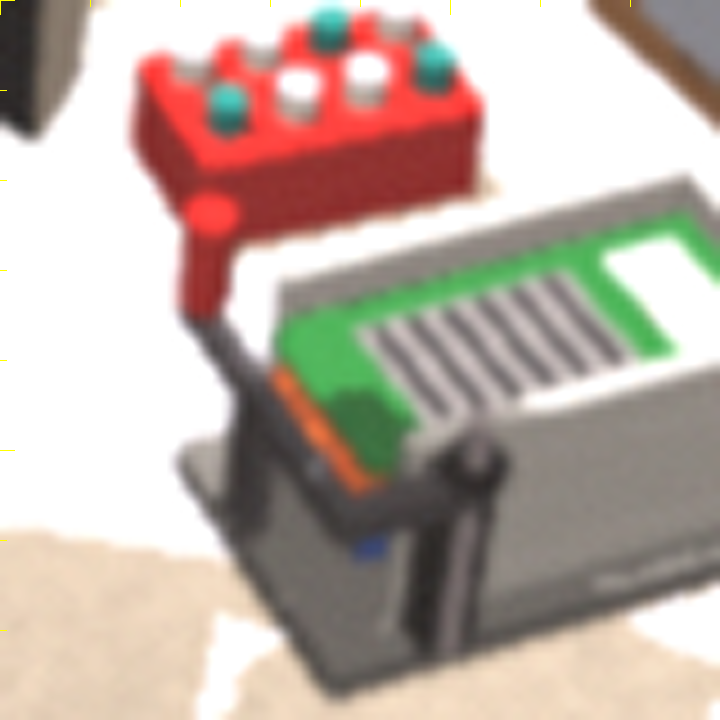

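View pics/l3.png

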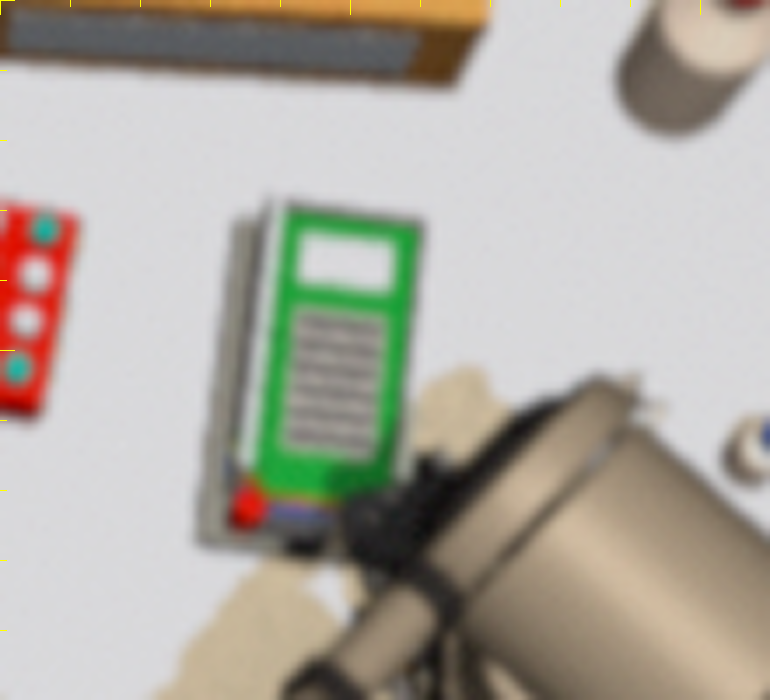

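View pics/l4.png

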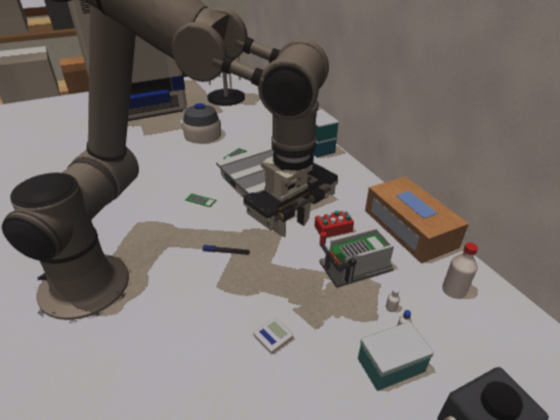

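```bash
python3 -c "
from gate import *
q=unp('side',(300+212/9,210+214/9),116)+[-1.6,1.7,0];d=q[:2]-h
print(q,np.hypot(*d),np.arctan2(d[1],d[0])%6.283+.0643-1.983)
q=unp('top',(300+249/7,130+503/7),116)+[-1.6,1.7,0];d=q[:2]-h
print(q,np.hypot(*d),np.arctan2(d[1],d[0])%6.283+.0643-1.983)
for u,z in(((272,330),71),((385,470),71),((272,372),55),((362,490),55)): print(inv(VM,unp('side',(300+u[0]/9,210+u[1]/9),z)))
for u in((284,212),(424,222),(250,493),(388,505)): print('top',inv(VM,unp('top',(300+u[0]/7,130+u[1]/7),71)))
"
```

```text
[ 567.09015655 -202.34930667  116.        ] 95.42581674792706 -0.023572159364406042
[ 567.09570392 -201.15877406  116.        ] 96.55327810123708 -0.027555995218683016
[-66.4  30.2]
[-64.5 -31.3]
[-65.3  29.4]
[-64.7 -22.2]
top [70.2 30.8]
top [ 73.9 -36.5]
top [-70.2  32.8]
top [-67.6 -32.3]
```

Call:
{"api": "apply_moves", "payload": {"rows": [[[0,0,0],0,5],[[0,0,0],0,5],[[0,0,0],0,5]]}}

```text
time: 60.38
tool_pos: [441.7, -268.6, 242.8]
tcp_rot: [-1.565, -0.001, -1.286]
contact_force: [-0.5, 0.2, -0.3]
grip_width: 50.0
```

Gate measures about 0 rad (−0.02 to −0.03), cards rest at the stop on their levels, and the robot is clear.

```bash
python3 -c "
from plant import order
print(order.close_job())"
```

```text
the job is handed in; nothing more can be done
None
```

The three cards are in the magazine on their own levels, the gate is shut, and the job is handed in (at about 60 s of the 210 s). No verdict was reported.

**What I did:**
- I swung the gate back by its post to about 2.6 rad.
- I pushed each card (blue, then orange, then green) out over the front edge from behind. I lifted it by its sides, slid it into its level and pushed it in with closed fingers.
- I then swung the gate shut until it met its stop (7 N).

**Last checks:**
- **Gate:** both cameras put it at about −0.02 to −0.03 rad, which is shut within measuring error.
- **Cards:** green measured within about 3 mm of home in the top picture. Orange and green met the back stop with 5.5 N and 7 N. Blue gave no clear stop force (about 2 N), so I judged it home from its edges. They were about 3 mm past nominal in the side picture, before the gate was shut.
- **Bystanders:** none looked shifted in the last side picture, but I did not measure them.

**Problems and disagreements:**
- On the first try at closing the gate, the post slipped to the edge of the pads and the wrist force reached about 51 N (limit 120 N). I let go, looked again and closed it with a loose grip that turned with the gate.
- The camera positions were off by about 2 mm from the robot's own readings. I corrected for this using the hinge position fitted from the gate's swing.
- The final side-view readings of the card edges were 3 to 5 mm deeper than the top view. Contact with the back stop (felt for orange and green only) and the top view suggest that is image error.

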